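# Reset the feed station of a bench bioreactor

## Task

Two or three feed bottles have been knocked over on the bench: stand every one of them upright in the steel drip tray. On the cassette pump, push the grey tube cassette fully home over its rollers and then swing the cam lever all the way round behind it to lock it. When bottles and pump are both ready, log the station: take the barcode scanner, hold it steady for a good second with its beam on the middle of the reactor's ID plate from about a hand's width away, and lay it back on its side on its blue mat; never knock the glass beaker over.

Things in the scene. Friction and masses are not known exactly. Their poses are not given: they have to be found in the camera images.
- bottle_a: square white plastic bottle, round blue cap, 160 g, 108 mm long overall: body 52 x 52 x 84 mm, cap 39 mm across. Origin on its axis at mid-length: the body reaches from 54 mm behind it to 30 mm ahead, the cap on to 54 mm ahead. x runs from base to cap; y and z are square to the flat sides. Starts lying on a side on the bench. One of two or three alike; None if absent.
- bottle_b: square white plastic bottle, round blue cap, 160 g, 108 mm long overall: body 52 x 52 x 84 mm, cap 39 mm across. Origin on its axis at mid-length: the body reaches from 54 mm behind it to 30 mm ahead, the cap on to 54 mm ahead. x runs from base to cap; y and z are square to the flat sides. Starts lying on a side on the bench. One of two or three alike; None if absent.
- bottle_c: square white plastic bottle, round blue cap, 160 g, 108 mm long overall: body 52 x 52 x 84 mm, cap 39 mm across. Origin on its axis at mid-length: the body reaches from 54 mm behind it to 30 mm ahead, the cap on to 54 mm ahead. x runs from base to cap; y and z are square to the flat sides. Starts lying on a side on the bench. One of two or three alike; None if absent.
- tray: shallow stainless drip tray, fixed, 200 mm (its x) by 330 mm (its y), rim 16 mm high, walls 3 mm, inner floor 3 mm above the bench. Origin on the bench under its centre, z up, +x away from the robot. A spare cap lies in its half nearer the robot.
- loose_cap: spare blue cap lying in the tray, 45 mm across, 22 mm high; origin at the centre of its underside, somewhere at x -65 to -50 mm in the tray's frame. Not part of the job.
- pump: white tube-cassette pump, fixed. Housing 150 mm wide (y), x from -95 to +115 mm, top deck 85 mm above the bench. Origin on the bench, z up, +x from the front (robot side) to the back. On the deck: a roller drum between two steel side plates (x +35 mm, y +-40 mm, 135 mm above the bench), the cassette on guides in front of it, the cam lever to its left.
- cassette (a joint): slide of the grey tube cassette along the pump's +x, in m: 0 = drawn back, 0.032 = fully home over the rollers (end stop). Needs about 2 N, more when quick; stays where it is left. It is pushed on its back face, the one towards the robot.
- cassette_back (a point): middle of the cassette's back face, the one to push on: 60 mm wide, from 87 to 137 mm above the bench, facing the robot side; this point is 112 mm above the bench; axes as the pump's.
- lever (a joint): hinge of the steel cam lever about a vertical axis, in rad: 0 = open, pointing along the pump's -x (to the robot), to the left of the cassette's path; 1.571 = locked, lying across behind the cassette along the pump's -y. Grows counter-clockwise seen from above; stays where it is left (0.12 N m, about 1 N at the knob).
- lever_pivot (a point): on the hinge axis of the lever, 125 mm above the bench; fixed to the pump, axes as the pump's.
- lever_knob (a point): centre of the black upright knob at the end of the lever, 115 mm from the pivot and 125 mm above the bench; 18 mm in diameter, from 105 to 145 mm above the bench. The bar below it is 16 mm wide and 10 mm thick.
- scanner: gun-shaped barcode scanner, 200 g, lying on its side on the mat. Origin in the handle at mid-thickness, near the centre of mass: the place to grip, 24 mm above the mat. x is the way it points. Handle 30 mm wide (x), 34 mm thick (z), y -72 to +25 mm; head x -43 to +72 mm, y +25 to +73 mm, up to 48 mm thick. z points up or down as it lies.
- scanner_window (a point): middle of the scanner's reading window, at (74, 48, 0) mm in the scanner's frame and with the scanner's axes: the beam leaves it along +x.
- mat: flat blue rubber mat, fixed, 130 (x) by 170 (y) by 4 mm, the scanner's place; origin under its centre, z up.
- id_plate: white ID plate with black bars, 70 mm wide, 46 mm high, at the foot of the glass reactor (160 mm across, 225 mm high, axis 104 mm behind the plate). Origin at the centre of its face, 75 mm up; x points out of the face, half to the robot, half up (45 degrees). The scanner reads from 40 to 180 mm, up to 57 degrees off square (so also when held level), beam within 22 mm of the centre.
- beaker: glass beaker, 70 mm across and 85 mm high, standing among the bottles; origin at the centre of its underside, z up. Not part of the job; must stay standing.
Not all that is in view belongs to the job. What is shaped like the bottle_b but orange or yellow is not meant.

How it is judged:
By the outcome, as a careful person would: the job done as asked, in the order asked, and still so for the second after the job is handed in, with the robot touching nothing.
Of bottle_a, bottle_b, bottle_c only 2 to 3 are there at a start; the rules pass over those that are not, and their reading is None.
At some moment in a run one of bottle_a, bottle_b, bottle_c, scanner may be knocked a few centimetres aside while the robot is not near it.
Once in a run the grip may slacken for a moment while it holds something.
It also fails if it takes over 210 s, if anything falls off the work surface, if the arm or the gripper's body presses on something with over 40 N, if the wrist force passes 120 N, or if a joint passes its speed limit or range.

## Robot

A 6-joint arm with a two-finger parallel gripper is mounted at the origin on the work surface. World frame = base frame: x ahead of the robot, y to its left, z up, the work surface at z = 0. Lengths are in mm, angles in degrees, forces in N, time in s.
With the tool pointing down it reaches from about 375 to 900 mm from the base axis. Payload 3.1 kg.
Tool frame: the origin (TCP) lies at the centre of the arm's flange, where the gripper is bolted on; the fingertips stand r.nose_length ahead of it and the grasp point (between the pads) lies 155 mm ahead of it (r.nose_length is the distance from the TCP to the fingertips, in mm); z points along the fingers, y is the direction in which the jaws open and shut (so a half turn about z gives the same grasp; the last joint's range is limited). The gripper opens to 85 mm and grips with 20 to 120 N. Pads are 22 mm wide; open, the fingers measure 114 mm over their backs; the gripper's body (76 mm by 85 mm) begins 54 mm behind the grasp point. The pads swing forward as they close: fully open they stand 13 mm farther back than shut.
Start: joints at [-80.185, 30.224, 82.088, -0, 67.689, -10.227], TCP at [214.216, -587.12, 404.71] pointing down, gripper open.
Joint ranges: [-176.69, 176.69], [-43.24, 126.21], [12.49, 139.97], [-82, 262], [0, 151.66], [-163.58, 163.58]. Speed limits (degrees/s): [159.86, 159.86, 180, 180, 180, 180].

## Interface

Orientations are given as [roll, pitch, yaw] about the fixed x, y, z axes, in that order (R = Rz(yaw) Ry(pitch) Rx(roll)).
In Python, from rig import r, vision, job gives the robot as it stands.
- The arm moves only by the shell command python3 -m inch 'ROWS' [OPENING] [FORCE]. ROWS is JSON, a list of rows, each an object of numbers: "tx", "ty", "tz": the shift along the tool's x, y, z scaled (see below); "turn": the turn about the tool's z scaled (see below). In form: [{"tx": .., "ty": .., "tz": .., "turn": ..}, ...]. A call has 1 to 20 rows; each row is the pose to reach, as a shift and turn from the pose commanded when the call began, along the tool's axes at that moment, turning the shorter way round; what a row does not reach only later rows make up. The controller multiplies each number of a shift by 10 cm and each number of a turn by 180 degrees. A row lasts 1/12 s, in which the tool goes at most 41.7 mm and 7.16 degrees, less where a joint would pass 70% of its speed; a pose out of reach is approached as far as the arm can. A call with a number of a shift or a turn outside -1 to 1 is refused whole. A call with a gripper value outside its range is refused whole. OPENING is the closure, from -1 (fully open) to 1 (shut), set as the call begins (- or left out, the last holds). The fingers move at their own pace and stop on an object; FORCE is the grip in N (left out, the last holds). Time passes only in rows, so rows that repeat a pose let the fingers close. It gives the time, the measured TCP pose, the force and the opening at its end, in the units of the state.
- r.read_state(): the state, without advancing time (a new reading comes with each control period).
- vision.camera(name): name is "side" or "top"; returns (picture, depth): 384x512x3 uint8, red, green, blue; 384x512 float32, mm along the optical axis (not along the pixel's ray), 0 where there is no reading.
- vision.camera_info(name): a dict with "vfov" (degrees; the focal length in pixels is half the picture's height over the tangent of half this angle, whatever the lens; pixels are square), "cx", "cy" (the principal point, pixels), "R" (3x3) and "t" (3): a world point X has camera coordinates R X + t. Camera axes: x right, y down, z forward; pixel columns grow to the right and rows downward; lengths in mm; the calibration is good to about 2 mm. A picture is of the moment at which its call begins. camera_info takes no time and is no camera call.
- job.hand_in(): hands the job in, once; it reports no verdict.
Trained networks look in the newest picture that a camera, given by its name, has taken for a name from the list of things; names that differ only in an ending like _2 or _b are one class to them, and where a whole thing is asked for, a point or a joint stands for the part that bears it (a point fixed in the world has none). Each returns a list of dicts, best first, with "confidence" (0 to 1); they miss things now and then, are a little off and sometimes report something else, mostly with a low value. They report only what shows in the picture. A call takes as long as a camera call. They do not tell look-alikes from the thing itself.
- vision.trace(camera, name): "region" (384x512 bool, what is visible of it) and "pixel" ([column, row] in pixels, amid what is visible of it).
The state is a dict: "clock": time; "joints": joint angles; "joint_vel": joint speeds; "joint_torque": joint torques, N m; "position": TCP position; "orientation": TCP orientation; "ft_force": force on the tool from outside, world axes, zero at the start; "wrist_torque": the same for the moment, N m; "finger_gap": finger opening in mm.
Only numpy, scipy, OpenCV 4.12 (cv2) and the standard library are available. Lean on these libraries where they do the work, as an engineer would, in place of code of your own. Each camera call takes 0.05 s, during which the arm holds its last target.

## Working session

There is one attempt and no reset: what is moved stays moved. The work goes in short steps, Python scripts to look and compute and a shell command to move; the robot and the scene stay as the last step left them, time stands still between calls to the robot, and variables do not carry over. Pictures are saved under pics/ and viewed, and the job is handed in when it is done.

```bash
ls -la; mkdir -p pics
python3 - <<'E'
from rig import r, vision, job
import cv2, numpy as np
print(r.read_state(), r.nose_length)
for c in ("side","top"):
    im,d=vision.camera(c)
    cv2.imwrite(f"pics/{c}0.png",cv2.cvtColor(im,cv2.COLOR_RGB2BGR))
    np.save(f"pics/{c}0.npy",d)
    print(c,vision.camera_info(c))
E
```

```text
total 12
drwxr-xr-x  3 agent agent 4096 Dec  7 14:45 .
drwxr-xr-x 23 root  root  4096 Dec  7 14:45 ..
drwxr-xr-x  2 agent agent 4096 Dec  7 14:45 pics
{'clock': 0.0, 'joints': array([-8.01841753e+01,  3.02806393e+01,  8.21573248e+01, -5.37716992e-04,
        6.76887939e+01, -1.02266174e+01]), 'joint_vel': array([-0.02709862,  0.01504749, -0.01978312, -0.02544203, -0.06580327,
       -0.02179393]), 'joint_torque': array([-1.46853912e-03, -4.42352808e+01, -1.78025633e+01, -1.87453829e-04,
        8.33822996e-03,  1.04809959e-05]), 'position': array([ 214.17138725, -586.79141107,  403.71004175]), 'orientation': array([-1.79875168e+02, -2.20157346e-02,  2.00426228e+01]), 'ft_force': array([0.86709303, 0.60564295, 0.35271489]), 'wrist_torque': array([-0.00148955,  0.00381802,  0.03196219]), 'finger_gap': 85.45588611373815} 173.4
side {'vfov': 56.57825395465591, 'cx': 253.270006688956, 'cy': 193.38180083692305, 'R': array([[ 0.99998956, -0.00131521,  0.00437536],
       [ 0.00217701, -0.70479083, -0.70941183],
       [ 0.00401674,  0.70941395, -0.70478061]]), 't': array([-455.24920051,   86.6892915 ,  998.3168058 ])}
top {'vfov': 47.44246322470994, 'cx': 257.28982115056607, 'cy': 193.6899212126958, 'R': array([[-0.00863161, -0.99991634,  0.00963408],
       [-0.98900336,  0.00711412, -0.14772186],
       [ 0.14764096, -0.01080321, -0.98898202]]), 't': array([  16.71659629,  461.2703821 , 1525.32621477])}
```

View pics/side0.png

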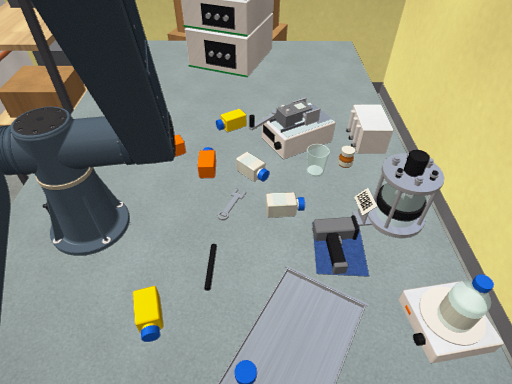

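View pics/top0.png

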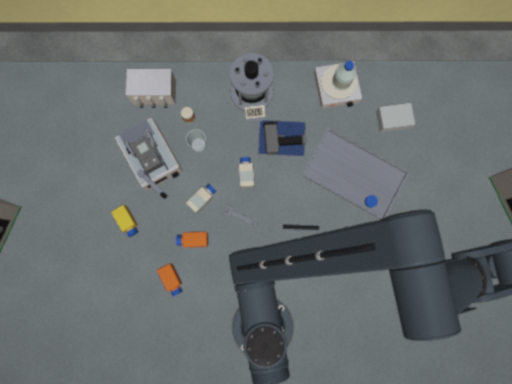

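```bash
cat > h.py <<'E'
from rig import r, vision, job
import cv2, numpy as np, sys
def f(c):
    i=vision.camera_info(c); return 192/np.tan(np.radians(i['vfov']/2)),i
def deproj(c,u,v,d):
    fl,i=f(c); u=np.asarray(u,float);v=np.asarray(v,float);d=np.asarray(d,float)
    P=np.stack([(u-i['cx'])/fl*d,(v-i['cy'])/fl*d,d],-1)
    return (P-i['t'])@i['R']
def proj(c,X):
    fl,i=f(c); P=np.asarray(X,float)@i['R'].T+i['t']
    return np.stack([P[...,0]/P[...,2]*fl+i['cx'],P[...,1]/P[...,2]*fl+i['cy']],-1)
def rayz(c,u,v,z):
    a=deproj(c,u,v,500.);b=deproj(c,u,v,1000.); s=(z-a[...,2])/(b[...,2]-a[...,2])
    return a+s[...,None]*(b-a) if np.ndim(s) else a+s*(b-a)
def shot(n):
    o={}
    for c in ('side','top'):
        im,d=vision.camera(c); o[c]=(im,d)
        cv2.imwrite(f'pics/{c}{n}.png',cv2.cvtColor(im,cv2.COLOR_RGB2BGR)); np.save(f'pics/{c}{n}.npy',d)
    return o
def cloud(c,d,m):
    v,u=np.nonzero(m&(d>0)); return deproj(c,u,v,d[v,u])
def crop(c,n,u0,v0,w,h,s,out):
    im=cv2.imread(f'pics/{c}{n}.png')[v0:v0+h,u0:u0+w]
    cv2.imwrite(f'pics/{out}.png',cv2.resize(im,None,fx=s,fy=s,interpolation=cv2.INTER_CUBIC))
E
python3 - <<'E'
from h import *
o=shot(1)
for n in ['bottle_a','tray','loose_cap','pump','cassette','cassette_back','lever','lever_knob','scanner','mat','id_plate','beaker']:
    for c in ('side','top'):
        for t in vision.trace(c,n):
            m=t['region']; P=cloud(c,o[c][1],m)
            print(n,c,round(t['confidence'],2),np.round(t['pixel']),m.sum(),'med',np.median(P,0).round() if len(P) else None,'z95', np.percentile(P[:,2],95).round() if len(P) else None)
E
```

```text
bottle_a side 0.87 [232. 121.] 524 med [378. 467.  38.] z95 52.0
bottle_a side 0.86 [150. 316.] 1384 med [ 230. -287.   50.] z95 53.0
bottle_a side 0.83 [252. 166.] 670 med [451. 201.  42.] z95 52.0
bottle_a side 0.73 [282. 203.] 878 med [537.  38.  44.] z95 53.0
bottle_a side 0.73 [290. 111.] 561 med [580. 369. 134.] z95 139.0
bottle_a side 0.59 [210. 163.] 528 med [309. 214.  48.] z95 53.0
bottle_a side 0.52 [177. 149.] 183 med [207. 314.  36.] z95 52.0
bottle_a top 0.93 [171. 279.] 497 med [166. 314.  49.] z95 56.0
bottle_a top 0.81 [200. 202.] 442 med [445. 215.  49.] z95 56.0
bottle_a top 0.66 [126. 223.] 549 med [369. 476.  48.] z95 55.0
bottle_a top 0.64 [245. 176.] 461 med [537.  53.  49.] z95 56.0
bottle_a top 0.57 [190. 239.] 399 med [301. 241.  50.] z95 56.0
tray side 0.93 [301. 332.] 10202 med [ 559. -313.    3.] z95 14.0
tray top 0.67 [352. 174.] 4950 med [ 540. -344.    3.] z95 14.0
loose_cap side 0.83 [241. 376.] 435 med [ 439. -399.   25.] z95 27.0
loose_cap top 0.61 [371. 201.] 121 med [ 434. -396.   25.] z95 30.0
loose_cap top 0.31 [148. 155.] 581 med [581. 385. 135
[... 719 characters left out ...]
ever top 0.57 [256. 112.] 229 med [753.  19.  75.] z95 90.0
lever_knob side 0.56 [258. 118.] 246 med [474. 358. 104.] z95 142.0
lever_knob top 0.68 [152. 182.] 164 med [487. 368. 106.] z95 145.0
scanner side 0.65 [337. 237.] 1413 med [664. -60.  42.] z95 52.0
scanner top 0.55 [275. 137.] 693 med [661. -52.  45.] z95 53.0
mat side 0.57 [351. 258.] 1214 med [ 702. -112.    4.] z95 6.0
mat side 0.39 [300. 333.] 10238 med [ 558. -313.    3.] z95 14.0
mat side 0.19 [249. 168.] 635 med [451. 200.  42.] z95 52.0
id_plate side 0.6 [365. 200.] 337 med [757.  21.  75.] z95 89.0
id_plate top 0.71 [255. 114.] 224 med [753.  23.  74.] z95 90.0
beaker top 0.77 [199. 140.] 334 med [665. 233.  37.] z95 83.0
```

Run:
```python
from h import *
crop('side',1,200,80,200,150,4,'c1'); crop('top',1,100,40,220,180,3,'c2')
```

```text
(no output)
```

View pics/c1.png

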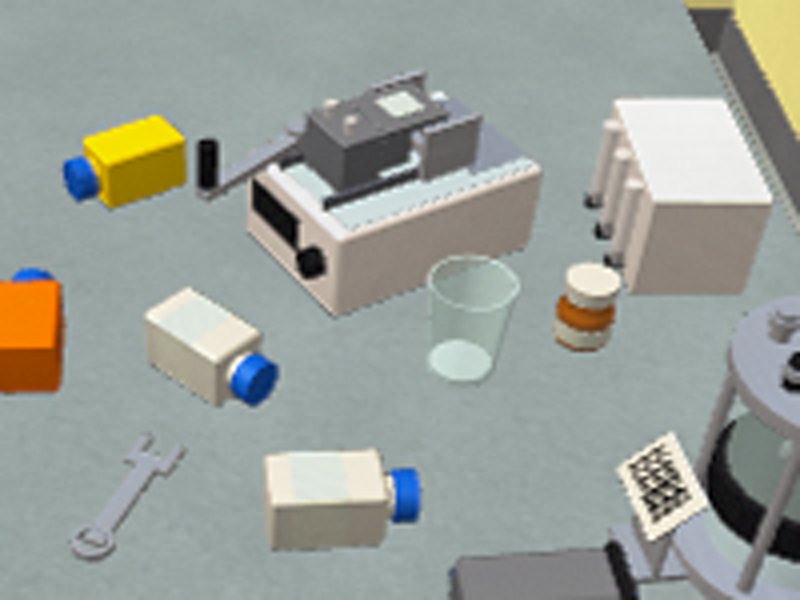

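View pics/c2.png

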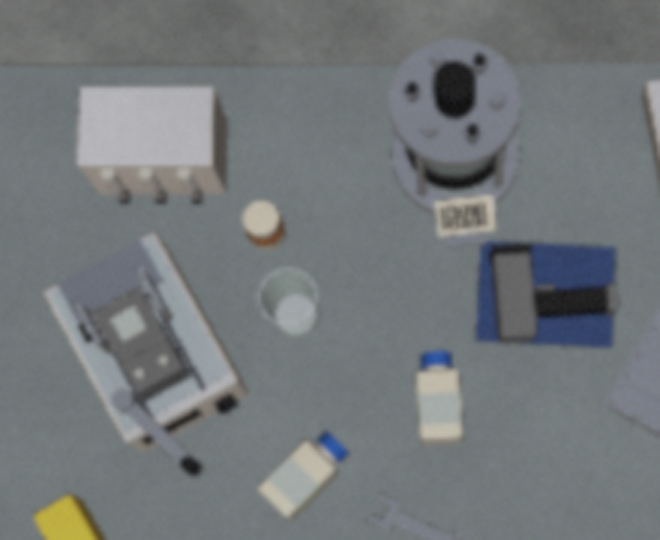

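```bash
cat >> h.py <<'E'
def hsv(im): return cv2.cvtColor(im,cv2.COLOR_RGB2HSV)
def bottles(o,c='top',verbose=True):
    res=[]
    im,d=o[c]; H=hsv(im)
    for t in vision.trace(c,'bottle_a'):
        m=t['region']
        if not m.any(): continue
        blue=(H[...,0]>95)&(H[...,0]<125)&(H[...,1]>120)
        sat=np.median(H[...,1][m&~blue]); 
        if sat>110: continue
        md=cv2.dilate(m.astype(np.uint8),np.ones((7,7)))>0
        P=cloud(c,d,m&~blue); Q=cloud(c,d,md&blue)
        if len(P)<20: continue
        zt=np.percentile(P[:,2],90); T=P[(P[:,2]>zt-8)]
        rect=cv2.minAreaRect(T[:,:2].astype(np.float32))
        cc=np.array(rect[0]); cap=np.median(Q[Q[:,2]>10][:,:2],0) if len(Q)>3 else cc*np.nan
        dr=cap-cc; yaw=np.degrees(np.arctan2(dr[1],dr[0]))
        res.append((t['confidence'],t['pixel'],cc,rect[1],rect[2],cap,yaw,zt))
        if verbose: print(c,round(t['confidence'],2),np.round(t['pixel']),'body',cc.round(1),np.round(rect[1]),round(rect[2],1),'cap',cap.round(1),'yaw',round(yaw,1),'zt',round(zt),'sat',sat)
    return res
def move(x,y,z,yaw,st=None):
    """TCP target -> tx,ty,tz,turn values (tool down)"""
    s=st or r.read_state(); p=s['position']; w=s['orientation'][2]
    a=np.radians(w); dx,dy=x-p[0],y-p[1]
    dyaw=(yaw-w+90)%180-90
    print('pos',p.round(1),'yaw',round(w,2),'-> tx %.3f ty %.3f tz %.3f turn %.4f'%((dx*np.cos(a)+dy*np.sin(a))/100,(dx*np.sin(a)-dy*np.cos(a))/100,-(z-p[2])/100,-dyaw/180), 'dist %.0f'%np.hypot(np.hypot(dx,dy),z-p[2]))
E
python3 - <<'E'
from h import *
o=shot(2)
bottles(o,'top'); bottles(o,'side')
im,d=o['top']
t=[x for x in vision.trace('top','pump')][0]; P=cloud('top',d,t['region']); D=P[(P[:,2]>78)&(P[:,2]<92)]
print('deck',cv2.minAreaRect(D[:,:2].astype(np.float32)))
for n in ('cassette','lever_knob'):
    t=vision.trace('top',n)[0]; P=cloud('top',d,t['region'])
    D=P[P[:,2]>(128 if n=='cassette' else 135)]
    print(n,len(D),cv2.minAreaRect(D[:,:2].astype(np.float32)),D.mean(0))
t=vision.trace('side','cassette')[0]; P=cloud('side',o['side'][1],t['region']); D=P[P[:,2]>130]
print('cass side',cv2.minAreaRect(D[:,:2].astype(np.float32)),D.mean(0))
for c in ('top','side'):
    t=vision.trace(c,'id_plate')[0]; P=cloud(c,o[c][1],cv2.erode(t['region'].astype(np.uint8),np.ones((3,3)))>0)
    m=P.mean(0); u,s,v=np.linalg.svd(P-m); n=v[2]*np.sign(v[2][2]); print(c,'plate',m,n,np.degrees(np.arctan2(n[1],n[0])), P.min(0),P.max(0))
E
```

```text
top 0.69 [200. 202.] body [442.6 221.3] [52. 82.] 44.8 cap [481.6 177.9] yaw -48.1 zt 54 sat 18.0
top 0.67 [245. 174.] body [530.   52.8] [50. 88.] 89.9 cap [586.7  56.1] yaw 3.4 zt 55 sat 20.5
top 0.42 [146. 156.] body [550.2 368.1] [238.  88.] 29.4 cap [nan nan] yaw nan zt 136 sat 18.0
side 0.88 [251. 166.] body [447.5 220.4] [55. 84.] 47.7 cap [485.4 174.7] yaw -50.3 zt 52 sat 26.0
side 0.68 [282. 201.] body [533.4  52.7] [84. 54.] 5.6 cap [590.1  45.7] yaw -7.1 zt 52 sat 28.0
deck ((606.2898559570312, 399.0013427734375), (209.54307556152344, 148.9029998779297), 29.521080017089844)
cassette 522 ((587.323974609375, 387.6591796875), (106.54191589355469, 58.07799530029297), 30.093517303466797) [586.40445149 387.33052666 135.80059406]
lever_knob 24 ((446.963134765625, 329.0481872558594), (16.473800659179688, 14.261031150817871), 74.65185546875) [446.82645435 327.53242914 142.68511158]
cass side ((591.7345581054688, 387.83612060546875), (108.4286880493164, 61.170127868652344), 28.065017700195312) [589.0820133  382.59473575 136.14221246]
top plate [753.67907038  19.84325446  74.24303304] [-0.73827093 -0.07839095  0.66993349] -173.93894028252484 [736.02750218 -13.29470317  58.24610373] [770.40362776  51.34335302  97.87571392]
side plate [756.82341938  18.15231887  75.05863635] [-0.70802909 -0.07688432  0.70198547] -173.80257997868944 [739.84730528 -14.23765449  59.8808545 ] [774.1241816   52.33287742  90.12013062]
```

```bash
python3 - <<'E'
from h import *
move(599,54,330,2)
E
python3 -m inch '[{"tx":0.8},{"tx":0.8},{"tx":0.8},{"tx":0.8}]'
```

```text
pos [ 214.2 -587.1  404.7] yaw 20.04 -> tx 5.812 ty -4.704 tz 0.747 turn 0.1002 dist 751validation failed for argument at $[0]...
```

```bash
python3 -m inch '[{"tx":0.96,"ty":-0.78,"tz":0,"turn":0},{"tx":0.96,"ty":-0.78,"tz":0,"turn":0},{"tx":0.96,"ty":-0.78,"tz":0,"turn":0},{"tx":0.96,"ty":-0.78,"tz":0,"turn":0}]'
python3 - <<'E'
from h import *
move(599,54,330,2)
E
```

```text
clock: 2.23
position: [280.0, -474.5, 404.2]
orientation: [-179.6, -0.2, 20.3]
ft_force: [-0.7, 0.3, 0.2]
finger_gap: 85.4
pos [ 280.  -474.5  404.2] yaw 20.3 -> tx 4.825 ty -3.851 tz 0.742 turn 0.1016 dist 622
```

```bash
for i in 1; do python3 -m inch '[{"tx":0.96,"ty":-0.77,"tz":0,"turn":0},{"tx":0.96,"ty":-0.77,"tz":0,"turn":0},{"tx":0.96,"ty":-0.77,"tz":0,"turn":0}]' | head -2; done
python3 -m inch '[{"tx":0.96,"ty":-0.77,"tz":0,"turn":0},{"tx":0.96,"ty":-0.77,"tz":0,"turn":0},{"tx":0.96,"ty":-0.77,"tz":0,"turn":0}]' | head -2
python3 -m inch '[{"tx":0.96,"ty":-0.77,"tz":0,"turn":0},{"tx":0.96,"ty":-0.77,"tz":0,"turn":0},{"tx":0.96,"ty":-0.77,"tz":0,"turn":0},{"tx":0.96,"ty":-0.77,"tz":0,"turn":0}]' | head -2
 python3 - <<'E'
from h import *
o=shot(3)
move(599,54,330,2)
E
```

```text
clock: 2.48
position: [341.9, -374.6, 404.8]
clock: 2.73
position: [405.9, -268.8, 405.0]
clock: 3.07
position: [471.2, -159.9, 405.0]
pos [ 469.7 -163.8  404.9] yaw 20.29 -> tx 1.968 ty -1.595 tz 0.749 turn 0.1016 dist 264
```

View pics/side3.png

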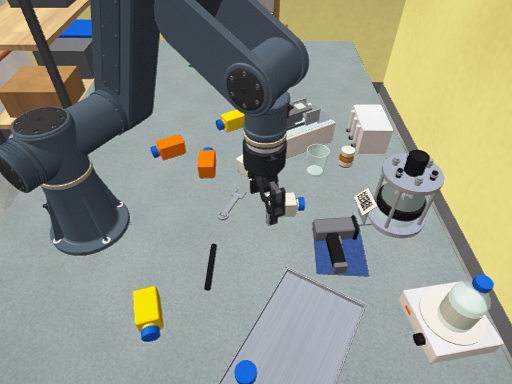

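View pics/top3.png

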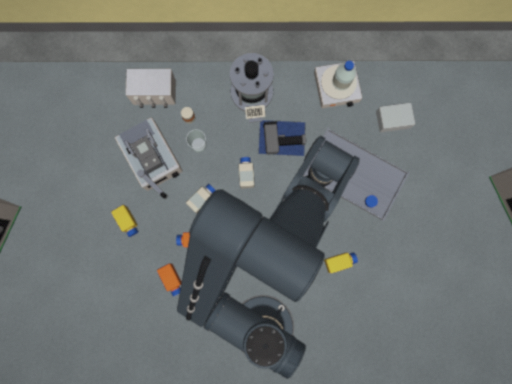

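```bash
python3 -m inch '[{"tx":0.98,"ty":-0.8,"tz":0.3,"turn":0},{"tx":0.98,"ty":-0.8,"tz":0.3,"turn":0.0},{"tx":0.98,"ty":-0.8,"tz":0.3,"turn":0},{"tx":0.98,"ty":-0.8,"tz":0.3,"turn":0}]' | head -3
python3 -m inch '[{"tx":0.98,"ty":-0.8,"tz":0.5,"turn":0.1},{"tx":0.98,"ty":-0.8,"tz":0.5,"turn":0.1},{"tx":0.98,"ty":-0.8,"tz":0.5,"turn":0.1},{"tx":0.98,"ty":-0.8,"tz":0.5,"turn":0.1},{"tx":0.98,"ty":-0.8,"tz":0.5,"turn":0.1},{"tx":0.98,"ty":-0.8,"tz":0.5,"turn":0.1}]' | head -3
 python3 - <<'E'
from h import *
o=shot(4)
move(599,54,330,2)
bottles(o,'side')
im,d=o['side']
t=vision.trace('side','tray')[0];P=cloud('side',d,t['region']);D=P[(P[:,2]<20)]
print('tray side',cv2.minAreaRect(D[:,:2].astype(np.float32)))
t=vision.trace('top','tray')[0];P=cloud('top',o['top'][1],t['region']);D=P[(P[:,2]<20)]
print('tray top',cv2.minAreaRect(D[:,:2].astype(np.float32)))
crop('side',4,200,100,200,150,4,'c4')
E
```

```text
clock: 3.5
position: [535.2, -54.1, 373.4]
orientation: [-179.9, -0.0, 20.1]
clock: 4.0
position: [598.3, 51.0, 324.2]
orientation: [180.0, 0.1, 2.1]
pos [598.   50.2 325.2] yaw 1.96 -> tx 0.011 ty -0.037 tz -0.048 turn -0.0002 dist 6
side 0.91 [252. 169.] body [445.9 219.9] [52. 85.] 43.7 cap [485.2 174.7] yaw -49.1 zt 52 sat 28.0
side 0.63 [281. 202.] body [534.1  51.9] [85. 53.] 4.1 cap [590.1  45.8] yaw -6.3 zt 52 sat 31.0
tray side ((548.5861206054688, -329.8047180175781), (309.7325744628906, 207.8186492919922), 60.110408782958984)
tray top ((669.2688598632812, 348.9235534667969), (102.14021301269531, 1.035299301147461), 29.560009002685547)
```

View pics/c4.png

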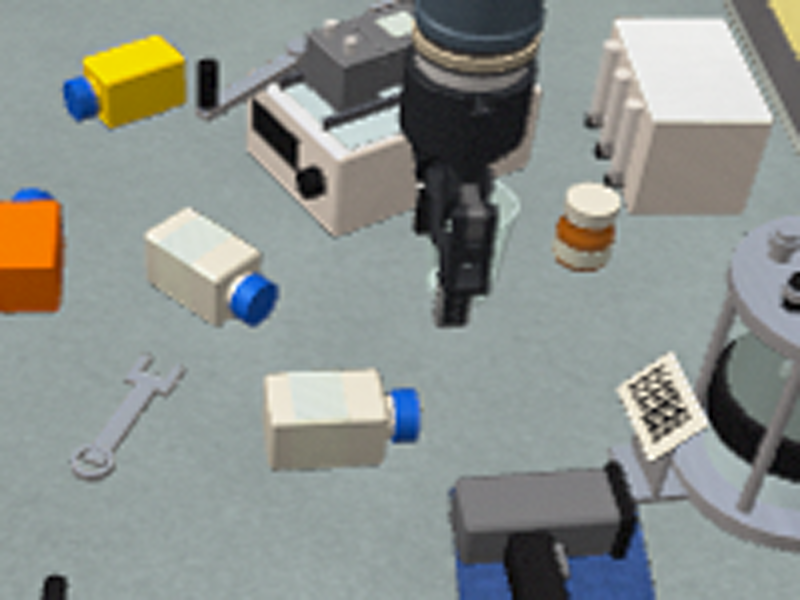

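View pics/top4.png

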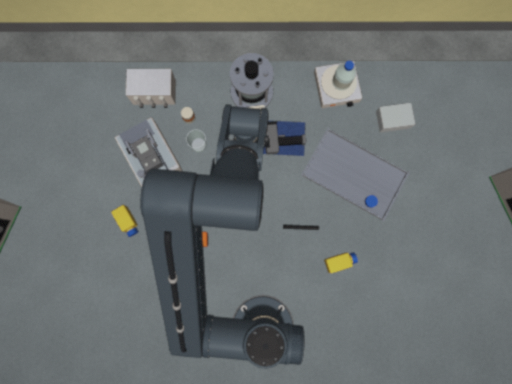

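```bash
python3 -m inch '[{"tx":0.02,"ty":-0.04,"tz":0.4,"turn":0},{"tx":0.02,"ty":-0.04,"tz":0.7,"turn":0},{"tx":0.02,"ty":-0.04,"tz":0.9,"turn":0},{"tx":0.02,"ty":-0.04,"tz":0.9,"turn":0}]' | head -3
 python3 - <<'E'
from h import *
o=shot(5)
crop('side',5,230,140,100,75,8,'c5')
# tray corners crop
crop('top',5,290,120,130,105,6,'c5t')
move(600,54,181,2)
for t in vision.trace('top','tray'):
    D=cloud('top',o['top'][1],t['region']);D=D[D[:,2]<20];print(t['confidence'],cv2.minAreaRect(D[:,:2].astype(np.float32)))
E
```

```text
clock: 4.58
position: [598.3, 55.4, 231.1]
orientation: [-179.9, 0.5, 2.0]
pos [600.2  55.6 234.9] yaw 1.99 -> tx -0.002 ty 0.016 tz 0.539 turn -0.0000 dist 54
0.77 ((540.4014892578125, -348.08392333984375), (347.53070068359375, 210.3318328857422), 59.475135803222656)
```

View pics/c5.png

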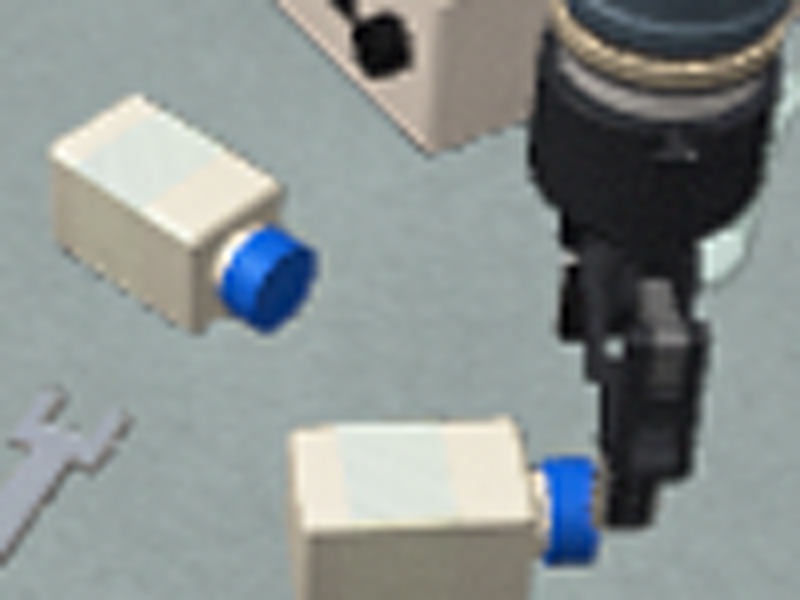

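View pics/c5t.png

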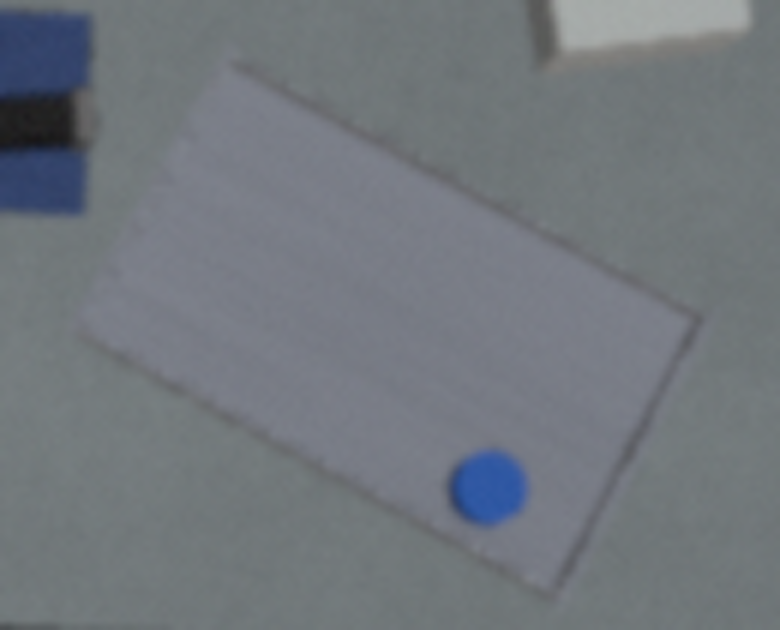

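```bash
python3 - <<'E'
from h import *
for x in (589,600,611):
  for y in (55-57,55-43): print(x,y,proj('side',[x,y,235-160.]), (proj('side',[x,y,235-160.])-[230,140])*8)
for x in (575,598): print('cap tip',x,(proj('side',[x,55-19.5,26.])-[230,140])*8,(proj('side',[x,55,46.])-[230,140])*8)
print(rayz('side',305.5,203.,26.))
E
```

```text
589 -2 [303.80937186 207.01795872] [590.47497484 536.14366979]
589 12 [303.27763951 203.19560498] [586.22111608 505.56483987]
600 -2 [307.95319527 207.02634849] [623.62556218 536.21078794]
600 12 [307.37845486 203.20408422] [619.02763886 505.63267374]
611 -2 [312.09663181 207.03473748] [656.77305445 536.27789983]
611 12 [311.47889131 203.21256267] [651.83113051 505.70050134]
cap tip 575 [525.55736001 553.0447006 ] [525.82093915 473.93343427]
cap tip 598 [590.67288252 553.17497468] [590.95337643 474.07099785]
[605.2339854   59.50272948  26.        ]
```

```bash
python3 -m inch '[{"tx":0.02,"ty":0.0,"tz":0.3,"turn":0},{"tx":0.02,"ty":0.0,"tz":0.53,"turn":0},{"tx":0.02,"ty":0.0,"tz":0.53,"turn":0},{"tx":0.02,"ty":0.0,"tz":0.53,"turn":0}]' 
python3 -m inch '[{"tx":0,"ty":0,"tz":0,"turn":0},{"tx":0,"ty":0,"tz":0,"turn":0},{"tx":0,"ty":0,"tz":0,"turn":0},{"tx":0,"ty":0,"tz":0,"turn":0},{"tx":0,"ty":0,"tz":0,"turn":0},{"tx":0,"ty":0,"tz":0,"turn":0},{"tx":0,"ty":0,"tz":0,"turn":0},{"tx":0,"ty":0,"tz":0,"turn":0}]' 1 20
 python3 - <<'E'
from h import *
o=shot(6)
crop('side',6,230,140,130,95,6,'c6')
E
```

```text
clock: 5.07
position: [602.5, 56.2, 182.6]
orientation: [180.0, -0.0, 2.0]
ft_force: [-0.2, 0.6, 0.1]
finger_gap: 85.5
clock: 5.73
position: [603.1, 56.4, 182.7]
orientation: [180.0, -0.2, 2.0]
ft_force: [1.9, 0.4, 5.6]
finger_gap: 37.6
```

View pics/c6.png

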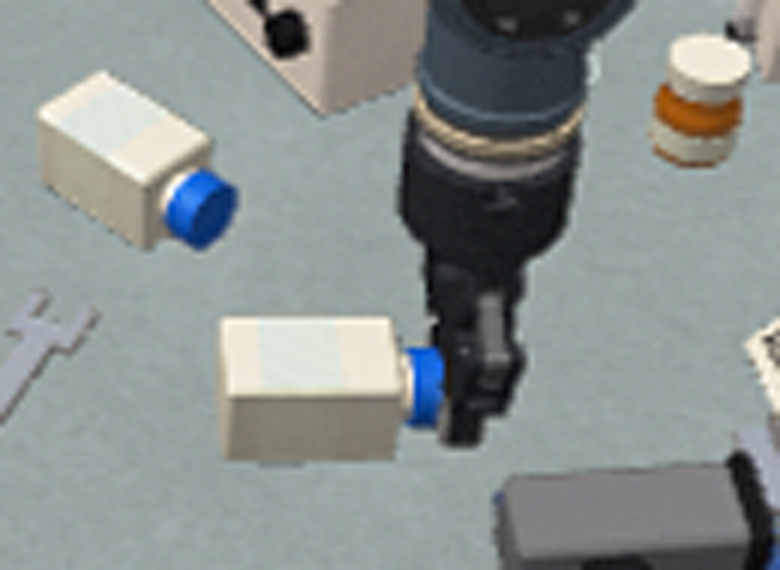

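```bash
python3 -m inch '[{"tx":0,"ty":0.0,"tz":-0.1,"turn":0},{"tx":0,"ty":0.0,"tz":-0.2,"turn":0},{"tx":0.0,"ty":0.0,"tz":-0.3,"turn":0},{"tx":0.0,"ty":0.0,"tz":-0.4,"turn":0},{"tx":0.0,"ty":0.0,"tz":-0.4,"turn":0}]' 
 python3 - <<'E'
from h import *
o=shot(7)
crop('side',7,230,140,130,95,6,'c7')
E
```

```text
clock: 6.25
position: [602.9, 56.4, 224.1]
orientation: [180.0, -0.2, 2.0]
ft_force: [1.0, 0.2, -1.6]
finger_gap: 37.9
```

View pics/c7.png

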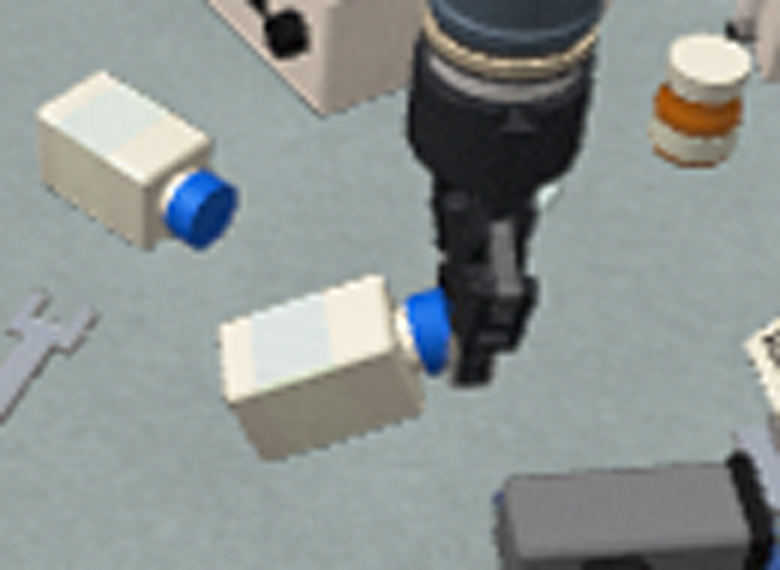

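```bash
python3 -m inch '[{"tx":0,"ty":0.0,"tz":-0.15,"turn":0},{"tx":0,"ty":0.0,"tz":-0.3,"turn":0},{"tx":0.0,"ty":0.0,"tz":-0.45,"turn":0},{"tx":0.0,"ty":0.0,"tz":-0.6,"turn":0},{"tx":0.0,"ty":0.0,"tz":-0.7,"turn":0},{"tx":0.0,"ty":0.0,"tz":-0.7,"turn":0},{"tx":0.0,"ty":0.0,"tz":-0.7,"turn":0}]' 
 python3 - <<'E'
from h import *
o=shot(8)
crop('side',8,230,120,130,110,6,'c8')
E
```

```text
clock: 6.93
position: [602.1, 56.4, 291.7]
orientation: [180.0, -0.0, 2.0]
ft_force: [-1.1, -0.2, -2.1]
finger_gap: 37.8
```

View pics/c8.png

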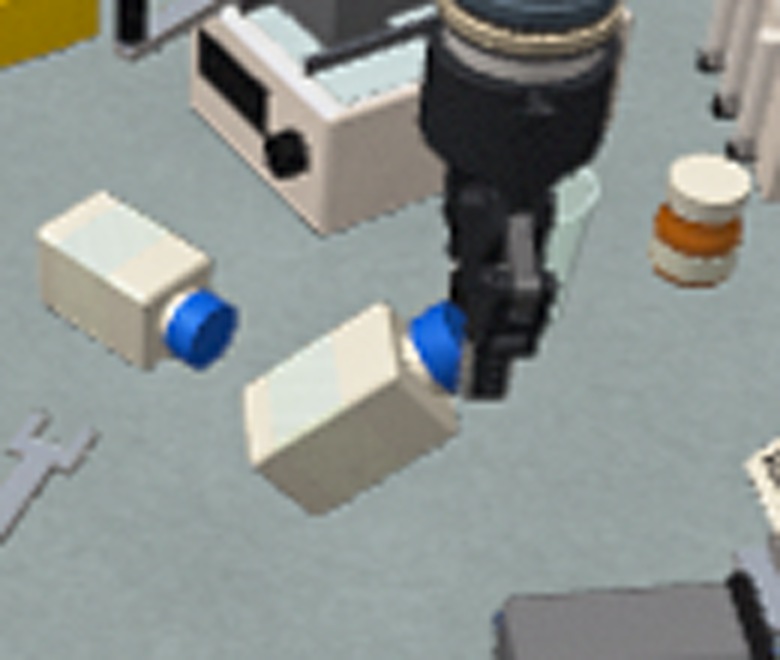

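```bash
python3 -m inch '[{"tx":0,"ty":0.0,"tz":-0.4,"turn":0},{"tx":0,"ty":0.0,"tz":0,"turn":0},{"tx":0.0,"ty":0.0,"tz":-0.4,"turn":0},{"tx":0.0,"ty":0.0,"tz":0,"turn":0},{"tx":0.0,"ty":0.0,"tz":-0.4,"turn":0},{"tx":0.0,"ty":0.0,"tz":0,"turn":0},{"tx":0.0,"ty":0.0,"tz":-0.4,"turn":0},{"tx":0.0,"ty":0.0,"tz":0,"turn":0},{"tx":0.0,"ty":0.0,"tz":-0.4,"turn":0},{"tx":0.0,"ty":0.0,"tz":-0.4,"turn":0}]' 
 python3 - <<'E'
from h import *
o=shot(9)
crop('side',9,230,120,130,110,6,'c9')
E
```

```text
clock: 7.87
position: [603.2, 56.3, 321.2]
orientation: [-179.9, 1.1, 2.0]
ft_force: [1.6, -0.1, 0.8]
finger_gap: 37.9
```

View pics/c9.png

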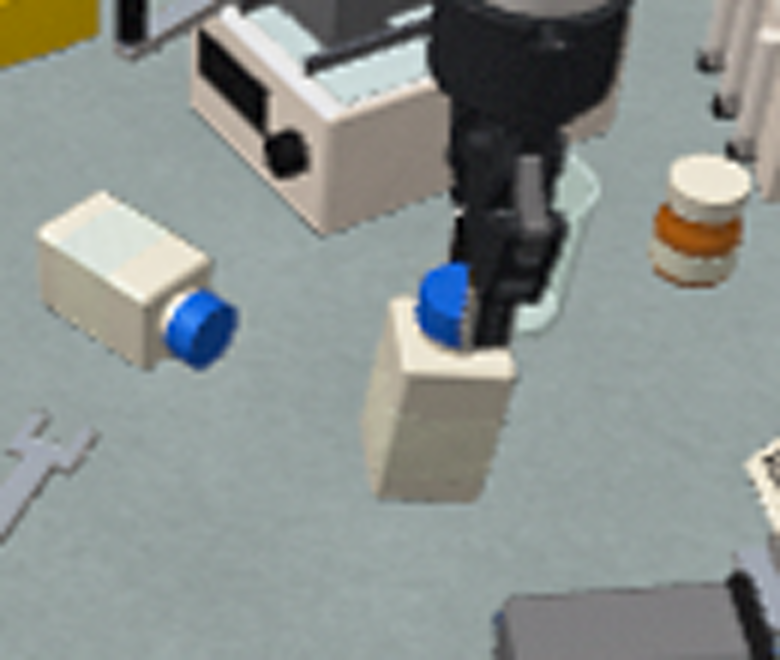

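```bash
python3 -m inch '[{"tx":-0.3,"ty":0.0,"tz":0.2,"turn":0},{"tx":-0.5,"ty":0.3,"tz":0.4,"turn":0},{"tx":-0.5,"ty":0.6,"tz":0.4,"turn":0},{"tx":-0.5,"ty":0.9,"tz":0.4,"turn":0},{"tx":-0.5,"ty":1,"tz":0.4,"turn":0}]' - 35 | grep -v orient
python3 -m inch '[{"tx":-0.05,"ty":0.35,"tz":0,"turn":0},{"tx":-0.05,"ty":0.7,"tz":0,"turn":0},{"tx":-0.05,"ty":1,"tz":0,"turn":0}]' | grep -v orient
python3 -m inch '[{"tx":-0.05,"ty":0.35,"tz":0,"turn":0},{"tx":-0.05,"ty":0.7,"tz":0,"turn":0},{"tx":-0.05,"ty":1,"tz":0,"turn":0}]' | grep -v orient
python3 -m inch '[{"tx":-0.05,"ty":0.35,"tz":0,"turn":0},{"tx":-0.05,"ty":0.7,"tz":0,"turn":0},{"tx":-0.05,"ty":1,"tz":0,"turn":0}]' | grep -v orient
python3 -m inch '[{"tx":-0.05,"ty":0.35,"tz":0,"turn":0},{"tx":-0.05,"ty":0.7,"tz":0,"turn":0},{"tx":-0.05,"ty":0.8,"tz":0,"turn":0},{"tx":-0.05,"ty":0.8,"tz":0,"turn":0},{"tx":-0.05,"ty":0.8,"tz":0,"turn":0}]' | grep -v orient
 python3 - <<'E'
from h import *
o=shot(10)
crop('side',10,200,220,170,164,4,'c10')
crop('top',10,290,120,130,105,5,'c10t')
move(546,-426,280,2)
E
```

```text
clock: 8.38
position: [555.8, -48.4, 297.4]
ft_force: [0.1, -0.8, -1.5]
finger_gap: 37.2
clock: 8.63
position: [554.1, -146.9, 297.4]
ft_force: [1.0, -0.9, -1.8]
finger_gap: 37.5
clock: 8.88
position: [552.6, -247.5, 297.6]
ft_force: [0.9, -1.1, -2.9]
finger_gap: 37.4
clock: 9.13
position: [551.1, -347.7, 298.0]
ft_force: [-0.1, 0.6, -1.3]
finger_gap: 37.3
clock: 9.55
position: [549.0, -425.6, 295.8]
ft_force: [1.8, 0.2, -1.4]
finger_gap: 37.1
pos [ 549.3 -423.9  294.1] yaw 2.1 -> tx -0.034 ty 0.020 tz 0.141 turn 0.0006 dist 15
```

View pics/c10.png

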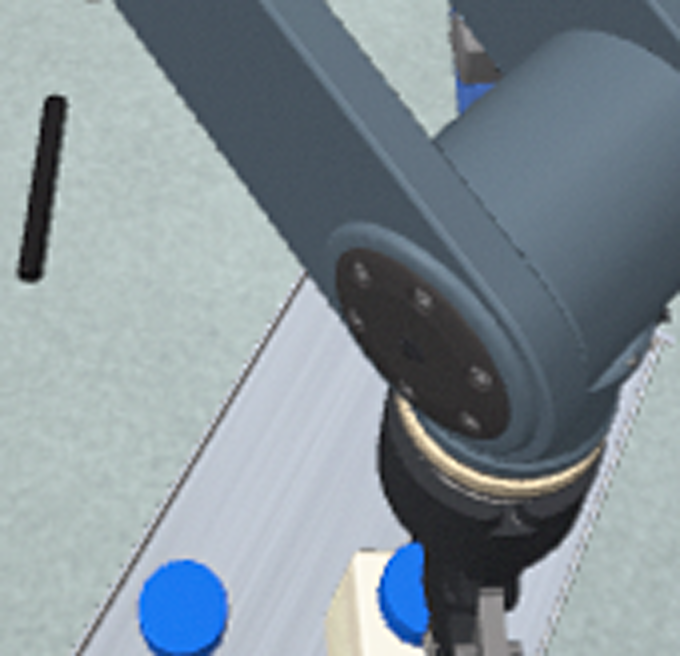

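View pics/c10t.png

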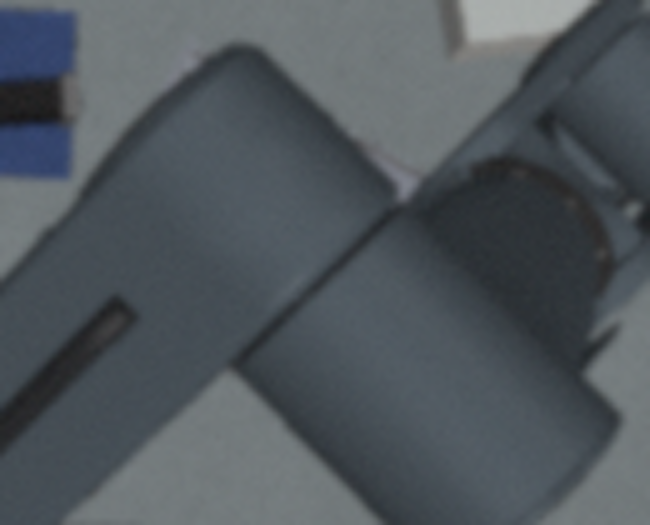

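```bash
python3 -m inch '[{"tx":0.2,"ty":-0.35,"tz":0,"turn":0},{"tx":0.2,"ty":-0.35,"tz":0.1,"turn":0},{"tx":0.2,"ty":-0.35,"tz":0.15,"turn":0},{"tx":0.2,"ty":-0.35,"tz":0.2,"turn":0},{"tx":0.2,"ty":-0.35,"tz":0.2,"turn":0}]' 
 python3 - <<'E'
from h import *
o=shot(11)
crop('side',11,200,220,170,164,4,'c11')
E
```

```text
clock: 10.07
position: [568.2, -388.9, 272.9]
orientation: [-179.9, 0.0, 2.1]
ft_force: [0.2, 2.3, 3.6]
finger_gap: 37.1
```

View pics/c11.png

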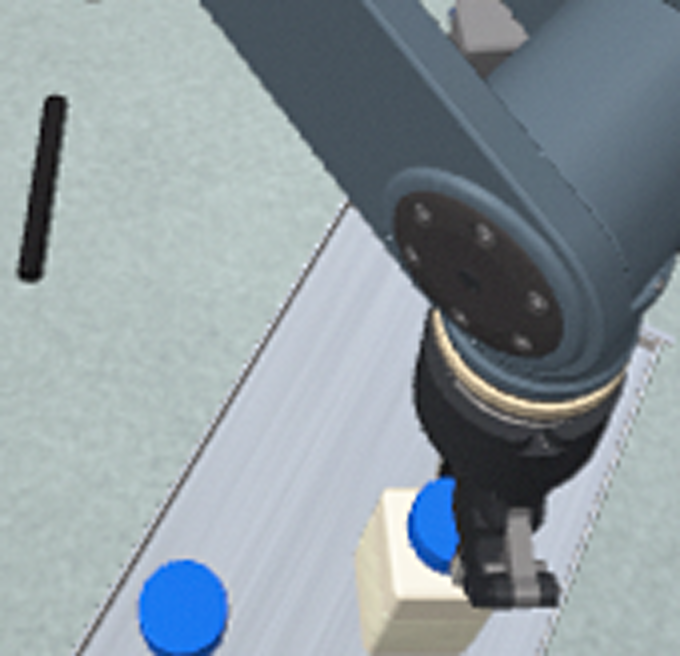

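```bash
python3 -m inch '[{"tx":0,"ty":0,"tz":0.02,"turn":0},{"tx":0,"ty":0,"tz":0.02,"turn":0},{"tx":0,"ty":0,"tz":0.04,"turn":0},{"tx":0,"ty":0,"tz":0.04,"turn":0}]' 
python3 -m inch '[{"tx":0,"ty":0,"tz":0.02,"turn":0},{"tx":0,"ty":0,"tz":0.02,"turn":0},{"tx":0,"ty":0,"tz":0.04,"turn":0},{"tx":0,"ty":0,"tz":0.04,"turn":0}]' 
 python3 - <<'E'
from h import *
o=shot(12)
crop('side',12,200,220,170,164,4,'c12')
E
```

```text
clock: 10.5
position: [568.4, -389.3, 272.8]
orientation: [-179.9, -0.1, 2.0]
ft_force: [-2.4, 7.6, 21.7]
finger_gap: 37.3
clock: 10.83
position: [569.3, -390.1, 272.5]
orientation: [179.8, -0.3, 2.0]
ft_force: [-4.2, 8.4, 33.5]
finger_gap: 37.2
```

View pics/c12.png

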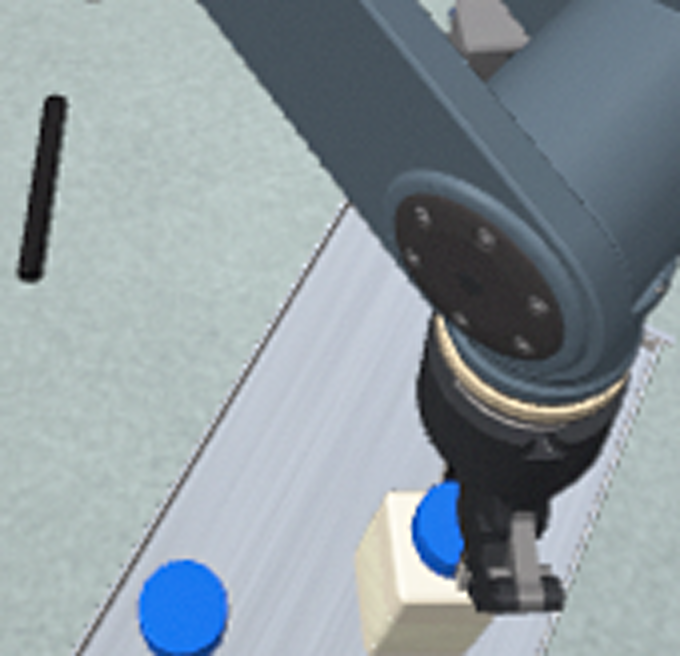

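```bash
python3 -m inch '[{"tx":0,"ty":0,"tz":-0.03,"turn":0},{"tx":0,"ty":0,"tz":-0.06,"turn":0},{"tx":0,"ty":0,"tz":-0.06,"turn":0}]' 
 python3 - <<'E'
from h import *
o=shot(13); im,d=o['side']
for t in vision.trace('side','bottle_a'):
    if t['pixel'][1]>300 and 280<t['pixel'][0]<340:
        P=cloud('side',d,t['region']); print(t['confidence'],t['pixel'],len(P),np.percentile(P,[5,50,95],axis=0).round(1))
        # top face: normals via plane fit of pts z 80..95
        T=P[(P[:,2]>74)&(P[:,2]<94)]
        m=T.mean(0);u,s,v=np.linalg.svd(T-m,full_matrices=False);print('top',len(T),m.round(1),v[2].round(3))
        F=P[(P[:,2]<72)]
        m=F.mean(0);u,s,v=np.linalg.svd(F-m,full_matrices=False);print('low',len(F),m.round(1),v[2].round(3))
E
```

```text
clock: 11.18
position: [568.3, -390.3, 272.6]
orientation: [179.9, -0.1, 2.0]
ft_force: [-2.0, 2.4, 13.7]
finger_gap: 37.2
0.83 [300.6, 363.0] 997 [[ 528.8 -417.2   23.1]
 [ 545.6 -405.9   82.8]
 [ 570.8 -375.4  114.5]]
top 339 [ 544.5 -400.5   87.5] [-0.088 -0.138  0.987]
low 419 [ 545.3 -407.5   44.9] [ 0.579  0.815 -0.03 ]
```

```bash
python3 -m inch '[{"tx":0,"ty":0,"tz":-0.02,"turn":0},{"tx":0,"ty":0,"tz":-0.02,"turn":0}]' | grep ft
python3 -m inch '[{"tx":0,"ty":0,"tz":0,"turn":0},{"tx":0,"ty":0,"tz":0,"turn":0},{"tx":0,"ty":0,"tz":0,"turn":0},{"tx":0,"ty":0,"tz":0,"turn":0},{"tx":0,"ty":0,"tz":0,"turn":0}]' -0.6
python3 -m inch '[{"tx":0,"ty":0,"tz":-0.3,"turn":0},{"tx":0,"ty":0,"tz":-0.6,"turn":0},{"tx":0,"ty":0,"tz":-0.9,"turn":0},{"tx":0,"ty":0,"tz":-0.9,"turn":0}]' -1
 python3 - <<'E'
from h import *
o=shot(14)
crop('side',14,200,220,170,164,4,'c14')
E
```

```text
ft_force: [-0.8, 1.5, 7.6]
clock: 11.92
position: [568.0, -390.2, 271.1]
orientation: [-180.0, 0.0, 2.0]
ft_force: [-0.1, -0.9, -0.5]
finger_gap: 68.4
clock: 12.25
position: [569.7, -391.4, 368.8]
orientation: [179.5, -0.5, 2.1]
ft_force: [0.8, -0.3, 0.8]
finger_gap: 85.5
```

View pics/c14.png

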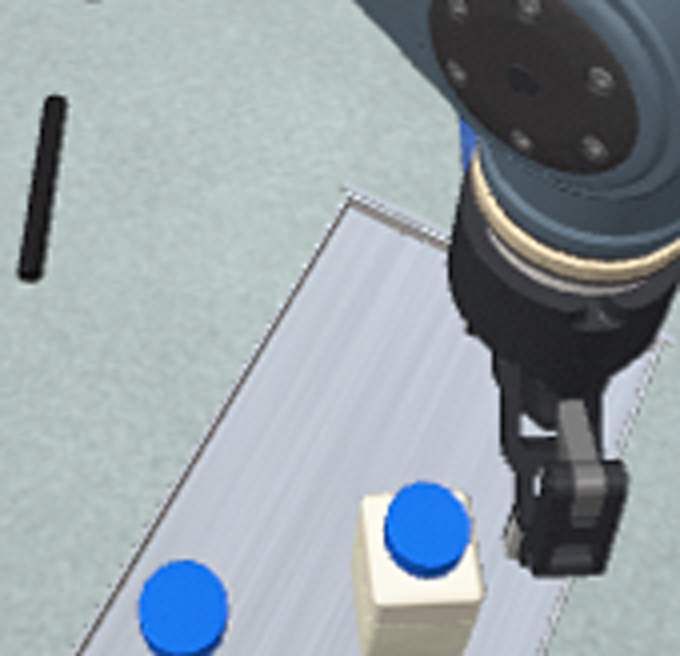

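```bash
python3 -m inch '[{"tx":-0.1,"ty":-0.4,"tz":0,"turn":0},{"tx":-0.1,"ty":-0.8,"tz":0,"turn":0},{"tx":-0.1,"ty":-0.96,"tz":0,"turn":0}]' | grep pos
python3 -m inch '[{"tx":-0.1,"ty":-0.4,"tz":0,"turn":0},{"tx":-0.1,"ty":-0.8,"tz":0,"turn":0},{"tx":-0.1,"ty":-0.96,"tz":0,"turn":0}]' | grep pos
python3 -m inch '[{"tx":-0.1,"ty":-0.4,"tz":0,"turn":0},{"tx":-0.1,"ty":-0.8,"tz":0,"turn":0},{"tx":-0.1,"ty":-0.96,"tz":0,"turn":0}]' | grep pos
python3 -m inch '[{"tx":-0.1,"ty":-0.4,"tz":0,"turn":0},{"tx":-0.1,"ty":-0.8,"tz":0,"turn":0},{"tx":-0.1,"ty":-0.96,"tz":0,"turn":0}]' | grep pos
python3 -m inch '[{"tx":-0.1,"ty":-0.4,"tz":0,"turn":0},{"tx":-0.1,"ty":-0.8,"tz":0,"turn":0},{"tx":-0.1,"ty":-0.96,"tz":0,"turn":0}]' | grep pos
python3 -m inch '[{"tx":0,"ty":0,"tz":0,"turn":-0.74},{"tx":0,"ty":0,"tz":0,"turn":-0.74},{"tx":0,"ty":0,"tz":0,"turn":-0.74},{"tx":0,"ty":0,"tz":0,"turn":-0.74},{"tx":0,"ty":0,"tz":0,"turn":-0.74},{"tx":0,"ty":0,"tz":0,"turn":-0.74},{"tx":0,"ty":0,"tz":0,"turn":-0.74},{"tx":0,"ty":0,"tz":0,"turn":-0.74},{"tx":0,"ty":0,"tz":0,"turn":-0.74},{"tx":0,"ty":0,"tz":0,"turn":-0.74},{"tx":0,"ty":0,"tz":0,"turn":-0.74},{"tx":0,"ty":0,"tz":0,"turn":-0.74},{"tx":0,"ty":0,"tz":0,"turn":-0.74},{"tx":0,"ty":0,"tz":0,"turn":-0.74},{"tx":0,"ty":0,"tz":0,"turn":-0.74},{"tx":0,"ty":0,"tz":0,"turn":-0.74},{"tx":0,"ty":0,"tz":0,"turn":-0.74},{"tx":0,"ty":0,"tz":0,"turn":-0.74},{"tx":0,"ty":0,"tz":0,"turn":-0.74},{"tx":0,"ty":0,"tz":0,"turn":-0.74}]'
 python3 - <<'E'
from h import *
o=shot(15)
bottles(o,'side');bottles(o,'top')
crop('side',15,180,100,200,150,4,'c15')
move(492,172,300,135)
E
```

```text
position: [552.9, -290.0, 359.2]
position: [539.4, -194.3, 359.8]
position: [526.2, -99.4, 360.3]
position: [512.9, -4.2, 360.5]
position: [499.7, 91.2, 360.6]
clock: 15.27
position: [501.1, 87.6, 360.7]
orientation: [-179.9, -0.1, 135.3]
ft_force: [0.2, 0.2, -0.7]
finger_gap: 85.5
side 0.88 [252. 166.] body [446.  220.3] [53. 85.] 46.3 cap [485.3 174.9] yaw -49.1 zt 52 sat 29.0
top 0.62 [368. 169.] body [ 546.2 -389.4] [49. 49.] 4.6 cap [ 546.1 -389.9] yaw -102.2 zt 92 sat 25.0
top 0.51 [189. 204.] body [442.6 232.7] [35. 66.] 52.8 cap [nan nan] yaw nan zt 55 sat 12.0
top 0.35 [149. 155.] body [550.  368.4] [234.  87.] 29.2 cap [nan nan] yaw nan zt 136 sat 19.0
pos [501.1  87.7 361.3] yaw 135.16 -> tx 0.659 ty 0.534 tz 0.613 turn 0.0009 dist 105
```

View pics/c15.png

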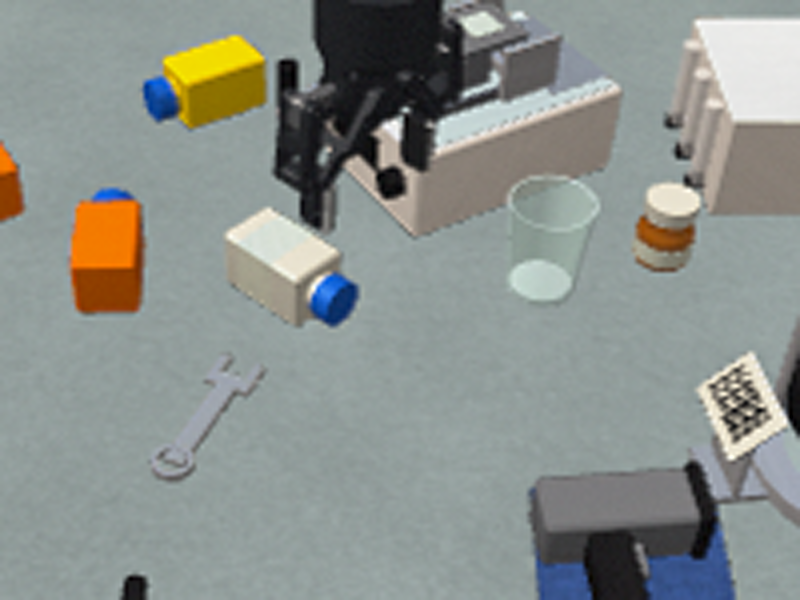

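View pics/side15.png

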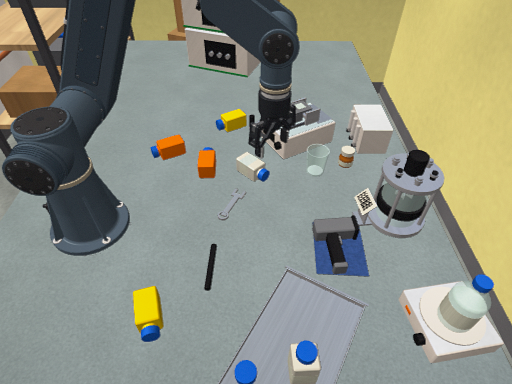

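View pics/top15.png

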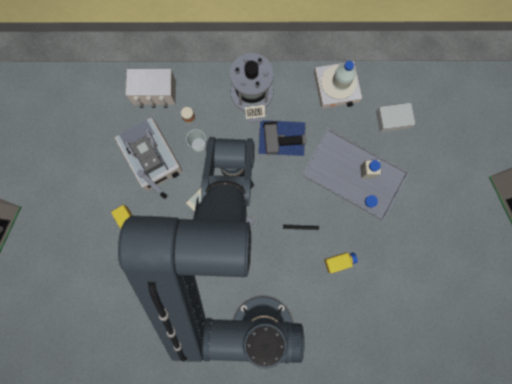

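```bash
python3 -m inch '[{"tx":0.3,"ty":0.27,"tz":0,"turn":0},{"tx":0.66,"ty":0.53,"tz":0.1,"turn":0},{"tx":0.66,"ty":0.53,"tz":0.5,"turn":0},{"tx":0.66,"ty":0.53,"tz":0.9,"turn":0},{"tx":0.66,"ty":0.53,"tz":0.9,"turn":0},{"tx":0.66,"ty":0.53,"tz":0.9,"turn":0}]' | grep pos
 python3 - <<'E'
from h import *
o=shot(16)
crop('side',16,200,100,120,90,6,'c16')
move(492.5,171.7,182,135)
E
```

```text
position: [490.7, 171.9, 269.6]
pos [492.4 171.7 273.3] yaw 135.18 -> tx -0.001 ty 0.001 tz 0.913 turn 0.0010 dist 91
```

View pics/c16.png

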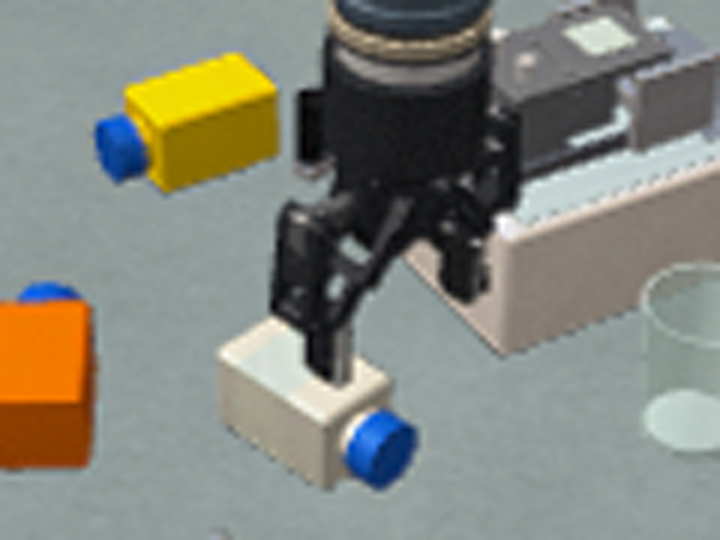

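```bash
python3 -m inch '[{"tx":0,"ty":0,"tz":0.3,"turn":0},{"tx":0,"ty":0.0,"tz":0.6,"turn":0},{"tx":0,"ty":0.0,"tz":0.8,"turn":0},{"tx":0,"ty":0.0,"tz":0.91,"turn":0},{"tx":0,"ty":0.0,"tz":0.91,"turn":0}]' | grep -v ori
 python3 - <<'E'
from h import *
o=shot(17)
crop('side',17,200,100,120,90,6,'c17')
E
python3 -m inch '[{"tx":0,"ty":0,"tz":0,"turn":0},{"tx":0,"ty":0,"tz":0,"turn":0},{"tx":0,"ty":0,"tz":0,"turn":0},{"tx":0,"ty":0,"tz":0,"turn":0},{"tx":0,"ty":0,"tz":0,"turn":0},{"tx":0,"ty":0,"tz":0,"turn":0},{"tx":0,"ty":0,"tz":0,"turn":0},{"tx":0,"ty":0,"tz":0,"turn":0}]' 1 20
 python3 - <<'E'
from h import *
o=shot(18)
crop('side',18,200,100,120,90,6,'c18')
E
```

```text
clock: 16.48
position: [492.2, 171.5, 181.3]
ft_force: [-0.4, 0.1, 0.4]
finger_gap: 85.7
clock: 17.25
position: [492.1, 171.8, 181.4]
orientation: [179.9, 0.1, 135.2]
ft_force: [1.3, -2.0, 5.1]
finger_gap: 37.9
```

View pics/c18.png

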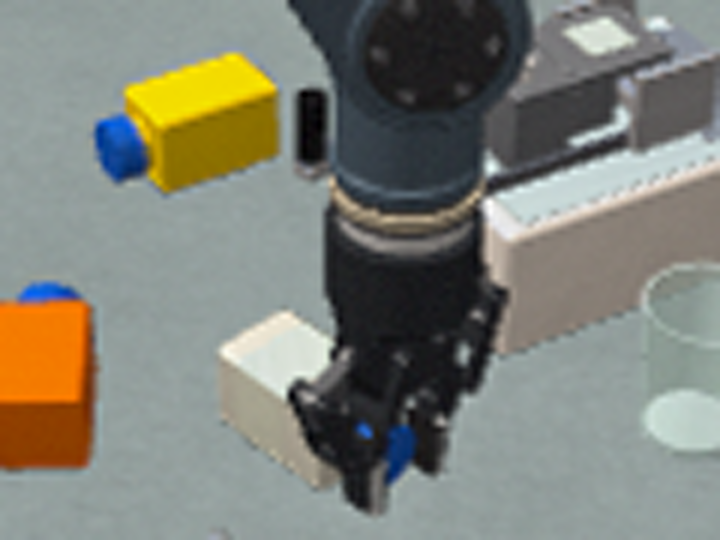

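Gripped by the cap tip (gap 37.9). Lift, then shake it down as before.

```bash
python3 -m inch '[{"tx":0,"ty":0.0,"tz":-0.15,"turn":0},{"tx":0,"ty":0.0,"tz":-0.3,"turn":0},{"tx":0.0,"ty":0.0,"tz":-0.5,"turn":0},{"tx":0.0,"ty":0.0,"tz":-0.7,"turn":0},{"tx":0.0,"ty":0.0,"tz":-0.9,"turn":0},{"tx":0.0,"ty":0.0,"tz":-1,"turn":0},{"tx":0.0,"ty":0.0,"tz":-1,"turn":0}]' | grep -v ori
 python3 - <<'E'
from h import *
o=shot(19)
crop('side',19,200,100,120,90,6,'c19')
E
python3 -m inch '[{"tx":0,"ty":0.0,"tz":-0.4,"turn":0},{"tx":0,"ty":0.0,"tz":0,"turn":0},{"tx":0.0,"ty":0.0,"tz":-0.4,"turn":0},{"tx":0.0,"ty":0.0,"tz":0,"turn":0},{"tx":0.0,"ty":0.0,"tz":-0.4,"turn":0},{"tx":0.0,"ty":0.0,"tz":0,"turn":0},{"tx":0.0,"ty":0.0,"tz":-0.4,"turn":0},{"tx":0.0,"ty":0.0,"tz":0,"turn":0},{"tx":0.0,"ty":0.0,"tz":-0.4,"turn":0},{"tx":0.0,"ty":0.0,"tz":-0.3,"turn":0}]' | grep -v ori
 python3 - <<'E'
from h import *
o=shot(20)
crop('side',20,200,100,120,90,6,'c20')
E
```

```text
clock: 17.93
position: [491.9, 172.1, 282.3]
ft_force: [0.1, 0.4, -1.8]
finger_gap: 38.0
clock: 18.87
position: [492.8, 172.1, 299.2]
ft_force: [2.5, -0.4, -0.6]
finger_gap: 37.8
```

View pics/c19.png

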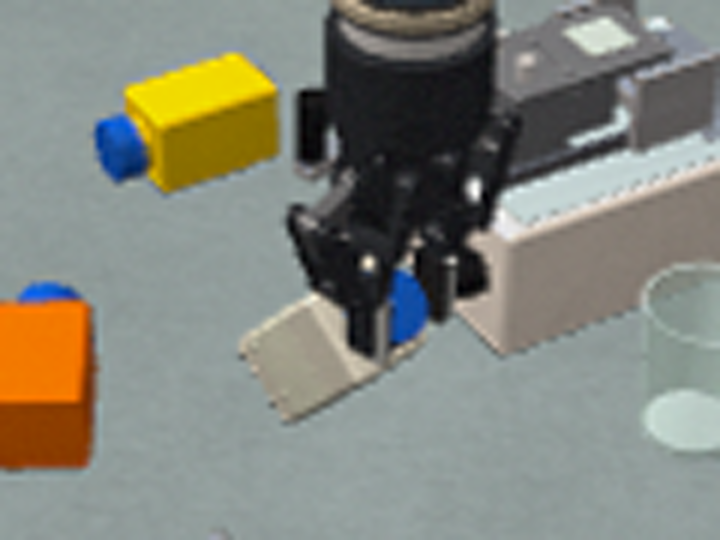

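View pics/c20.png

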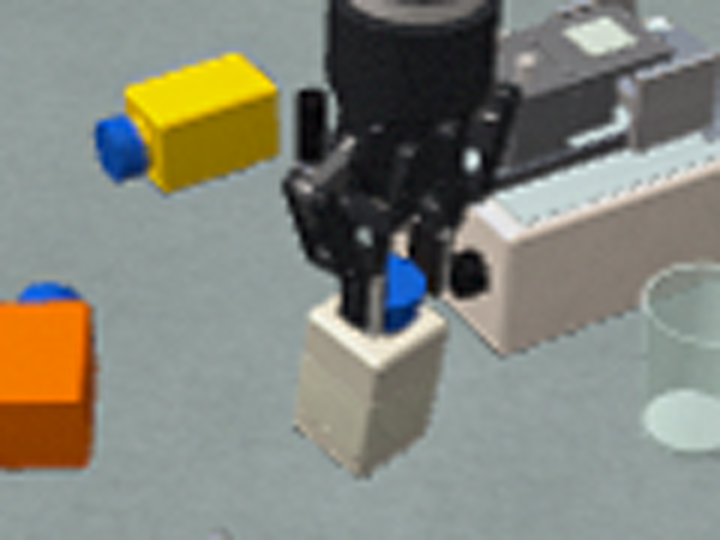

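```bash
python3 -m inch '[{"tx":-0.2,"ty":-0.12,"tz":0,"turn":0},{"tx":-0.5,"ty":-0.3,"tz":0,"turn":0},{"tx":-0.83,"ty":-0.47,"tz":0,"turn":0},{"tx":-0.83,"ty":-0.47,"tz":0,"turn":0}]' - 35 | grep -v ori
python3 -m inch '[{"tx":-0.33,"ty":-0.18,"tz":0,"turn":0},{"tx":-0.66,"ty":-0.36,"tz":0,"turn":0},{"tx":-0.83,"ty":-0.47,"tz":0,"turn":0}]' | grep -v ori
python3 -m inch '[{"tx":-0.33,"ty":-0.18,"tz":0,"turn":0},{"tx":-0.66,"ty":-0.36,"tz":0,"turn":0},{"tx":-0.83,"ty":-0.47,"tz":0,"turn":0}]' | grep -v ori
python3 -m inch '[{"tx":-0.33,"ty":-0.18,"tz":0,"turn":0},{"tx":-0.66,"ty":-0.36,"tz":0,"turn":0},{"tx":-0.83,"ty":-0.47,"tz":0,"turn":0}]' | grep -v ori
python3 -m inch '[{"tx":-0.33,"ty":-0.18,"tz":0,"turn":0},{"tx":-0.66,"ty":-0.36,"tz":0,"turn":0},{"tx":-0.83,"ty":-0.47,"tz":0,"turn":0},{"tx":-0.83,"ty":-0.47,"tz":0,"turn":0},{"tx":-0.83,"ty":-0.47,"tz":0,"turn":0},{"tx":-0.83,"ty":-0.47,"tz":0,"turn":0}]' | grep -v ori
 python3 - <<'E'
from h import *
o=shot(21)
crop('side',21,200,200,200,180,4,'c21')
move(621,-288,280,135)
E
```

```text
clock: 19.3
position: [519.3, 75.4, 314.6]
ft_force: [1.6, 0.7, -1.9]
finger_gap: 37.2
clock: 19.55
position: [543.9, -14.5, 315.0]
ft_force: [0.5, -0.1, -1.6]
finger_gap: 37.4
clock: 19.8
position: [569.8, -106.9, 315.3]
ft_force: [0.9, 0.6, -1.8]
finger_gap: 37.6
clock: 20.05
position: [595.4, -198.9, 315.6]
ft_force: [1.0, -0.2, -1.7]
finger_gap: 37.0
clock: 20.55
position: [619.8, -286.2, 313.3]
ft_force: [-0.5, 1.1, -2.5]
finger_gap: 37.0
pos [ 620.1 -285.5  312.3] yaw 135.31 -> tx -0.024 ty -0.012 tz 0.323 turn 0.0017 dist 32
```

View pics/c21.png

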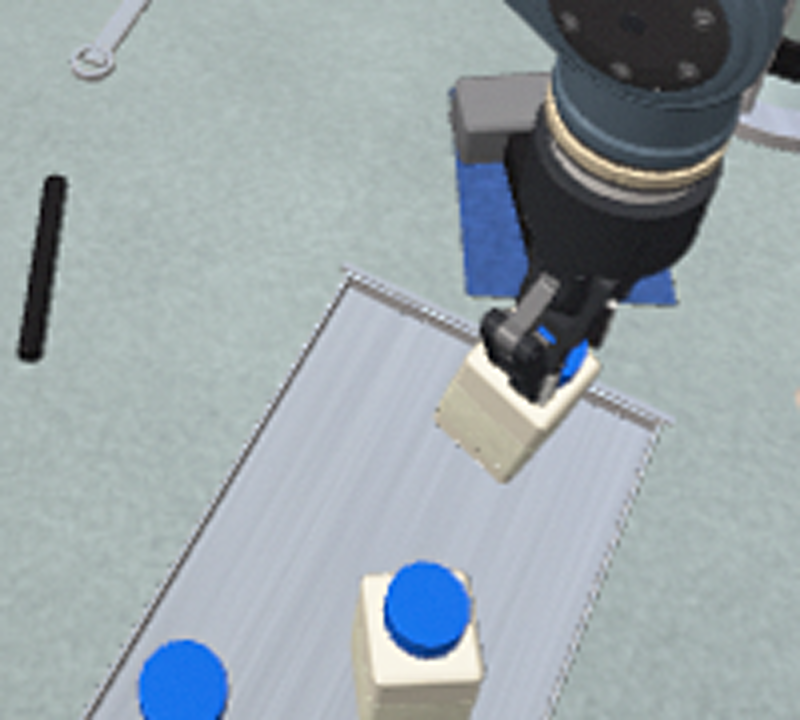

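```bash
python3 -m inch '[{"tx":0,"ty":0,"tz":0.1,"turn":0},{"tx":0,"ty":0,"tz":0.2,"turn":0},{"tx":0,"ty":0,"tz":0.32,"turn":0},{"tx":0,"ty":0,"tz":0.32,"turn":0}]' | grep -v ori
python3 -m inch '[{"tx":0,"ty":0,"tz":0.03,"turn":0},{"tx":0,"ty":0,"tz":0.06,"turn":0},{"tx":0,"ty":0,"tz":0.08,"turn":0},{"tx":0,"ty":0,"tz":0.08,"turn":0}]' | grep -v ori
 python3 - <<'E'
from h import *
o=shot(22)
crop('side',22,200,200,200,180,4,'c22')
E
```

```text
clock: 20.98
position: [619.6, -285.9, 274.7]
ft_force: [-0.2, 0.8, -2.1]
finger_gap: 37.1
clock: 21.32
position: [621.3, -287.5, 271.9]
ft_force: [-0.5, 1.0, 1.5]
finger_gap: 37.2
```

View pics/c22.png

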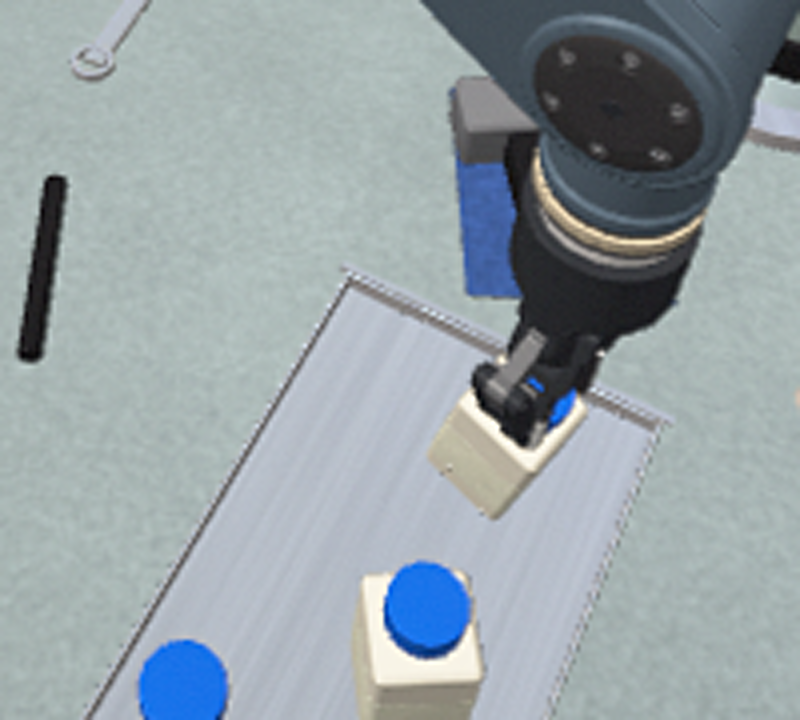

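```bash
python3 - <<'E'
from h import *
for z in (3,87): print((proj('side',[620,-288-37,z])-[200,200])*4)
im=cv2.imread('pics/side22.png');d=np.load('pics/side22.npy')
H=cv2.cvtColor(im,cv2.COLOR_BGR2HSV)
for t in vision.trace('side','bottle_a'):
    if 290<t['pixel'][0]<350 and 280<t['pixel'][1]<340:
        P=cloud('side',d,t['region']); print(t['confidence'],t['pixel'],len(P),np.percentile(P,[2,50,98],axis=0).round(1))
# corners
for u,v in [(527,470),(492,517),(432,455),(583,402)]:
    uu,vv=int(round(u/4+200)),int(round(v/4+200)); 
    dd=d[vv-2:vv+3,uu-2:uu+3]; print((u,v),dd.round().tolist()[2],deproj('side',u/4+200,v/4+200,np.min(dd[dd>0])).round(1))
E
```

```text
[519.9479283  558.65038751]
[546.31368288 487.56548797]
0.67 [321.1, 313.9] 594 [[ 576.5 -312.4   13.7]
 [ 599.7 -295.1   68.6]
 [ 644.8 -274.8  111.3]]
(527, 470) [726.0, 724.0, 724.0, 721.0, 734.0] [ 612.1 -315.3   85.8]
(492, 517) [784.0, 778.0, 778.0, 779.0, 787.0] [ 604.3 -310.6   22. ]
(432, 455) [809.0, 793.0, 791.0, 785.0, 782.0] [ 573.7 -282.1   35.3]
(583, 402) [745.0, 744.0, 834.0, 834.0, 830.0] [ 643.8 -284.5   97.7]
```

```bash
python3 -m inch '[{"tx":0,"ty":0,"tz":0.02,"turn":0},{"tx":0.04,"ty":0,"tz":0.02,"turn":0},{"tx":0.08,"ty":0,"tz":0.02,"turn":0},{"tx":0.12,"ty":0,"tz":0.02,"turn":0},{"tx":0.16,"ty":0,"tz":0.02,"turn":0},{"tx":0.2,"ty":0,"tz":0.02,"turn":0},{"tx":0.2,"ty":0,"tz":0.02,"turn":0}]' - 20 | grep -v ori
 python3 - <<'E'
from h import *
o=shot(23)
crop('side',23,200,200,200,180,4,'c23')
E
```

```text
clock: 22.05
position: [606.5, -272.6, 269.4]
ft_force: [1.4, 0.8, 6.5]
finger_gap: 37.6
```

View pics/c23.png

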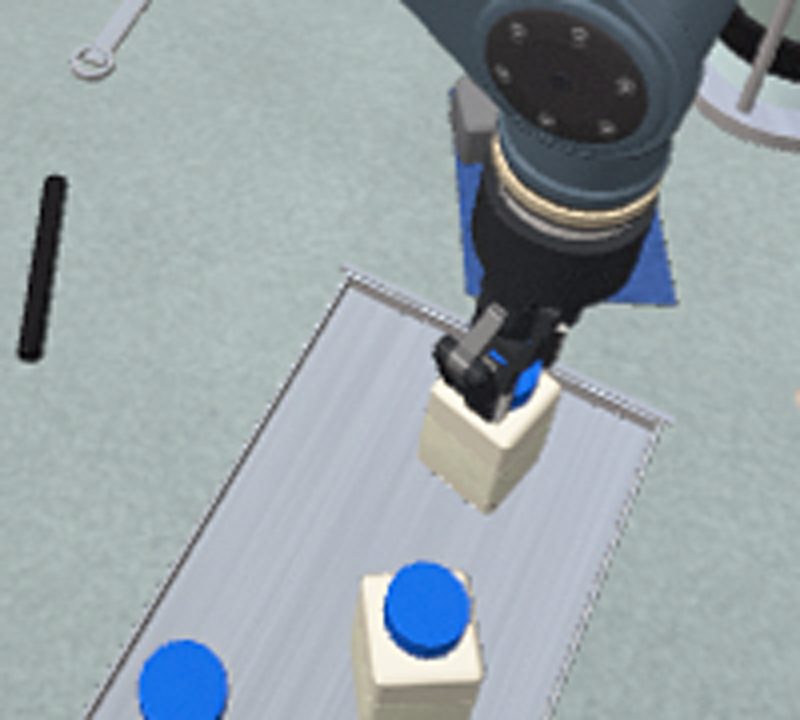

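```bash
python3 -m inch '[{"tx":0,"ty":0,"tz":0.01,"turn":0},{"tx":0,"ty":0,"tz":0.02,"turn":0},{"tx":0,"ty":0,"tz":0.02,"turn":0}]' | grep -v ori
python3 -m inch '[{"tx":0,"ty":0,"tz":-0.02,"turn":0},{"tx":0,"ty":0,"tz":-0.02,"turn":0}]' | grep ft
python3 -m inch '[{"tx":0,"ty":0,"tz":0,"turn":0},{"tx":0,"ty":0,"tz":0,"turn":0},{"tx":0,"ty":0,"tz":0,"turn":0},{"tx":0,"ty":0,"tz":0,"turn":0},{"tx":0,"ty":0,"tz":0,"turn":0}]' -0.6
python3 -m inch '[{"tx":0,"ty":0,"tz":-0.3,"turn":0},{"tx":0,"ty":0,"tz":-0.6,"turn":0},{"tx":0,"ty":0,"tz":-0.95,"turn":0},{"tx":0,"ty":0,"tz":-0.95,"turn":0}]' -1
 python3 - <<'E'
from h import *
o=shot(24)
crop('side',24,200,200,200,180,4,'c24')
E
```

```text
clock: 22.4
position: [607.0, -272.9, 269.4]
ft_force: [-0.6, 1.7, 14.7]
finger_gap: 37.5
ft_force: [-0.4, 0.9, 9.3]
clock: 22.98
position: [606.2, -273.0, 267.8]
orientation: [-180.0, -0.1, 135.2]
ft_force: [-0.4, 0.0, -0.1]
finger_gap: 68.8
clock: 23.32
position: [608.3, -274.2, 371.0]
orientation: [179.8, 0.8, 135.2]
ft_force: [1.1, -0.9, 0.8]
finger_gap: 85.3
```

View pics/c24.png

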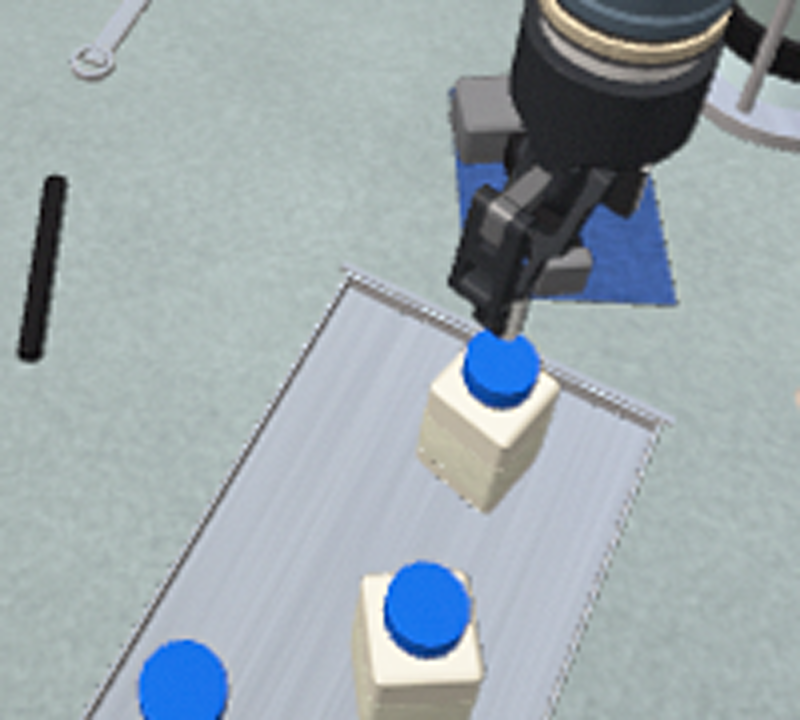

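```bash
python3 - <<'E'
from h import *
o=shot(25)
a=np.radians(29.5); ex=np.array([np.cos(a),np.sin(a)]); ey=np.array([-np.sin(a),np.cos(a)])
for c in ('top','side'):
    im,d=o[c]
    v,u=np.mgrid[0:384,0:512]; P=deproj(c,u,v,d); ok=(d>0)
    L=(P[...,:2]-np.array([599,394])); X=L@ex; Y=L@ey; Z=P[...,2]
    m=ok&(abs(X)<250)&(abs(Y)<120)
    deck=m&(Z>78)&(Z<92)&(X<130)&(X>-110)&(abs(Y)<90)
    print(c,'deck X',np.percentile(X[deck],[1,99]).round(1),'Y',np.percentile(Y[deck],[1,99]).round(1),'Z',np.median(Z[deck]).round(1))
    r_=cv2.minAreaRect(np.stack([X[deck],Y[deck]],1).astype(np.float32)); print(r_)
    t=vision.trace(c,'cassette')[0]; k=t['region']&m&(Z>128)
    print('cass',t['confidence'],k.sum(),np.percentile(X[k],[1,5,50,95,99]).round(1),np.percentile(Y[k],[1,5,50,95,99]).round(1),np.median(Z[k]))
    for n in ('lever','lever_knob'):
      for t in vision.trace(c,n)[:2]:
        k=t['region']&m
        if k.sum()<10: continue
        kk=k&(Z>130); print(n,t['confidence'],k.sum(),np.c_[X[k],Y[k],Z[k]][::12].round().astype(int).tolist() if n=='lever' else '', 'knob top',X[kk].mean().round(1),Y[kk].mean().round(1),kk.sum())
crop('side',25,220,80,130,100,6,'c25'); crop('top',25,105,105,90,100,6,'c25t')
E
```

```text
top deck X [-93.6 111.8] Y [-72.2  74.7] Z 84.5
((8.9498291015625, 1.2611541748046875), (149.67575073242188, 210.6883544921875), 89.82234954833984)
cass 0.6 532 [-64.9 -61.3 -14.3  32.2  36.6] [-28.3 -25.7   1.3  28.   30.3] 135.8381567974942
lever 0.62 186 [[-45, 51, 111], [-50, 58, 111], [-59, 47, 111], [-64, 41, 100], [-64, 61, 113], [-70, 52, 101], [-83, 39, 105], [-91, 39, 107], [-100, 39, 108], [-111, 31, 101], [-125, 27, 103], [-137, 26, 101], [-159, 16, 146], [-166, 19, 149], [-165, 11, 94], [-173, 16, 111]] knob top -165.2 17.8 26
lever_knob 0.73 199  knob top -165.1 17.1 24
side deck X [-92.8 -79.8] Y [-72.5  47.9] Z 82.0
((-88.75747680664062, 0.4638214111328125), (12.559784889221191, 147.08106994628906), 4.314259052276611)Traceback (most recent call last):
  File "<stdin>", line 12, in <module>
IndexError: list index out of range
```

```bash
python3 -m inch '[{"tx":0.3,"ty":0.22,"tz":0,"turn":0},{"tx":0.6,"ty":0.44,"tz":0,"turn":0},{"tx":0.84,"ty":0.61,"tz":0,"turn":0}]' 1 40| grep pos
python3 -m inch '[{"tx":0.3,"ty":0.22,"tz":0,"turn":0},{"tx":0.6,"ty":0.44,"tz":0,"turn":0},{"tx":0.84,"ty":0.61,"tz":0,"turn":0}]' | grep pos
python3 -m inch '[{"tx":0.3,"ty":0.22,"tz":0,"turn":0},{"tx":0.6,"ty":0.44,"tz":0,"turn":0},{"tx":0.84,"ty":0.61,"tz":0,"turn":0}]' | grep pos
python3 -m inch '[{"tx":0.3,"ty":0.22,"tz":0,"turn":0},{"tx":0.6,"ty":0.44,"tz":0,"turn":0},{"tx":0.84,"ty":0.61,"tz":0,"turn":0}]' | grep pos
python3 -m inch '[{"tx":0.3,"ty":0.22,"tz":0,"turn":0},{"tx":0.6,"ty":0.44,"tz":0,"turn":0},{"tx":0.84,"ty":0.61,"tz":0,"turn":0}]' | grep pos
python3 -m inch '[{"tx":0.3,"ty":0.22,"tz":0,"turn":0.03},{"tx":0.6,"ty":0.44,"tz":0,"turn":0.087},{"tx":0.84,"ty":0.61,"tz":0,"turn":0.087},{"tx":0.84,"ty":0.61,"tz":0,"turn":0.087},{"tx":0.84,"ty":0.61,"tz":0,"turn":0.087}]'
 python3 - <<'E'
from h import *
o=shot(26)
move(509,340,290,119.5)
crop('side',26,220,80,130,100,6,'c26'); 
E
```

```text
position: [589.0, -169.0, 362.4]
position: [572.1, -65.8, 362.8]
position: [555.5, 36.6, 363.0]
position: [538.8, 139.1, 363.0]
position: [522.2, 241.6, 363.0]
clock: 25.38
position: [505.5, 343.2, 362.7]
orientation: [-179.9, 0.0, 119.8]
ft_force: [0.6, -0.4, -0.2]
finger_gap: -0.1
pos [506.2 341.2 363. ] yaw 119.62 -> tx -0.024 ty 0.018 tz 0.730 turn 0.0007 dist 73
```

View pics/c26.png

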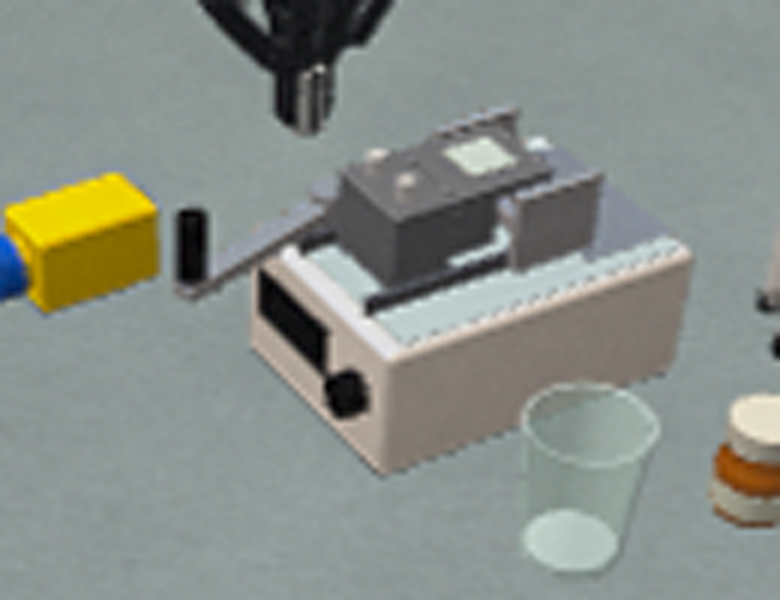

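```bash
cat >> h.py <<'E'
_a=np.radians(29.4); PX=np.array([np.cos(_a),np.sin(_a)]); PY=np.array([-np.sin(_a),np.cos(_a)]); PO=np.array([599.,394.])
def pc(p): L=np.asarray(p)[:2]-PO; return np.array([L@PX,L@PY])
def pw(X,Y): return PO+X*PX+Y*PY
E
python3 -m inch '[{"tx":-0.02,"ty":0.0,"tz":0.3,"turn":0},{"tx":-0.02,"ty":0.0,"tz":0.6,"turn":0},{"tx":-0.02,"ty":0.0,"tz":0.9,"turn":0},{"tx":-0.02,"ty":0.0,"tz":0.9,"turn":0},{"tx":-0.02,"ty":0.0,"tz":0.9,"turn":0}]'
python3 -m inch '[{"tx":0,"ty":0.05,"tz":0,"turn":0},{"tx":0,"ty":0.1,"tz":0,"turn":0},{"tx":0,"ty":0.15,"tz":0,"turn":0},{"tx":0,"ty":0.2,"tz":0,"turn":0},{"tx":0,"ty":0.2,"tz":0,"turn":0}]'
 python3 - <<'E'
from h import *
o=shot(27)
s=r.read_state(); print(pc(s['position']))
crop('side',27,220,80,130,100,6,'c27'); 
E
```

```text
clock: 25.9
position: [507.3, 338.3, 272.3]
orientation: [-179.7, -0.0, 119.5]
ft_force: [0.9, -0.0, -0.2]
finger_gap: -0.1
clock: 26.32
position: [526.2, 350.5, 275.1]
orientation: [179.7, 0.0, 119.6]
ft_force: [1.0, -0.0, -0.4]
finger_gap: 0.1
[-86.07342238  -1.93861486]
```

View pics/c27.png

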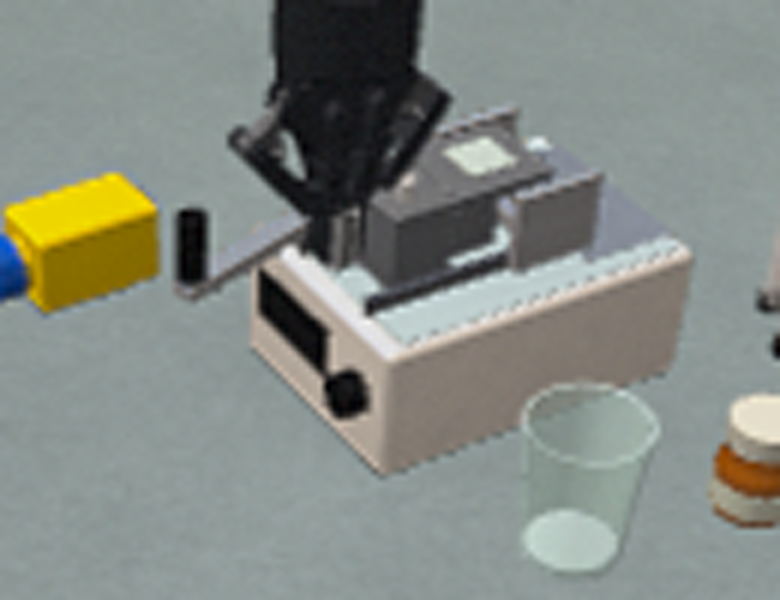

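```bash
python3 -m inch '[{"tx":0,"ty":0.0,"tz":-0.12,"turn":0},{"tx":0,"ty":0.0,"tz":-0.12,"turn":0}]' | grep pos
python3 -m inch '[{"tx":0,"ty":0.03,"tz":0,"turn":0},{"tx":0,"ty":0.06,"tz":0,"turn":0},{"tx":0,"ty":0.09,"tz":0,"turn":0},{"tx":0,"ty":0.12,"tz":0,"turn":0},{"tx":0,"ty":0.15,"tz":0,"turn":0}]'
python3 -m inch '[{"tx":0,"ty":0.02,"tz":0,"turn":0},{"tx":0,"ty":0.04,"tz":0,"turn":0},{"tx":0,"ty":0.06,"tz":0,"turn":0},{"tx":0,"ty":0.08,"tz":0,"turn":0},{"tx":0,"ty":0.1,"tz":0,"turn":0}]'
 python3 - <<'E'
from h import *
o=shot(28)
s=r.read_state(); print(pc(s['position']))
crop('side',28,220,80,130,100,6,'c28'); 
E
```

```text
position: [525.0, 350.1, 287.8]
clock: 27.0
position: [537.5, 357.1, 285.4]
orientation: [-179.9, -0.0, 119.6]
ft_force: [-2.9, -1.3, 1.7]
finger_gap: 0.1
clock: 27.42
position: [546.4, 362.1, 285.4]
orientation: [-179.9, -0.0, 119.6]
ft_force: [-1.7, -1.1, 1.0]
finger_gap: -0.1
[-61.12422907  -1.94491283]
```

View pics/c28.png

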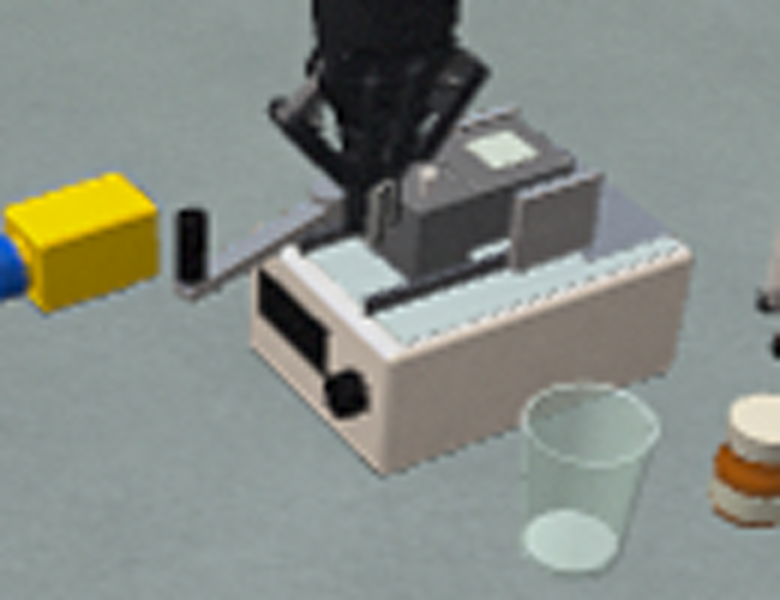

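```bash
python3 -m inch '[{"tx":0,"ty":0.02,"tz":0,"turn":0},{"tx":0,"ty":0.04,"tz":0,"turn":0},{"tx":0,"ty":0.06,"tz":0,"turn":0},{"tx":0,"ty":0.08,"tz":0,"turn":0},{"tx":0,"ty":0.1,"tz":0,"turn":0}]' | egrep 'pos|ft'
python3 -m inch '[{"tx":0,"ty":0.015,"tz":0,"turn":0},{"tx":0,"ty":0.03,"tz":0,"turn":0},{"tx":0,"ty":0.04,"tz":0,"turn":0},{"tx":0,"ty":0.04,"tz":0,"turn":0}]'| egrep 'pos|ft'
python3 -m inch '[{"tx":0,"ty":0.01,"tz":0,"turn":0},{"tx":0,"ty":0.02,"tz":0,"turn":0},{"tx":0,"ty":0.02,"tz":0,"turn":0}]'| egrep 'pos|ft'
 python3 - <<'E'
from h import *
s=r.read_state(); print(pc(s['position']))
E
```

```text
position: [554.1, 366.5, 285.4]
ft_force: [-8.3, -5.7, 4.6]
position: [555.3, 367.3, 285.5]
ft_force: [-11.4, -8.7, 8.0]
position: [556.0, 367.7, 285.5]
ft_force: [-14.8, -10.5, 10.6]
[-50.3608233   -1.78936644]
```

```bash
python3 - <<'E'
from h import *
o=shot(29)
crop('side',29,240,80,110,80,7,'c29'); crop('top',29,105,105,90,80,7,'c29t')
E
python3 -m inch '[{"tx":0,"ty":0.02,"tz":0,"turn":0},{"tx":0,"ty":0.04,"tz":0,"turn":0},{"tx":0,"ty":0.04,"tz":0,"turn":0}]'| egrep 'pos|ft'
 python3 - <<'E'
from h import *
s=r.read_state(); print(pc(s['position']))
E
```

```text
position: [557.4, 368.6, 285.5]
ft_force: [-21.4, -15.6, 16.5]
[-48.71724434  -1.73745307]
```

View pics/c29.png

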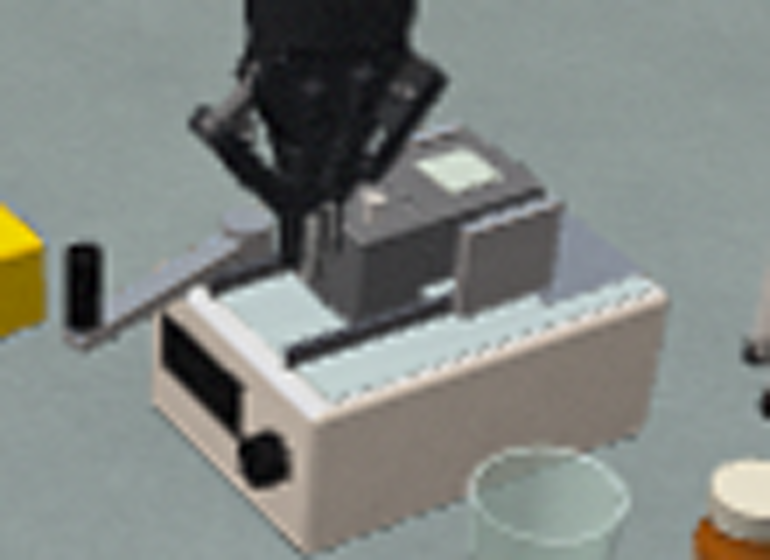

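View pics/c29t.png

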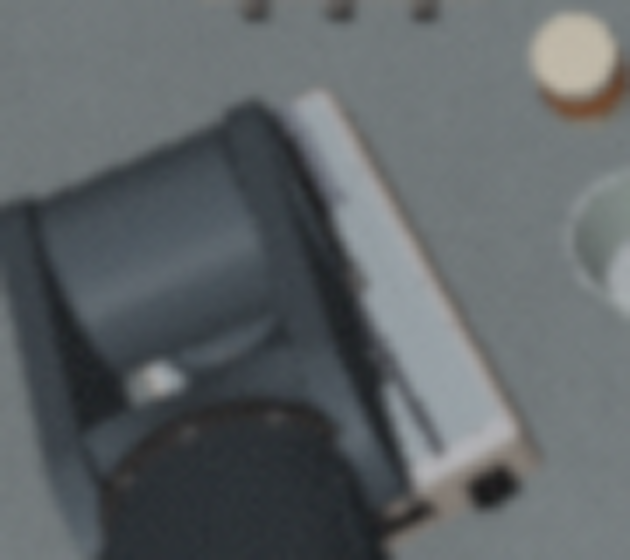

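```bash
python3 -m inch '[{"tx":0,"ty":-0.1,"tz":0,"turn":0},{"tx":0,"ty":-0.3,"tz":0,"turn":0},{"tx":0,"ty":-0.6,"tz":0,"turn":0},{"tx":0,"ty":-0.6,"tz":0,"turn":0}]'| egrep 'pos|ft'
python3 -m inch '[{"tx":0,"ty":-0.4,"tz":-0.3,"turn":0},{"tx":0,"ty":-0.8,"tz":-0.6,"turn":0},{"tx":0,"ty":-1,"tz":-0.6,"turn":0},{"tx":0,"ty":-1,"tz":-0.6,"turn":0}]'| egrep 'pos|ft'
 python3 - <<'E'
from h import *
o=shot(30)
crop('side',30,240,80,110,80,7,'c30'); crop('top',30,105,105,90,80,7,'c30t')
for n in (4,30):
  d=np.load(f'pics/side{n}.npy'); v,u=np.mgrid[0:384,0:512]; P=deproj('side',u,v,d); L=P[...,:2]-PO; X=L@PX; Y=L@PY; Z=P[...,2]
  k=(d>0)&(Z>128)&(Z<142)&(abs(Y)<28)&(X>-90)&(X<30)
  k2=(d>0)&(Z>95)&(Z<125)&(Y>-32)&(Y<28)&(X>-90)&(X<0)
  for nm,q in (('top',k),('faces',k2)):
    if q.sum(): print(n,nm,q.sum(),np.percentile(X[q],[1,3,10,50]).round(1))
d=np.load('pics/top30.npy'); P=deproj('top',u,v,d); L=P[...,:2]-PO; X=L@PX; Y=L@PY; Z=P[...,2]
k=(d>0)&(Z>128)&(Z<142)&(abs(Y)<28)&(X>-90)&(X<60); print('top cam',k.sum(), np.percentile(X[k],[1,3,10,50]).round(1) if k.sum() else '')
d=np.load('pics/top25.npy'); P=deproj('top',u,v,d); L=P[...,:2]-PO; X=L@PX; Y=L@PY; Z=P[...,2]
k=(d>0)&(Z>128)&(Z<142)&(abs(Y)<28)&(X>-90)&(X<60); print('top cam before',k.sum(), np.percentile(X[k],[1,3,10,50]).round(1))
E
```

```text
position: [507.3, 340.6, 285.2]
ft_force: [-1.8, -0.1, -0.5]
position: [420.3, 291.4, 347.5]
ft_force: [-0.3, 0.2, 1.0]
4 top 248 [-62.2 -61.5 -59.1 -21.5]
4 faces 179 [-62.8 -62.4 -61.9 -53.2]
30 top 214 [-39.9 -39.4 -37.3  -6.9]
30 faces 147 [-41.5 -40.9 -39.2 -36.8]
top cam 461 [-42.4 -40.9 -34.8   8.1]
top cam before 480 [-65.1 -63.4 -56.9 -12. ]
```

View pics/c30.png

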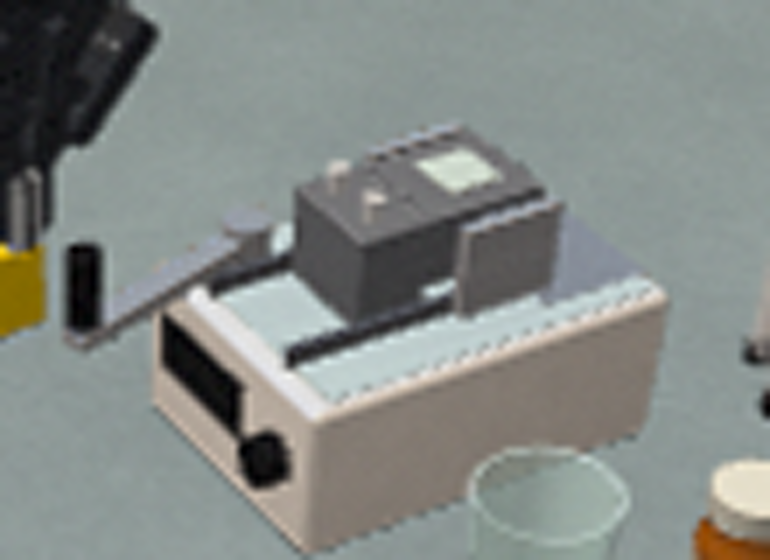

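View pics/c30t.png

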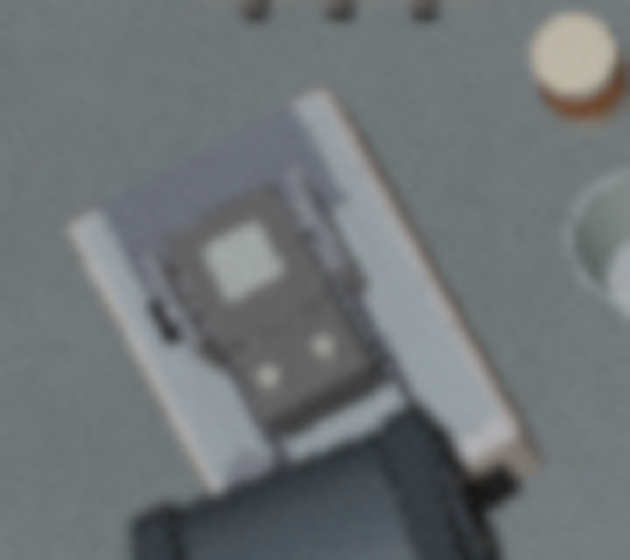

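```bash
python3 -m inch '[{"tx":0,"ty":0,"tz":0,"turn":0.5},{"tx":0,"ty":0,"tz":0,"turn":0.5},{"tx":0,"ty":0,"tz":0,"turn":0.5},{"tx":0,"ty":0,"tz":0,"turn":0.5},{"tx":0,"ty":0,"tz":0,"turn":0.5},{"tx":0,"ty":0,"tz":0,"turn":0.5},{"tx":0,"ty":0,"tz":0,"turn":0.5},{"tx":0,"ty":0,"tz":0,"turn":0.5},{"tx":0,"ty":0,"tz":0,"turn":0.5},{"tx":0,"ty":0,"tz":0,"turn":0.5},{"tx":0,"ty":0,"tz":0,"turn":0.5},{"tx":0,"ty":0,"tz":0,"turn":0.5},{"tx":0,"ty":0,"tz":0,"turn":0.5},{"tx":0,"ty":0,"tz":0,"turn":0.5}]'| egrep 'pos|ori'
 python3 - <<'E'
from h import *
move(*pw(-85,-4),347,29.5)
E
```

```text
position: [426.7, 293.9, 345.6]
orientation: [180.0, -0.2, 29.5]
pos [426.7 293.9 345.6] yaw 29.5 -> tx 1.142 ty 0.015 tz -0.014 turn 0.0000 dist 114
```

```bash
python3 -m inch '[{"tx":0.4,"ty":0,"tz":0,"turn":0},{"tx":0.8,"ty":0,"tz":0,"turn":0},{"tx":1,"ty":0.02,"tz":0,"turn":0},{"tx":1,"ty":0.02,"tz":0.2,"turn":0},{"tx":1,"ty":0.02,"tz":0.4,"turn":0},{"tx":1,"ty":0.02,"tz":0.65,"turn":0},{"tx":1,"ty":0.02,"tz":0.65,"turn":0}]'| egrep 'pos|ft'
python3 -m inch '[{"tx":0.1,"ty":0,"tz":0,"turn":0},{"tx":0.2,"ty":0,"tz":0,"turn":0},{"tx":0.3,"ty":0.0,"tz":0,"turn":0},{"tx":0.4,"ty":0.0,"tz":0,"turn":0},{"tx":0.4,"ty":0.0,"tz":0,"turn":0}]'| egrep 'pos|ft'
 python3 - <<'E'
from h import *
s=r.read_state(); print(pc(s['position']))
E
```

```text
position: [512.3, 340.4, 275.9]
ft_force: [-0.4, -1.2, -0.1]
position: [550.1, 361.6, 282.0]
ft_force: [0.3, 0.4, -1.0]
[-58.56413368  -4.23460977]
```

```bash
python3 -m inch '[{"tx":0.02,"ty":0,"tz":0,"turn":0},{"tx":0.04,"ty":0,"tz":0,"turn":0},{"tx":0.06,"ty":0.0,"tz":0,"turn":0},{"tx":0.08,"ty":0.0,"tz":0,"turn":0},{"tx":0.08,"ty":0.0,"tz":0,"turn":0}]'| egrep 'pos|ft'
python3 -m inch '[{"tx":0.02,"ty":0,"tz":0,"turn":0},{"tx":0.04,"ty":0,"tz":0,"turn":0},{"tx":0.06,"ty":0.0,"tz":0,"turn":0},{"tx":0.06,"ty":0.0,"tz":0,"turn":0}]'| egrep 'pos|ft'
python3 -m inch '[{"tx":0.02,"ty":0,"tz":0,"turn":0},{"tx":0.04,"ty":0,"tz":0,"turn":0},{"tx":0.06,"ty":0.0,"tz":0,"turn":0},{"tx":0.06,"ty":0.0,"tz":0,"turn":0}]'| egrep 'pos|ft'
 python3 - <<'E'
from h import *
s=r.read_state(); print(pc(s['position']))
E
```

```text
position: [554.6, 364.4, 280.9]
ft_force: [-0.3, -0.3, -0.3]
position: [557.7, 366.4, 280.5]
ft_force: [-6.5, -4.8, 5.5]
position: [559.7, 367.5, 280.5]
ft_force: [-16.0, -10.8, 13.6]
[-47.2433387   -3.74762638]
```

```bash
python3 -m inch '[{"tx":0.02,"ty":0,"tz":0,"turn":0},{"tx":0.04,"ty":0,"tz":0,"turn":0},{"tx":0.05,"ty":0.0,"tz":0,"turn":0},{"tx":0.05,"ty":0.0,"tz":0,"turn":0}]'| egrep 'pos|ft'
 python3 - <<'E'
from h import *
s=r.read_state(); print(pc(s['position']))
E
python3 -m inch '[{"tx":-0.1,"ty":0,"tz":0,"turn":0},{"tx":-0.4,"ty":0,"tz":0,"turn":0},{"tx":-0.6,"ty":0.0,"tz":-0.3,"turn":0},{"tx":-1,"ty":0,"tz":-0.6,"turn":0},{"tx":-1,"ty":0,"tz":-0.6,"turn":0},{"tx":-1,"ty":0,"tz":-0.6,"turn":0}]'| egrep 'pos|ft'
 python3 - <<'E'
from h import *
o=shot(31)
v,u=np.mgrid[0:384,0:512]
for c in ('side','top'):
 for n in (4 if c=='side' else 25,30,31):
  d=np.load(f'pics/{c}{n}.npy');  P=deproj(c,u,v,d); L=P[...,:2]-PO; X=L@PX; Y=L@PY; Z=P[...,2]
  k=(d>0)&(Z>128)&(Z<142)&(abs(Y)<28)&(X>-90)&(X<30)
  if k.sum(): print(c,n,k.sum(),np.percentile(X[k],[1,3,10,50]).round(1))
crop('side',31,240,80,110,80,7,'c31')
E
```

```text
position: [561.3, 368.5, 280.5]
ft_force: [-23.9, -17.2, 20.6]
[-45.36954322  -3.68181825]
position: [481.0, 323.0, 342.9]
ft_force: [-0.1, -0.0, 0.1]
side 4 248 [-62.2 -61.5 -59.1 -21.5]
side 30 214 [-39.9 -39.4 -37.3  -6.9]
side 31 199 [-39.8 -38.8 -36.8  -6.7]
top 25 435 [-65.1 -63.5 -57.9 -15.7]
top 30 326 [-42.5 -41.3 -37.3  -5.8]
top 31 61 [15.  16.5 18.6 23.3]
```

View pics/c31.png

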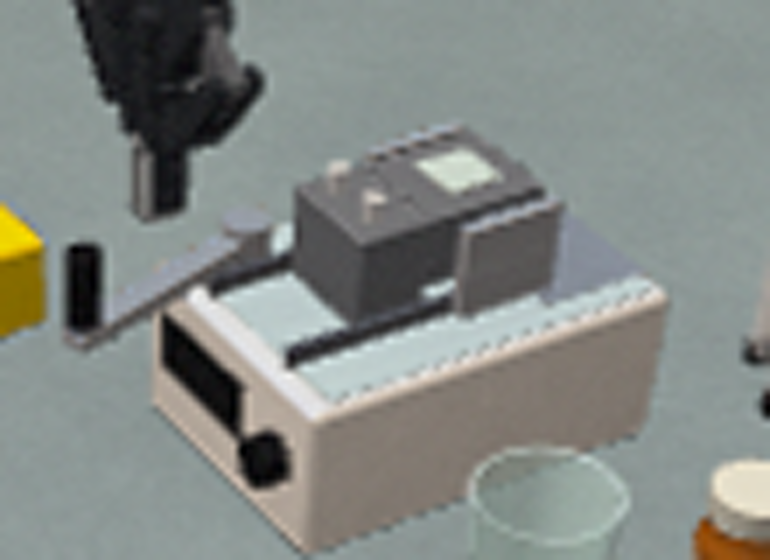

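```bash
python3 -m inch '[{"tx":0,"ty":0,"tz":0,"turn":-0.5},{"tx":0,"ty":0,"tz":0,"turn":-0.5},{"tx":0,"ty":0,"tz":0,"turn":-0.5},{"tx":0,"ty":0,"tz":0,"turn":-0.5},{"tx":0,"ty":0,"tz":0,"turn":-0.5},{"tx":0,"ty":0,"tz":0,"turn":-0.5},{"tx":0,"ty":0,"tz":0,"turn":-0.5},{"tx":0,"ty":0,"tz":0,"turn":-0.5},{"tx":0,"ty":0,"tz":0,"turn":-0.5},{"tx":0,"ty":0,"tz":0,"turn":-0.5},{"tx":0,"ty":0,"tz":0,"turn":-0.5},{"tx":0,"ty":0,"tz":0,"turn":-0.5},{"tx":0,"ty":0,"tz":0,"turn":-0.5},{"tx":0,"ty":0,"tz":0,"turn":-0.5}]' -0.2 20| egrep 'pos|ori'
 python3 - <<'E'
from h import *
o=shot(32)
for c in ('side','top'):
  im,d=o[c]
  for t in vision.trace(c,'lever_knob')[:2]:
    P=cloud(c,d,t['region']); K=P[P[:,2]>136]; print(c,t['confidence'],t['pixel'],len(K),K.mean(0) if len(K) else '', cv2.minAreaRect(K[:,:2].astype(np.float32))[0] if len(K)>3 else '')
    Q=P[(P[:,2]>105)&(P[:,2]<145)]; print(np.median(Q,0))
move(448,328,310,119.5)
crop('side',32,220,80,110,80,7,'c32')
E
```

```text
position: [483.5, 323.9, 339.2]
orientation: [-180.0, -0.0, 119.6]
side 0.5 [264.8, 120.0] 12 [450.24724385 324.19529031 141.53467844] (449.976806640625, 323.7365417480469)
[454.23705808 326.69023605 113.86010364]
pos [482.7 323.6 340. ] yaw 119.5 -> tx 0.209 ty -0.281 tz 0.300 turn -0.0000 dist 46
```

View pics/c32.png

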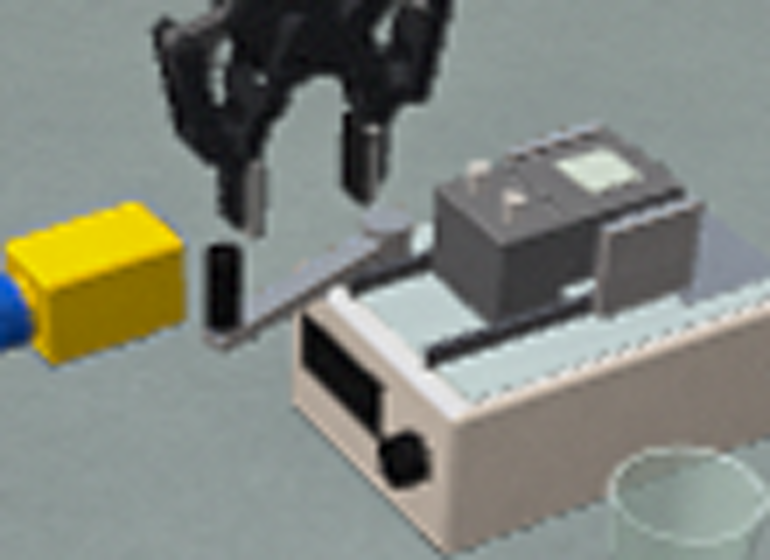

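```bash
python3 -m inch '[{"tx":0.1,"ty":-0.14,"tz":0,"turn":0},{"tx":0.2,"ty":-0.28,"tz":0,"turn":0},{"tx":0.2,"ty":-0.28,"tz":0.1,"turn":0},{"tx":0.2,"ty":-0.28,"tz":0.3,"turn":0},{"tx":0.2,"ty":-0.28,"tz":0.3,"turn":0},{"tx":0.2,"ty":-0.28,"tz":0.3,"turn":0}]' | egrep 'pos|ori|ft'
 python3 - <<'E'
from h import *
o=shot(33)
move(448,327,285,119.5)
crop('side',33,220,80,110,80,7,'c33')
E
```

```text
position: [448.1, 326.9, 309.7]
orientation: [-179.9, -0.0, 119.6]
ft_force: [0.4, 0.2, 0.7]
pos [448.7 327.1 310.9] yaw 119.55 -> tx 0.003 ty -0.007 tz 0.259 turn 0.0003 dist 26
```

View pics/c33.png

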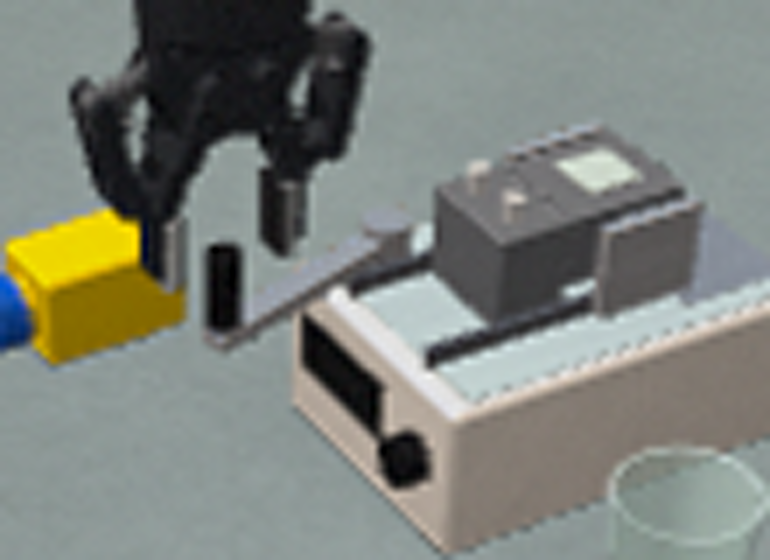

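```bash
python3 -m inch '[{"tx":0,"ty":0,"tz":0.12,"turn":0},{"tx":0,"ty":0,"tz":0.24,"turn":0},{"tx":0,"ty":0,"tz":0.24,"turn":0}]' | egrep 'pos|ori|ft'
python3 -m inch '[{"tx":0,"ty":0,"tz":0,"turn":0},{"tx":0,"ty":0,"tz":0,"turn":0},{"tx":0,"ty":0,"tz":0,"turn":0},{"tx":0,"ty":0,"tz":0,"turn":0},{"tx":0,"ty":0,"tz":0,"turn":0},{"tx":0,"ty":0,"tz":0,"turn":0}]' 1 20 
 python3 - <<'E'
from h import *
o=shot(34)
s=r.read_state(); print(pc(s['position']))
crop('side',34,220,80,110,80,7,'c34')
# arc rows
for piv in ((-55,51.5),):
  k0=pc(s['position']); a0=np.arctan2(piv[1]-k0[1],piv[0]-k0[0]); R=np.hypot(piv[1]-k0[1],piv[0]-k0[0]); print('phi0',np.degrees(a0),R)
  for ph in np.radians([25,35,45,55,65,75,85,92]):
    k=np.array(piv)+115*np.array([-np.cos(ph),-np.sin(ph)])
    dx,dy=k-k0; print(int(np.degrees(ph).round()),'tx %.2f ty %.2f'%(dy/100,dx/100))
E
```

```text
position: [448.0, 326.7, 285.9]
orientation: [-179.9, -0.0, 119.6]
ft_force: [-0.6, 1.2, -0.5]
clock: 36.53
position: [449.2, 327.6, 287.8]
orientation: [179.7, 0.0, 119.6]
ft_force: [3.5, 3.7, 1.2]
finger_gap: 16.9
[-163.14292413   15.70308941]
phi0 18.315308867590712 113.91361133603753
25 tx -0.13 ty 0.04
35 tx -0.30 ty 0.14
45 tx -0.46 ty 0.27
55 tx -0.58 ty 0.42
65 tx -0.68 ty 0.60
75 tx -0.75 ty 0.78
85 tx -0.79 ty 0.98
92 tx -0.79 ty 1.12
```

View pics/c34.png

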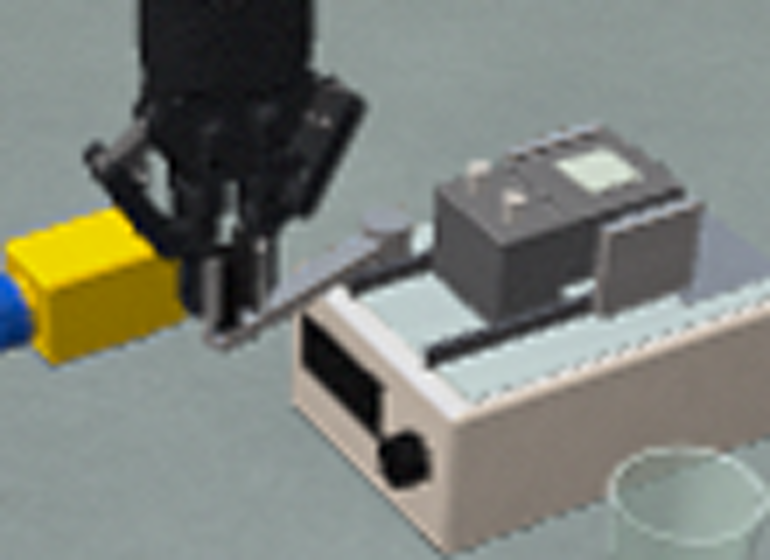

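```bash
python3 -m inch '[{"tx":-0.06,"ty":0.02,"tz":0,"turn":0},{"tx":-0.13,"ty":0.04,"tz":0,"turn":0},{"tx":-0.21,"ty":0.09,"tz":0,"turn":0},{"tx":-0.3,"ty":0.14,"tz":0,"turn":0},{"tx":-0.38,"ty":0.2,"tz":0,"turn":0},{"tx":-0.46,"ty":0.27,"tz":0,"turn":0},{"tx":-0.46,"ty":0.27,"tz":0,"turn":0}]' 
 python3 - <<'E'
from h import *
o=shot(35)
s=r.read_state(); print(pc(s['position']))
crop('side',35,220,80,110,80,7,'c35')
E
```

```text
clock: 37.22
position: [494.5, 299.3, 287.6]
orientation: [-179.8, 0.0, 119.6]
ft_force: [-1.2, -0.9, 8.9]
finger_gap: 17.3
[-138.03757798  -30.64478273]
```

View pics/c35.png

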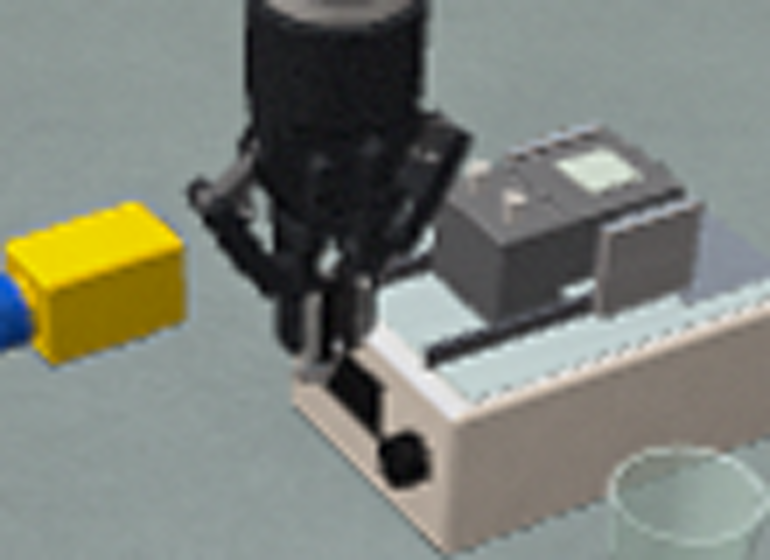

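```bash
python3 -m inch '[{"tx":-0.06,"ty":0.07,"tz":0,"turn":0},{"tx":-0.12,"ty":0.15,"tz":0,"turn":0},{"tx":-0.17,"ty":0.24,"tz":0,"turn":0},{"tx":-0.22,"ty":0.33,"tz":0,"turn":0},{"tx":-0.25,"ty":0.42,"tz":0,"turn":0},{"tx":-0.29,"ty":0.51,"tz":0,"turn":0},{"tx":-0.31,"ty":0.61,"tz":0,"turn":0},{"tx":-0.33,"ty":0.71,"tz":0,"turn":0},{"tx":-0.33,"ty":0.71,"tz":0,"turn":0}]' 
 python3 - <<'E'
from h import *
o=shot(36)
s=r.read_state(); print(pc(s['position']))
crop('side',36,220,80,110,80,7,'c36')
E
```

```text
clock: 38.07
position: [573.6, 304.0, 286.8]
orientation: [-179.8, 0.3, 119.7]
ft_force: [3.3, -8.2, 3.5]
finger_gap: 17.0
[-66.83489907 -65.79175103]
```

View pics/c36.png

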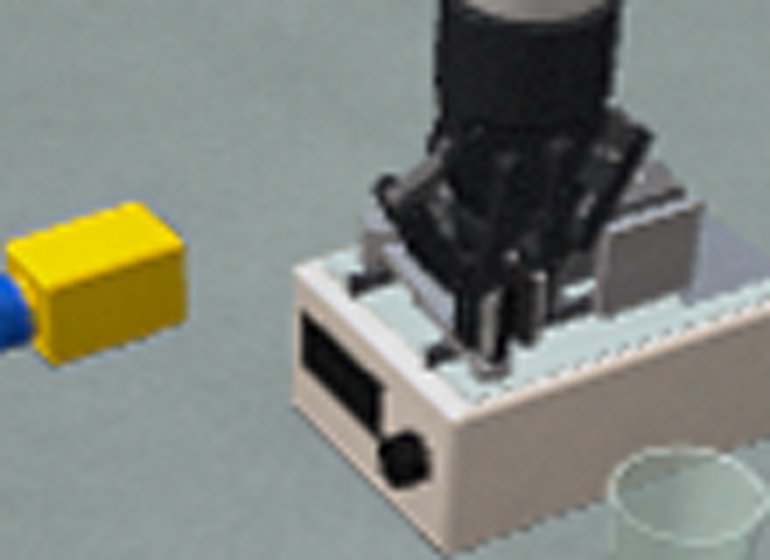

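```bash
python3 -m inch '[{"tx":0.0,"ty":0.04,"tz":0,"turn":0},{"tx":0.0,"ty":0.08,"tz":0,"turn":0},{"tx":0.01,"ty":0.12,"tz":0,"turn":0},{"tx":0.01,"ty":0.12,"tz":0,"turn":0}]' |egrep 'pos|ft'
python3 -m inch '[{"tx":0.0,"ty":0.02,"tz":0,"turn":0},{"tx":0.0,"ty":0.04,"tz":0,"turn":0},{"tx":0.0,"ty":0.04,"tz":0,"turn":0}]'  |egrep 'pos|ft'
python3 -m inch '[{"tx":0.0,"ty":0.02,"tz":0,"turn":0},{"tx":0.0,"ty":0.04,"tz":0,"turn":0},{"tx":0.0,"ty":0.04,"tz":0,"turn":0}]'  |egrep 'pos|ft'
 python3 - <<'E'
from h import *
s=r.read_state(); print(pc(s['position']))
E
```

```text
position: [583.4, 310.0, 286.8]
ft_force: [4.3, -11.1, 2.6]
position: [586.6, 311.9, 286.8]
ft_force: [4.7, -9.9, 1.0]
position: [588.0, 312.7, 286.7]
ft_force: [-2.5, -15.9, 8.1]
[-49.46541483 -65.39637445]
```

```bash
python3 -m inch '[{"tx":0.0,"ty":0.02,"tz":0,"turn":0},{"tx":0.0,"ty":0.04,"tz":0,"turn":0},{"tx":0.0,"ty":0.04,"tz":0,"turn":0}]'  |egrep 'pos|ft'
 python3 - <<'E'
from h import *
s=r.read_state(); print(pc(s['position']), s['ft_force'][:2]@PX)
E
```

```text
position: [589.4, 313.5, 286.6]
ft_force: [-10.1, -20.0, 13.0]
[-47.85653088 -65.45641962] -18.574902172948157
```

```bash
python3 -m inch '[{"tx":0.0,"ty":0,"tz":0,"turn":0},{"tx":0.0,"ty":0,"tz":0,"turn":0},{"tx":0.0,"ty":0.0,"tz":0,"turn":0},{"tx":0.0,"ty":0.0,"tz":0,"turn":0}]' -0.1 |egrep 'pos|ft|gap'
python3 -m inch '[{"tx":0.0,"ty":0,"tz":-0.3,"turn":0},{"tx":0.0,"ty":0,"tz":-0.6,"turn":0},{"tx":0.0,"ty":0.0,"tz":-0.9,"turn":0},{"tx":0.0,"ty":0.0,"tz":-0.9,"turn":0}]' |egrep 'pos|ft|gap'
python3 -m inch '[{"tx":-0.3,"ty":-0.3,"tz":0,"turn":0},{"tx":-0.6,"ty":-0.6,"tz":0,"turn":0},{"tx":-0.9,"ty":-0.9,"tz":0,"turn":0},{"tx":-1,"ty":-1,"tz":0,"turn":0},{"tx":-1,"ty":-1,"tz":0,"turn":0}]' |egrep 'pos|ft|gap'
 python3 - <<'E'
from h import *
o=shot(37)
crop('side',37,240,80,110,80,7,'c37');crop('top',37,105,105,90,80,7,'c37t')
v,u=np.mgrid[0:384,0:512]
for c in ('side','top'):
  d=o[c][1];  P=deproj(c,u,v,d); L=P[...,:2]-PO; X=L@PX; Y=L@PY; Z=P[...,2]
  k=(d>0)&(Z>128)&(Z<142)&(abs(Y)<28)&(X>-90)&(X<30)
  if k.sum(): print(c,k.sum(),np.percentile(X[k],[1,3,10,50]).round(1))
  for t in vision.trace(c,'lever_knob')[:2]:
    P=cloud(c,d,t['region']); K=P[(P[:,2]>136)&(P[:,2]<150)]; print(c,t['confidence'],t['pixel'],len(K),pc(K.mean(0)) if len(K) else '')
E
```

```text
position: [592.2, 319.6, 286.4]
ft_force: [-0.5, 0.8, -0.6]
finger_gap: 46.7
position: [594.2, 320.7, 383.6]
ft_force: [-0.3, 0.9, 0.4]
finger_gap: 46.7
position: [553.8, 180.2, 376.3]
ft_force: [0.1, -0.0, 0.5]
finger_gap: 46.8
side 58 [-39.4 -39.1 -38.1 -25.6]
side 0.42 [293.3, 126.7] 1 [-60.64927577 -67.98454936]
top 332 [-42.9 -42.2 -37.3  -6.5]
top 0.58 [150.1, 161.8] 0
```

View pics/c37.png

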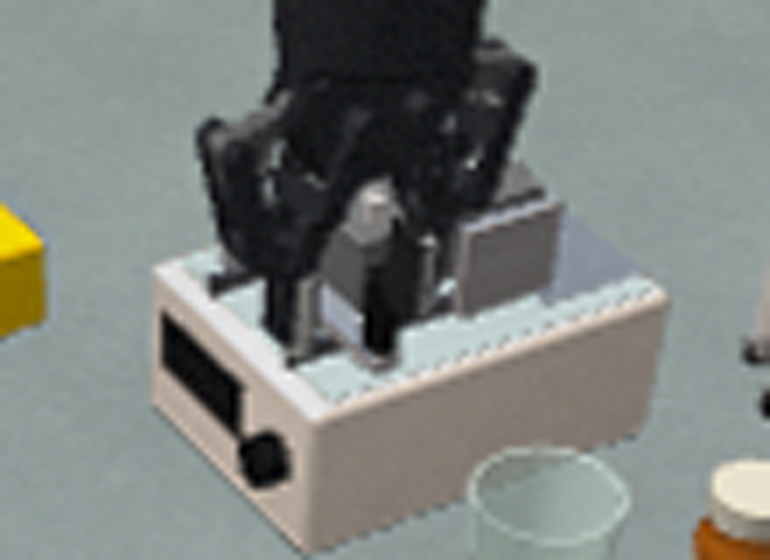

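View pics/c37t.png

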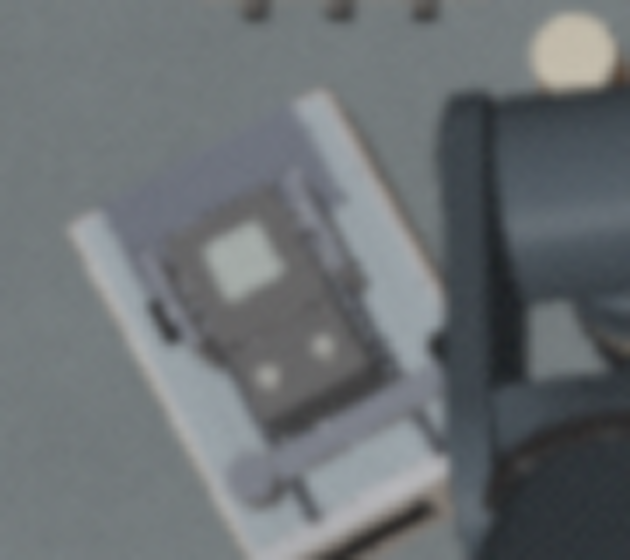

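```bash
python3 - <<'E'
from h import *
o=shot(38)
v,u=np.mgrid[0:384,0:512]
for c in ('side','top'):
  d=o[c][1];  P=deproj(c,u,v,d); X,Y,Z=P[...,0],P[...,1],P[...,2]
  b=(d>0)&(X>580)&(X<780)&(Y<20)&(Y>-180)
  hd=b&(Z>47)&(Z<60); print(c,'head',hd.sum(),cv2.minAreaRect(np.c_[X[hd],Y[hd]].astype(np.float32)))
  ha=b&(Z>38)&(Z<47)&(Y<-58); print(c,'handle',ha.sum(),cv2.minAreaRect(np.c_[X[ha],Y[ha]].astype(np.float32)) if ha.sum()>5 else '', np.c_[X[ha],Y[ha],Z[ha]].mean(0))
  for t in vision.trace(c,'id_plate')[:1]:
    P_=cloud(c,d,cv2.erode(t['region'].astype(np.uint8),np.ones((3,3)))>0); m=P_.mean(0); n=np.linalg.svd(P_-m)[2][2]; n*=np.sign(n[2]); print('plate',t['confidence'],m,n,np.degrees(np.arctan2(n[1],n[0])),P_.min(0),P_.max(0))
crop('side',38,290,140,150,120,5,'c38');crop('top',38,220,80,130,100,6,'c38t')
E
```

```text
side head 531 ((693.7644653320312, -34.05706787109375), (155.0631866455078, 67.82727813720703), 17.790132522583008)
side handle 423 ((673.6278076171875, -111.25994873046875), (110.1634292602539, 106.38782501220703), 0.4825794994831085) [ 662.9651824  -101.05639183   41.19183022]
plate 0.77 [756.67499967  19.3323699   75.20236161] [-0.70936381 -0.08119163  0.70015063] -173.4705124667805 [739.66510512 -11.43058453  59.48043484] [773.29353868  50.79223881  90.45372461]
top head 294 ((682.2921142578125, -37.107975006103516), (143.55410766601562, 69.99798583984375), 19.246990203857422)
top handle 155 ((652.5519409179688, -110.55076599121094), (102.03655242919922, 78.461669921875), 88.99168395996094) [ 658.70923325 -103.40416977   41.72308289]
plate 0.72 [753.76906559  20.68944781  74.45213315] [-0.7313797  -0.08720611  0.67637182] -173.20043585462932 [738.26710926  -6.13822757  53.79662698] [770.28417462  47.96913481  93.60579768]
```

View pics/c38.png

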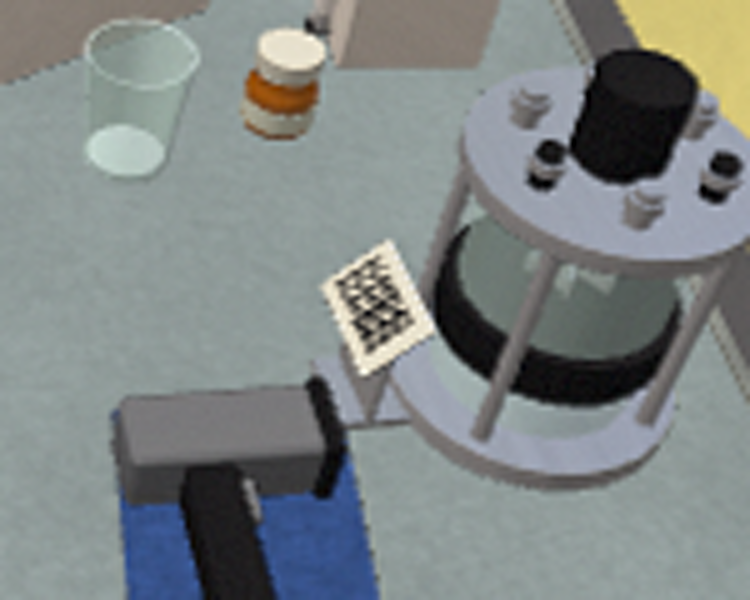

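View pics/c38t.png

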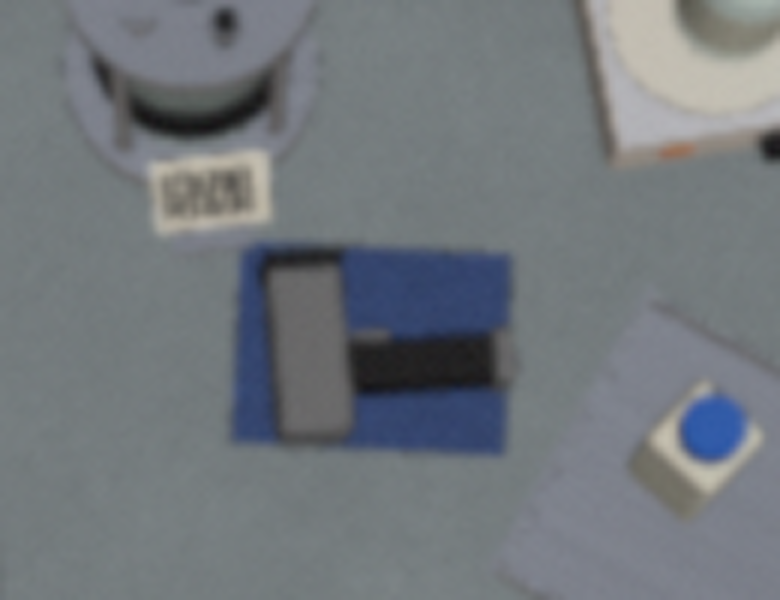

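```bash
python3 - <<'E'
from h import *
v,u=np.mgrid[0:384,0:512]
for c in ('side','top'):
  im,d=vision.camera(c)
  t=vision.trace(c,'scanner')[0]; m=t['region']; print(c,t['confidence'],t['pixel'],m.sum())
  P=cloud(c,d,m)
  for nm,z0,z1 in (('head',48.5,58),('handle',38,47.5)):
    K=P[(P[:,2]>z0)&(P[:,2]<z1)]
    if nm=='handle': K=K[K[:,1]<-60]
    else: K=K[K[:,1]>-60]
    med=np.median(K,0); K=K[np.abs(K[:,0]-med[0])<(75 if nm=='head' else 19)]
    print(nm,len(K),K.mean(0).round(1),np.percentile(K[:,:2],[2,98],axis=0).round(1).tolist(),cv2.minAreaRect(K[:,:2].astype(np.float32)))
    q=np.linalg.svd(K[:,:2]-K[:,:2].mean(0))[2][0]; print('dir',np.degrees(np.arctan2(q[1],q[0])))
E
```

```text
side 0.96 [337.9, 235.9] 1458
head 391 [680.9 -36.1  50.5] [[623.3, -57.0], [727.1, -15.6]] ((673.8657836914062, -35.46263122558594), (110.92967224121094, 46.58743667602539), 0.1337711364030838)
dir -179.30067931585697
handle 345 [ 662.6 -108.6   40.7] [[646.7, -161.5], [677.9, -61.0]] ((665.2799682617188, -111.57720947265625), (36.39508819580078, 105.06233215332031), 4.164599895477295)
dir -85.13932347445571
top 0.94 [274.5, 138.9] 717
head 176 [675.5 -36.7  51.6] [[620.0, -59.2], [720.3, -16.7]] ((668.2520141601562, -38.34064483642578), (108.68719482421875, 43.383384704589844), 4.1370978355407715)
dir -176.2625238577864
handle 145 [ 658.3 -107.1   41.4] [[643.6, -158.8], [672.2, -63.5]] ((660.1331176757812, -111.82032775878906), (34.08263397216797, 99.30635070800781), 2.9495158195495605)
dir 92.27884351710503
```

```bash
python3 -m inch '[{"tx":-0.3,"ty":-0.05,"tz":0,"turn":0},{"tx":-0.7,"ty":-0.1,"tz":0,"turn":0},{"tx":-0.98,"ty":-0.15,"tz":0,"turn":0}]' -1| grep pos
python3 -m inch '[{"tx":-0.35,"ty":-0.05,"tz":0,"turn":0},{"tx":-0.7,"ty":-0.1,"tz":0,"turn":0},{"tx":-0.98,"ty":-0.15,"tz":0,"turn":0}]' | grep pos
python3 -m inch '[{"tx":-0.35,"ty":-0.05,"tz":0,"turn":0.04},{"tx":-0.7,"ty":-0.1,"tz":0,"turn":0.08},{"tx":-0.95,"ty":-0.14,"tz":0,"turn":0.12},{"tx":-0.95,"ty":-0.14,"tz":0.3,"turn":0.145},{"tx":-0.95,"ty":-0.14,"tz":0.5,"turn":0.145},{"tx":-0.95,"ty":-0.14,"tz":0.5,"turn":0.145},{"tx":-0.95,"ty":-0.14,"tz":0.5,"turn":0.145}]' 
 python3 - <<'E'
from h import *
o=shot(39)
move(660.6,-97.5,184,93.5)
crop('side',39,280,160,120,100,6,'c39')
P=None
E
```

```text
position: [591.3, 89.1, 376.9]
position: [626.6, -4.5, 376.8]
clock: 42.02
position: [660.0, -91.7, 325.4]
orientation: [-179.8, -0.1, 93.5]
ft_force: [0.4, -0.1, 0.0]
finger_gap: 85.9
pos [660.9 -91.5 327.9] yaw 93.53 -> tx -0.060 ty -0.007 tz 1.439 turn 0.0001 dist 144
```

View pics/c39.png

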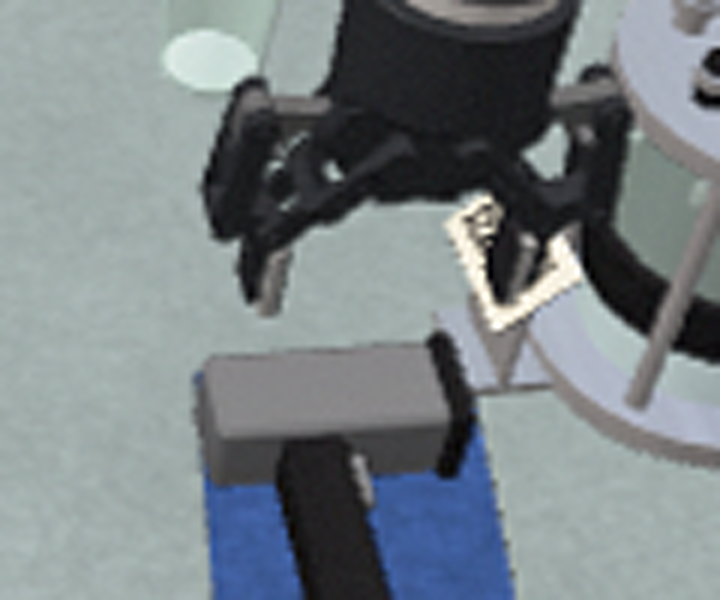

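View pics/side39.png

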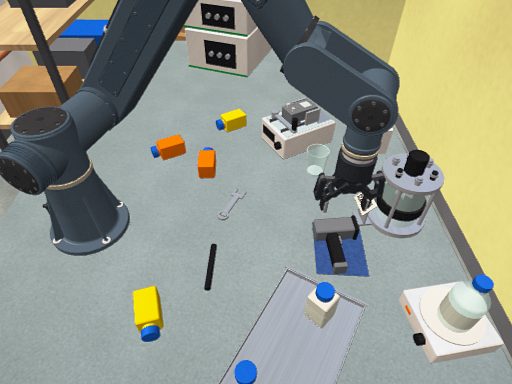

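View pics/top39.png

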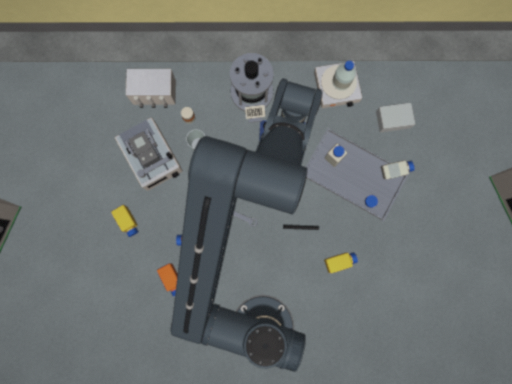

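```bash
python3 - <<'E'
from h import *
o=shot(40)
bottles(o,'top'); bottles(o,'side')
im,d=o['top']
for t in vision.trace('top','bottle_a'):
  if t['pixel'][0]>370:
    m=cv2.dilate(t['region'].astype(np.uint8),np.ones((5,5)))>0
    P=cloud('top',d,m); print(t['pixel'],np.percentile(P,[2,10,50,90,98],axis=0).round(1))
    K=P[P[:,2]>40]; print(len(K)); print(K[::6].round(0).astype(int).tolist())
crop('top',40,300,120,140,110,5,'c40t')
T=np.array([541,-345]); ax=np.radians(-30.5); TX=np.array([np.cos(ax),np.sin(ax)]);TY=np.array([-np.sin(ax),np.cos(ax)])
for sx in(-1,1):
  for sy in (-1,1): print('tray corner',(T+sx*100*TX+sy*165*TY).round(),proj('top',np.r_[T+sx*100*TX+sy*165*TY,16]).round(1))
E
```

```text
top 0.94 [395. 170.] body [ 544.3 -489.5] [ 51. 107.] 10.9 cap [ 554.1 -532.8] yaw -77.3 zt 69 sat 16.0
top 0.53 [337. 160.] body [ 597.4 -268.7] [37. 35.] 81.3 cap [ 597.7 -268. ] yaw 66.9 zt 102 sat 26.0
top 0.42 [176. 239.] body [304.5 289.3] [25. 18.] 1.4 cap [298.8 290.2] yaw 170.5 zt 43 sat 92.0
top 0.3 [196. 137.] body [659.2 236.3] [51. 69.] 50.3 cap [nan nan] yaw nan zt 83 sat 16.0
side 0.64 [322. 304.] body [ 601.6 -268.6] [49. 52.] 46.8 cap [ 601.1 -270.9] yaw -103.2 zt 87 sat 34.0
[394.6, 170.0] [[ 514.4 -570.7   -4.9]
 [ 520.8 -541.7   -0.8]
 [ 544.8 -485.6   56.9]
 [ 577.3 -441.8   67.5]
 [ 592.  -436.3   70.9]]
427
[[573, -503, 72], [570, -497, 66], [573, -527, 54], [568, -478, 59], [566, -500, 68], [568, -525, 57], [564, -462, 64], [562, -480, 73], [562, -503, 70], [564, -528, 60], [560, -447, 66], [559, -467, 69], [559, -489, 68], [558, -510, 70], [560, -534, 61], [557, -441, 61], [556, -461, 66], [557, -484, 60], [556, -503, 66], [556, -526, 62], [553, -433, 63], [553, -454, 65], [553, -476, 62], [552, -496, 65], [551, -517, 69], [553, -541, 61], [549, -446, 67], [5
[... 222 characters left out ...]
3, -528, 56], [540, -439, 54], [539, -458, 61], [538, -478, 65], [539, -501, 61], [540, -524, 56], [538, -436, 50], [535, -454, 62], [535, -475, 64], [535, -496, 63], [536, -520, 56], [531, -443, 63], [531, -463, 65], [532, -486, 61], [531, -506, 64], [529, -441, 57], [528, -460, 63], [528, -482, 60], [526, -501, 69], [528, -438, 42], [525, -455, 57], [525, -476, 58], [524, -496, 61], [525, -519, 58], [522, -458, 57], [521, -479, 60], [521, -500, 61], [518, -454, 57], [518, -476, 57], [515, -448, 55], [515, -470, 52], [512, -456, 50]]
tray corner [ 371. -436.] [382.6 218.4]
tray corner [ 539. -152.] [302.4 173.1]
tray corner [ 543. -538.] [407.9 171.1]
tray corner [ 711. -254.] [328.7 127.2]
```

View pics/c40t.png

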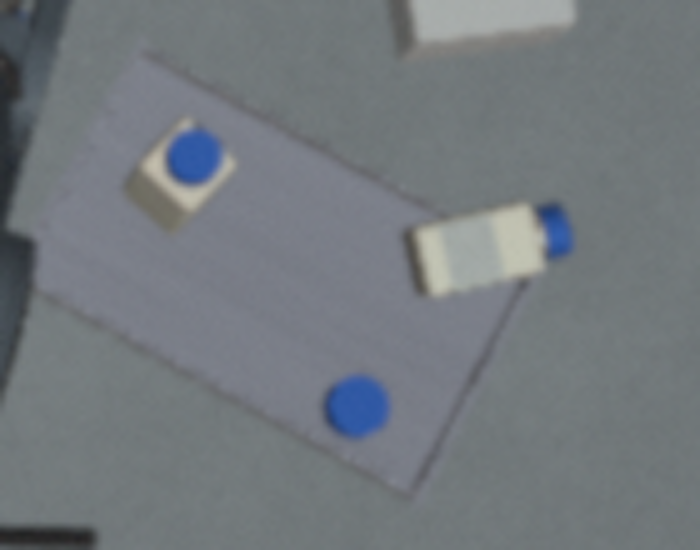

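```bash
python3 -m inch '[{"tx":-0.3,"ty":-0.09,"tz":0,"turn":0},{"tx":-0.6,"ty":-0.18,"tz":0,"turn":0},{"tx":-0.89,"ty":-0.27,"tz":0,"turn":0}]' -1| grep pos
python3 -m inch '[{"tx":-0.3,"ty":-0.09,"tz":0,"turn":0},{"tx":-0.6,"ty":-0.18,"tz":0,"turn":0},{"tx":-0.89,"ty":-0.27,"tz":0,"turn":0}]' | grep pos
python3 -m inch '[{"tx":-0.3,"ty":-0.09,"tz":0,"turn":0},{"tx":-0.6,"ty":-0.18,"tz":0,"turn":0},{"tx":-0.89,"ty":-0.27,"tz":0,"turn":0}]' | grep pos
python3 -m inch '[{"tx":-0.3,"ty":-0.09,"tz":0,"turn":0},{"tx":-0.6,"ty":-0.18,"tz":0,"turn":0},{"tx":-0.89,"ty":-0.27,"tz":0,"turn":0}]' | grep pos
python3 -m inch '[{"tx":-0.3,"ty":-0.09,"tz":0,"turn":0},{"tx":-0.6,"ty":-0.18,"tz":0,"turn":-0.041},{"tx":-0.89,"ty":-0.27,"tz":0,"turn":-0.041},{"tx":-0.89,"ty":-0.27,"tz":0,"turn":-0.041},{"tx":-0.89,"ty":-0.27,"tz":0,"turn":-0.041},{"tx":-0.89,"ty":-0.27,"tz":0,"turn":-0.041}]' 
 python3 - <<'E'
from h import *
o=shot(41)
move(556.4,-545,197,100.9)
E
```

```text
position: [638.9, -182.5, 327.5]
position: [617.0, -274.1, 327.5]
position: [595.4, -364.7, 327.5]
position: [573.8, -455.2, 327.5]
clock: 43.87
position: [552.6, -543.7, 326.8]
orientation: [180.0, -0.1, 100.8]
ft_force: [-0.3, 1.0, -0.1]
finger_gap: 85.3
pos [ 553.3 -542.7  326.9] yaw 100.94 -> tx -0.029 ty 0.026 tz 1.299 turn 0.0002 dist 130
```

View pics/side41.png

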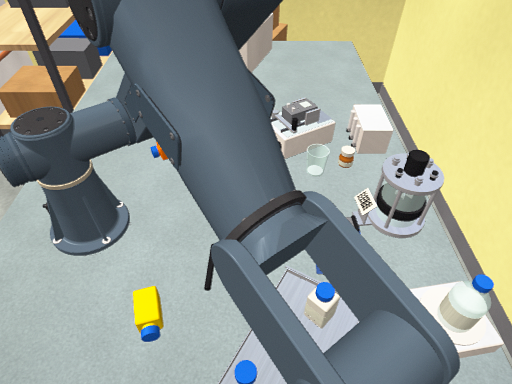

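View pics/top41.png

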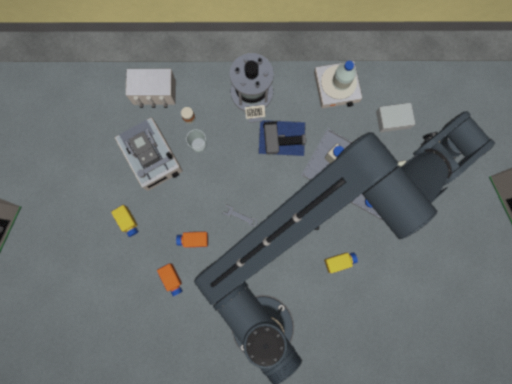

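```bash
python3 -m inch '[{"tx":-0.015,"ty":0.026,"tz":0.3,"turn":0},{"tx":-0.015,"ty":0.026,"tz":0.6,"turn":0},{"tx":-0.015,"ty":0.026,"tz":0.8,"turn":0},{"tx":-0.015,"ty":0.026,"tz":0.9,"turn":0},{"tx":-0.015,"ty":0.026,"tz":0.9,"turn":0}]' | egrep 'pos|ft'
python3 -m inch '[{"tx":0,"ty":0,"tz":0.2,"turn":0},{"tx":0,"ty":0,"tz":0.35,"turn":0},{"tx":0,"ty":0,"tz":0.4,"turn":0},{"tx":0,"ty":0,"tz":0.4,"turn":0}]' | egrep 'pos|ft'
python3 -m inch '[{"tx":0,"ty":0,"tz":0,"turn":0},{"tx":0,"ty":0,"tz":0,"turn":0},{"tx":0,"ty":0,"tz":0,"turn":0},{"tx":0,"ty":0,"tz":0,"turn":0},{"tx":0,"ty":0,"tz":0,"turn":0},{"tx":0,"ty":0,"tz":0,"turn":0},{"tx":0,"ty":0,"tz":0,"turn":0},{"tx":0,"ty":0,"tz":0,"turn":0}]' 1 20
```

```text
position: [555.5, -542.9, 233.3]
ft_force: [-0.5, 0.1, -0.6]
position: [555.3, -544.3, 195.3]
ft_force: [1.1, 1.3, 0.4]
clock: 45.38
position: [555.9, -545.6, 197.9]
orientation: [179.9, 0.1, 100.9]
ft_force: [0.9, 0.6, 4.2]
finger_gap: 38.3
```

```bash
python3 -m inch '[{"tx":0,"ty":0.0,"tz":-0.15,"turn":0},{"tx":0,"ty":0.0,"tz":-0.3,"turn":0},{"tx":0.0,"ty":0.0,"tz":-0.5,"turn":0},{"tx":0.0,"ty":0.0,"tz":-0.7,"turn":0},{"tx":0.0,"ty":0.0,"tz":-0.9,"turn":0},{"tx":0.0,"ty":0.0,"tz":-1,"turn":0},{"tx":0.0,"ty":0.0,"tz":-1,"turn":0}]' | egrep 'pos|ft|gap'
python3 -m inch '[{"tx":0,"ty":0.0,"tz":-0.4,"turn":0},{"tx":0,"ty":0.0,"tz":0,"turn":0},{"tx":0.0,"ty":0.0,"tz":-0.4,"turn":0},{"tx":0.0,"ty":0.0,"tz":0,"turn":0},{"tx":0.0,"ty":0.0,"tz":-0.4,"turn":0},{"tx":0.0,"ty":0.0,"tz":0,"turn":0},{"tx":0.0,"ty":0.0,"tz":-0.4,"turn":0},{"tx":0.0,"ty":0.0,"tz":0,"turn":0},{"tx":0.0,"ty":0.0,"tz":-0.4,"turn":0},{"tx":0.0,"ty":0.0,"tz":0,"turn":0},{"tx":0.0,"ty":0.0,"tz":-0.4,"turn":0},{"tx":0.0,"ty":0.0,"tz":-0.3,"turn":0}]' | egrep 'pos|ft|gap'
python3 - <<'E'
from h import *
move(565,-375,315,100.9)
E
```

```text
position: [556.0, -545.9, 301.2]
ft_force: [0.5, -0.3, -0.6]
finger_gap: 37.8
position: [556.1, -546.0, 319.3]
ft_force: [1.9, -2.9, 1.4]
finger_gap: 38.0
pos [ 556.1 -546.   319.3] yaw 100.86 -> tx 1.662 ty 0.410 tz 0.043 turn -0.0002 dist 171
```

```bash
python3 -m inch '[{"tx":0.2,"ty":0.05,"tz":0,"turn":0},{"tx":0.5,"ty":0.12,"tz":0,"turn":0},{"tx":0.83,"ty":0.2,"tz":0,"turn":0}]' - 35 | egrep 'pos|ft|gap'
python3 -m inch '[{"tx":0.3,"ty":0.07,"tz":0,"turn":0},{"tx":0.6,"ty":0.15,"tz":0,"turn":0},{"tx":0.83,"ty":0.2,"tz":0,"turn":0},{"tx":0.83,"ty":0.2,"tz":0,"turn":0},{"tx":0.83,"ty":0.2,"tz":0,"turn":0}]'| egrep 'pos|ft|gap'
python3 - <<'E'
from h import *
o=shot(42)
crop('side',42,240,220,160,164,4,'c42')
E
```

```text
position: [558.8, -460.4, 328.0]
ft_force: [1.5, -0.3, -1.4]
finger_gap: 37.4
position: [563.6, -372.8, 329.1]
ft_force: [0.0, -1.5, -1.3]
finger_gap: 37.5
```

View pics/c42.png

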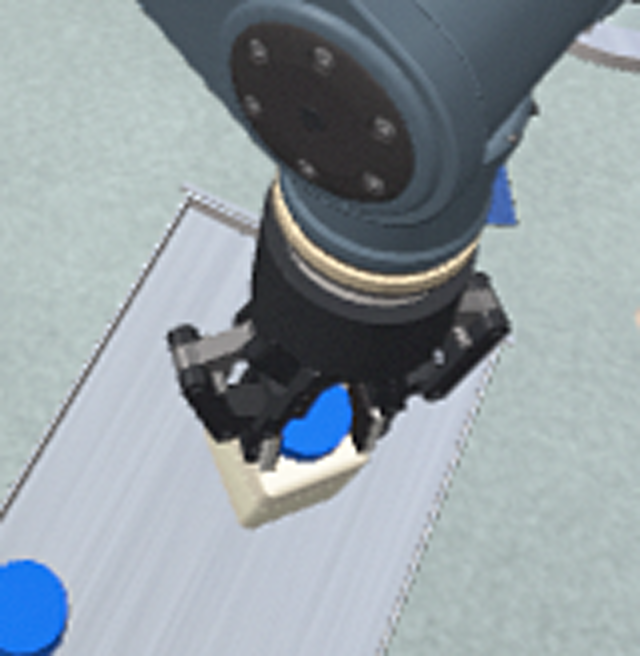

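```bash
python3 -m inch '[{"tx":0,"ty":0.0,"tz":-0.4,"turn":0},{"tx":0,"ty":0.0,"tz":0,"turn":0},{"tx":0.0,"ty":0.0,"tz":-0.4,"turn":0},{"tx":0.0,"ty":0.0,"tz":0,"turn":0},{"tx":0.0,"ty":0.0,"tz":-0.4,"turn":0},{"tx":0.0,"ty":0.0,"tz":0,"turn":0},{"tx":0.0,"ty":0.0,"tz":-0.4,"turn":0},{"tx":0.0,"ty":0.0,"tz":0,"turn":0},{"tx":0.0,"ty":0.0,"tz":-0.4,"turn":0},{"tx":0.0,"ty":0.0,"tz":0,"turn":0},{"tx":0.0,"ty":0.0,"tz":-0.4,"turn":0},{"tx":0.0,"ty":0.0,"tz":0,"turn":0},{"tx":0.0,"ty":0.0,"tz":0,"turn":0}]' - 20| egrep 'pos|ft|gap'
python3 - <<'E'
from h import *
o=shot(43)
crop('side',43,240,220,160,164,4,'c43')
E
```

```text
position: [562.5, -376.0, 319.0]
ft_force: [-1.8, 1.8, -2.7]
finger_gap: 37.6
```

View pics/c43.png

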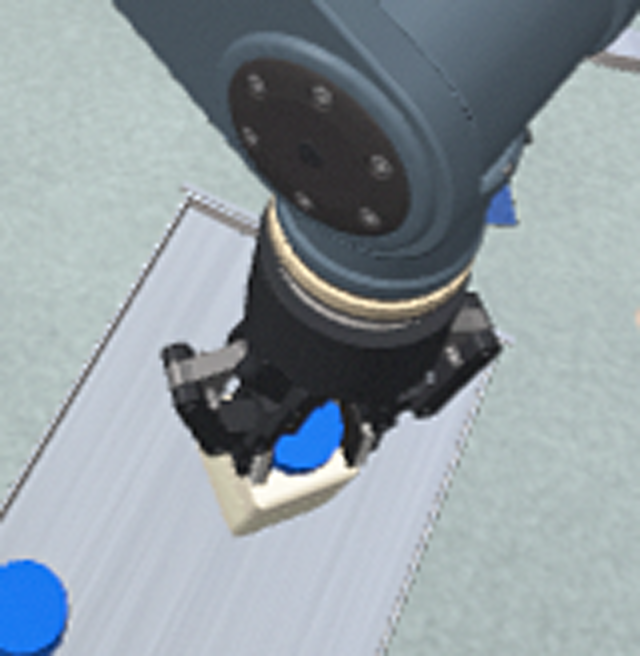

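```bash
cat >> h.py <<'E'
def tilt(c,im,d,box):
    H=hsv(im); u0,v0,u1,v1=box
    m=np.zeros(d.shape,bool); m[v0:v1,u0:u1]=True
    m&=(H[...,1]<70)&(H[...,2]>130)&(H[...,0]<40)&(d>0)
    P=cloud(c,d,m); P=P[P[:,2]>22]
    rng=np.random.default_rng(0); out=[]
    for k in range(2):
        best=None
        for _ in range(600):
            q=P[rng.choice(len(P),3,False)]; n=np.cross(q[1]-q[0],q[2]-q[0]); l=np.linalg.norm(n)
            if l<50: continue
            n/=l; s=abs((P-q[0])@n)<2.0
            if best is None or s.sum()>best.sum(): best=s
        K=P[best]; n=np.linalg.svd(K-K.mean(0),full_matrices=False)[2][2]; print(len(P),len(K),K.mean(0).round(),n.round(2)); P=P[~best]
        if len(P)<30: break
E
python3 - <<'E'
from h import *
im=cv2.cvtColor(cv2.imread('pics/side43.png'),cv2.COLOR_BGR2RGB); d=np.load('pics/side43.npy')
tilt('side',im,d,(285,320,335,360))
E
```

```text
406 183 [ 538. -373.  102.] [-0.93 -0.37 -0.05]
223 135 [ 565. -382.  136.] [ 0.09 -0.4   0.91]
```

```bash
python3 -m inch '[{"tx":-0.25,"ty":0.0,"tz":0,"turn":0},{"tx":-0.5,"ty":0,"tz":0,"turn":0},{"tx":-0.5,"ty":0,"tz":0.2,"turn":0},{"tx":-0.5,"ty":0,"tz":0.4,"turn":0},{"tx":-0.5,"ty":0,"tz":0.4,"turn":0},{"tx":-0.5,"ty":0,"tz":0.4,"turn":0}]' | egrep 'pos|ft|gap'
python3 -m inch '[{"tx":0,"ty":0,"tz":0.04,"turn":0},{"tx":0,"ty":0,"tz":0.08,"turn":0},{"tx":0,"ty":0,"tz":0.08,"turn":0}]' | egrep 'pos|ft|gap'
python3 - <<'E'
from h import *
o=shot(44)
crop('side',44,240,240,160,144,5,'c44')
E
```

```text
position: [572.5, -424.1, 288.4]
ft_force: [0.0, -0.5, -1.5]
finger_gap: 37.4
position: [573.0, -423.6, 279.7]
ft_force: [-0.4, 0.5, -2.6]
finger_gap: 37.3
```

View pics/c44.png

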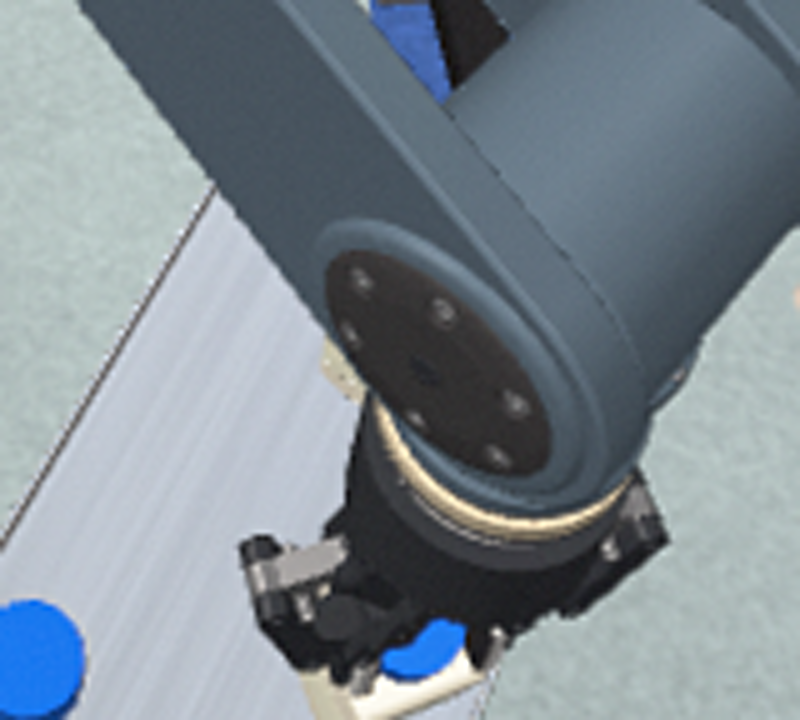

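```bash
python3 -m inch '[{"tx":0,"ty":0,"tz":0.03,"turn":0},{"tx":0,"ty":0,"tz":0.06,"turn":0},{"tx":0,"ty":0,"tz":0.06,"turn":0},{"tx":0,"ty":0,"tz":0.06,"turn":0}]' | egrep 'pos|ft|gap'
python3 -m inch '[{"tx":0,"ty":0,"tz":0.02,"turn":0},{"tx":0,"ty":0,"tz":0.04,"turn":0},{"tx":0,"ty":0,"tz":0.04,"turn":0}]' | egrep 'pos|ft|gap'
```

```text
position: [572.9, -423.5, 272.2]
ft_force: [-0.8, 0.8, -1.9]
finger_gap: 37.7
position: [573.1, -423.8, 268.8]
ft_force: [1.4, 0.0, -0.4]
finger_gap: 37.5
```

```bash
python3 -m inch '[{"tx":0,"ty":0,"tz":0.02,"turn":0},{"tx":0.04,"ty":0,"tz":0.02,"turn":0},{"tx":0.08,"ty":0,"tz":0.02,"turn":0},{"tx":0.12,"ty":0,"tz":0.02,"turn":0},{"tx":0.16,"ty":0,"tz":0.02,"turn":0},{"tx":0.2,"ty":0,"tz":0.02,"turn":0},{"tx":0.2,"ty":0,"tz":0.02,"turn":0}]' - 20 | egrep 'pos|ft|gap'
python3 -m inch '[{"tx":0.04,"ty":0,"tz":0,"turn":0},{"tx":0.08,"ty":0,"tz":0,"turn":0},{"tx":0.12,"ty":0,"tz":0,"turn":0},{"tx":0.16,"ty":0,"tz":0,"turn":0},{"tx":0.16,"ty":0,"tz":0,"turn":0}]' | egrep 'pos|ft|gap'
python3 - <<'E'
from h import *
o=shot(45)
crop('side',45,240,240,160,144,5,'c45')
tilt('side',*o['side'],(285,300,350,384))
E
```

```text
position: [569.2, -403.2, 266.9]
ft_force: [-0.3, -0.8, 2.9]
finger_gap: 37.6
position: [565.9, -387.3, 266.6]
ft_force: [0.7, -0.7, 3.3]
finger_gap: 37.6
807 278 [ 570. -402.   73.] [-0.33  0.94 -0.01]
529 219 [ 541. -395.  110.] [-0.93 -0.38 -0.04]
```

View pics/c45.png

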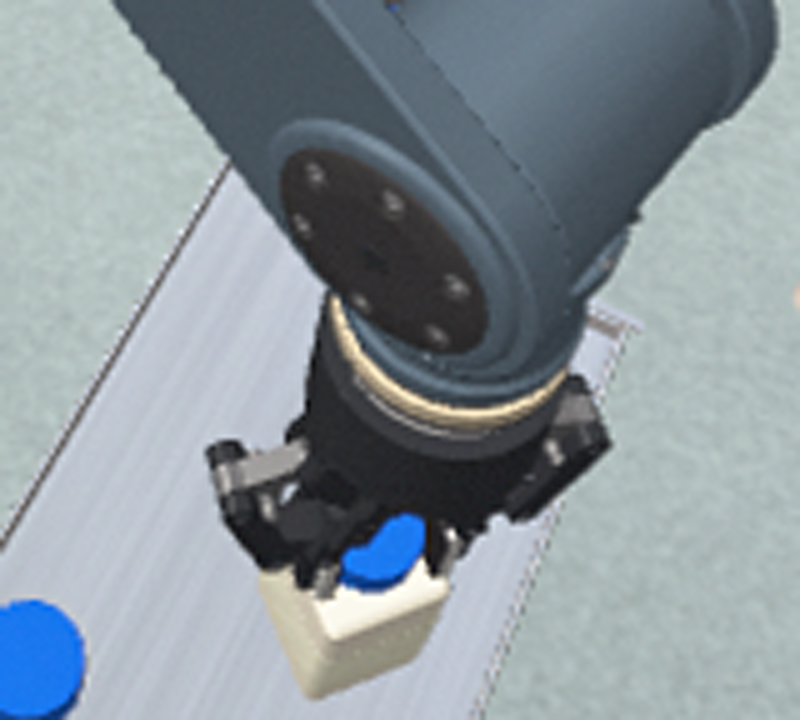

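```bash
python3 -m inch '[{"tx":0,"ty":0,"tz":0.02,"turn":0},{"tx":0,"ty":0,"tz":0.03,"turn":0},{"tx":0,"ty":0,"tz":0.03,"turn":0}]' | egrep 'pos|ft'
python3 -m inch '[{"tx":0,"ty":0,"tz":-0.01,"turn":0},{"tx":0,"ty":0,"tz":-0.02,"turn":0},{"tx":0,"ty":0,"tz":-0.02,"turn":0}]' | egrep 'pos|ft'
python3 -m inch '[{"tx":0,"ty":0,"tz":0,"turn":0},{"tx":0,"ty":0,"tz":0,"turn":0},{"tx":0,"ty":0,"tz":0,"turn":0},{"tx":0,"ty":0,"tz":0,"turn":0},{"tx":0,"ty":0,"tz":0,"turn":0}]' -0.6| egrep 'pos|ft'
python3 -m inch '[{"tx":0,"ty":0,"tz":-0.3,"turn":0},{"tx":0,"ty":0,"tz":-0.6,"turn":0},{"tx":0,"ty":0,"tz":-0.95,"turn":0},{"tx":0,"ty":0,"tz":-0.95,"turn":0}]' -1| egrep 'pos|ft'
 python3 - <<'E'
from h import *
o=shot(46)
crop('side',46,240,240,160,144,5,'c46')
move(660.6,-97.5,330,93.5)
E
```

```text
position: [566.2, -388.4, 266.7]
ft_force: [-2.6, 1.7, 15.0]
position: [566.1, -388.3, 266.7]
ft_force: [-0.5, 0.1, 7.5]
position: [566.0, -388.1, 265.0]
ft_force: [-1.3, 0.2, -0.4]
position: [567.9, -389.7, 368.4]
ft_force: [0.4, -0.3, 2.1]
pos [ 566.5 -388.5  362.8] yaw 100.87 -> tx 2.681 ty 1.473 tz 0.328 turn 0.0409 dist 308
```

View pics/c46.png

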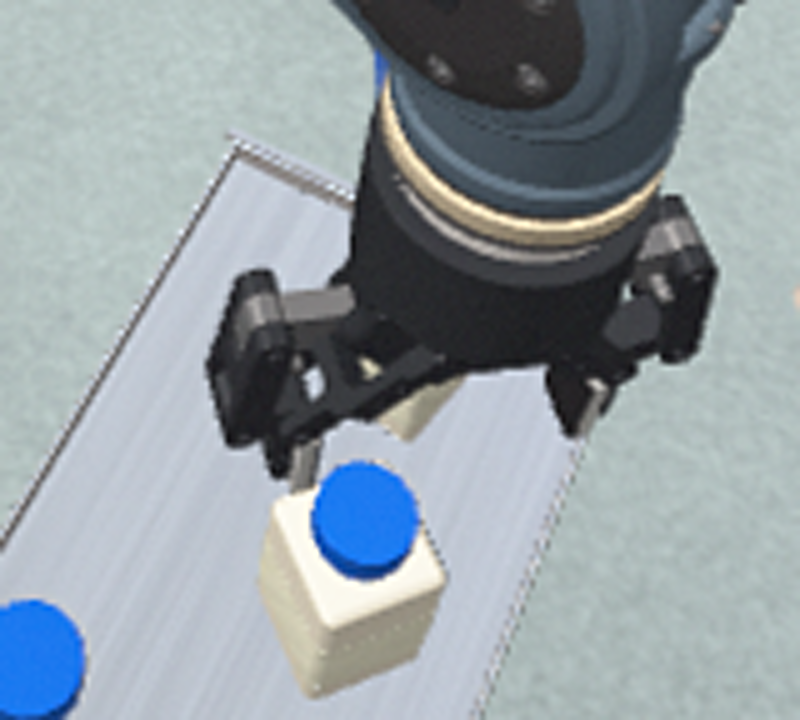

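```bash
python3 -m inch '[{"tx":0.3,"ty":0.16,"tz":0,"turn":0},{"tx":0.6,"ty":0.33,"tz":0,"turn":0},{"tx":0.89,"ty":0.49,"tz":0,"turn":0}]' | egrep 'pos|ft'
python3 -m inch '[{"tx":0.3,"ty":0.16,"tz":0,"turn":0},{"tx":0.6,"ty":0.33,"tz":0,"turn":0},{"tx":0.89,"ty":0.49,"tz":0,"turn":0},{"tx":0.89,"ty":0.49,"tz":0,"turn":0}]' | egrep 'pos|ft'
 python3 - <<'E'
from h import *
o=shot(47)
move(660.6,-97.5,330,93.5)
bottles(o,'side'); bottles(o,'top')
for c in ('side','top'):
  im,d=o[c]
  t=vision.trace(c,'scanner')[0]; m=t['region']; print(c,t['confidence'],t['pixel'],m.sum())
  P=cloud(c,d,m)
  for nm,z0,z1 in (('head',48.5,58),('handle',38,47.5)):
    K=P[(P[:,2]>z0)&(P[:,2]<z1)]
    if nm=='handle': K=K[K[:,1]<-60]
    else: K=K[K[:,1]>-60]
    if len(K)<10: continue
    med=np.median(K,0); K=K[np.abs(K[:,0]-med[0])<(75 if nm=='head' else 19)]
    print(nm,len(K),K.mean(0).round(1),np.percentile(K[:,:2],[2,98],axis=0).round(1).tolist(),cv2.minAreaRect(K[:,:2].astype(np.float32)))
E
```

```text
position: [596.9, -290.7, 358.5]
ft_force: [0.5, -0.4, 0.9]
position: [629.4, -188.7, 358.5]
ft_force: [-0.5, 0.2, -0.7]
pos [ 628.7 -193.2  358.8] yaw 101.04 -> tx 0.878 ty 0.496 tz 0.288 turn 0.0419 dist 105
side 0.74 [306. 351.] body [ 564.  -375.7] [52. 52.] 20.1 cap [ 562.7 -377.2] yaw -130.9 zt 87 sat 33.0
side 0.59 [323. 305.] body [ 602.2 -268.1] [52. 52.] 45.8 cap [ 601.2 -271.1] yaw -108.1 zt 87 sat 34.0
top 0.55 [342. 160.] body [ 588.6 -281.9] [ 3. 21.] 50.7 cap [ 592.8 -279.7] yaw 28.5 zt 108 sat 16.5
top 0.53 [364. 166.] body [ 560.2 -375.2] [48. 47.] 13.5 cap [ 560.4 -375.1] yaw 22.1 zt 95 sat 25.0
side 0.71 [338.7, 237.3] 1145
head 274 [694.3 -38.1  50.6] [[648.2, -57.8], [726.6, -17.6]] ((685.1956787109375, -36.74980163574219), (86.70903778076172, 44.849037170410156), 0.1671638935804367)
handle 346 [ 662.8 -108.6   40.9] [[646.7, -160.8], [677.8, -61.0]] ((663.7838134765625, -111.21638488769531), (31.387617111206055, 104.9690933227539), 4.942057132720947)
top 0.62 [274.3, 137.5] 641
head 202 [676.6 -37.   51.4] [[620.0, -59.1], [724.2, -16.7]] ((671.0020751953125, -38.00122833251953), (110.18036651611328, 43.626766204833984), 3.43388032913208)
handle 94 [658.5 -92.9  41.5] [[644.8, -126.0], [671.7, -63.3]] ((658.527587890625, -95.037109375), (26.607297897338867, 69.1285629272461), 2.3071818351745605)
```

View pics/side47.png

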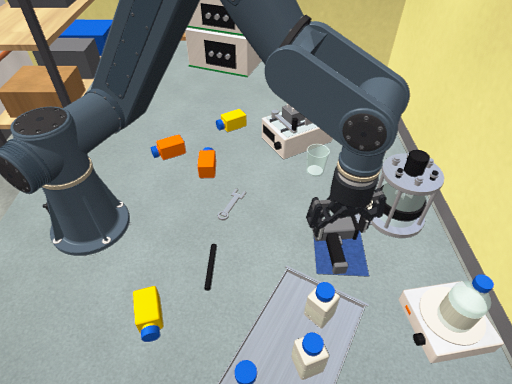

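View pics/top47.png

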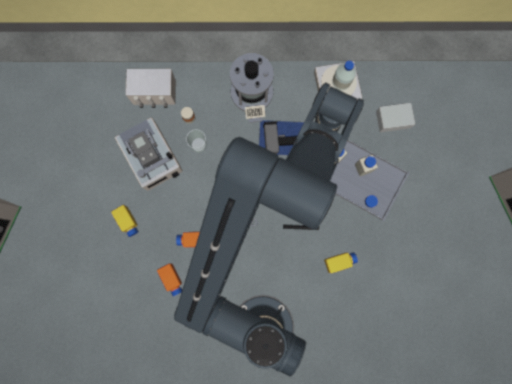

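```bash
python3 -m inch '[{"tx":0.3,"ty":0.17,"tz":0,"turn":0},{"tx":0.6,"ty":0.34,"tz":0,"turn":0.042},{"tx":0.88,"ty":0.5,"tz":0.2,"turn":0.042},{"tx":0.88,"ty":0.5,"tz":0.6,"turn":0.042},{"tx":0.88,"ty":0.5,"tz":0.9,"turn":0.042},{"tx":0.88,"ty":0.5,"tz":0.9,"turn":0.042},{"tx":0.88,"ty":0.5,"tz":0.9,"turn":0.042}]'
 python3 - <<'E'
from h import *
o=shot(48)
move(660.6,-97.5,184,93.5)
crop('side',48,280,160,120,100,6,'c48')
E
```

```text
clock: 54.27
position: [660.6, -100.2, 268.9]
orientation: [-179.7, -0.1, 93.2]
ft_force: [0.2, -0.2, 0.0]
finger_gap: 85.2
pos [ 662.1 -100.7  272.4] yaw 93.21 -> tx 0.033 ty -0.013 tz 0.884 turn -0.0016 dist 89
```

View pics/c48.png

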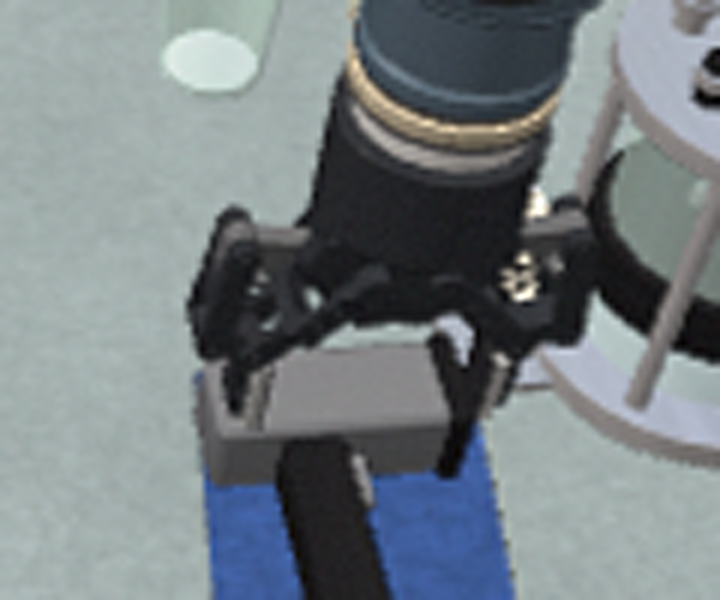

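```bash
python3 -m inch '[{"tx":0.03,"ty":-0.01,"tz":0.3,"turn":0},{"tx":0.03,"ty":-0.01,"tz":0.5,"turn":0},{"tx":0.03,"ty":-0.01,"tz":0.7,"turn":0},{"tx":0.03,"ty":-0.01,"tz":0.87,"turn":0},{"tx":0.03,"ty":-0.01,"tz":0.87,"turn":0},{"tx":0.03,"ty":-0.01,"tz":0.87,"turn":0}]'
python3 -m inch '[{"tx":0,"ty":0,"tz":0,"turn":0},{"tx":0,"ty":0,"tz":0,"turn":0},{"tx":0,"ty":0,"tz":0,"turn":0},{"tx":0,"ty":0,"tz":0,"turn":0},{"tx":0,"ty":0,"tz":0,"turn":0},{"tx":0,"ty":0,"tz":0,"turn":0},{"tx":0,"ty":0,"tz":0,"turn":0},{"tx":0,"ty":0,"tz":0,"turn":0}]' 1 60
 python3 - <<'E'
from h import *
o=shot(49)
crop('side',49,280,160,120,100,6,'c49')
E
```

```text
clock: 54.87
position: [660.8, -97.2, 185.2]
orientation: [179.9, 0.0, 93.2]
ft_force: [0.7, -0.5, -0.1]
finger_gap: 85.6
clock: 55.53
position: [660.5, -96.4, 185.1]
orientation: [179.9, 0.0, 93.3]
ft_force: [-1.0, -0.3, 5.5]
finger_gap: 29.3
```

View pics/c49.png

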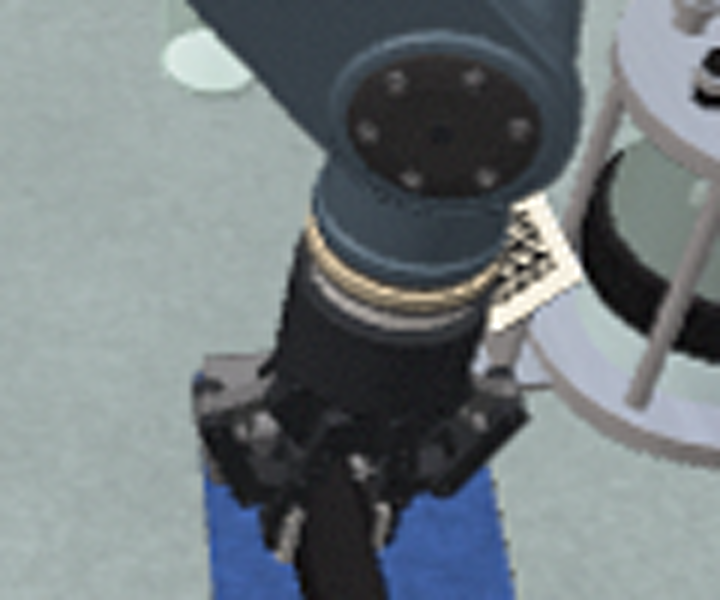

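```bash
python3 -m inch '[{"tx":0,"ty":0,"tz":-0.1,"turn":0},{"tx":0,"ty":0,"tz":-0.2,"turn":0},{"tx":0,"ty":0,"tz":-0.35,"turn":0},{"tx":0,"ty":0,"tz":-0.47,"turn":0},{"tx":0,"ty":0,"tz":-0.47,"turn":0}]' | egrep 'pos|ft|gap'
python3 -m inch '[{"tx":0.1,"ty":-0.15,"tz":0,"turn":0},{"tx":0.2,"ty":-0.3,"tz":0,"turn":-0.018},{"tx":0.3,"ty":-0.5,"tz":0,"turn":-0.018},{"tx":0.44,"ty":-0.7,"tz":0,"turn":-0.018},{"tx":0.44,"ty":-0.7,"tz":0,"turn":-0.018},{"tx":0.44,"ty":-0.7,"tz":0,"turn":-0.018}]'
 python3 - <<'E'
from h import *
o=shot(50)
move(588.1,-57,232,96.5)
crop('side',50,270,140,140,110,5,'c50'); crop('top',50,215,80,120,95,6,'c50t')
E
```

```text
position: [661.3, -96.5, 234.1]
ft_force: [-0.2, -0.4, -1.7]
finger_gap: 29.3
clock: 56.55
position: [586.5, -55.5, 230.5]
orientation: [-179.9, -0.0, 96.6]
ft_force: [0.0, 0.4, -1.2]
finger_gap: 29.4
pos [588.6 -56.6 231. ] yaw 96.55 -> tx -0.003 ty -0.006 tz -0.010 turn 0.0003 dist 1
```

View pics/c50.png

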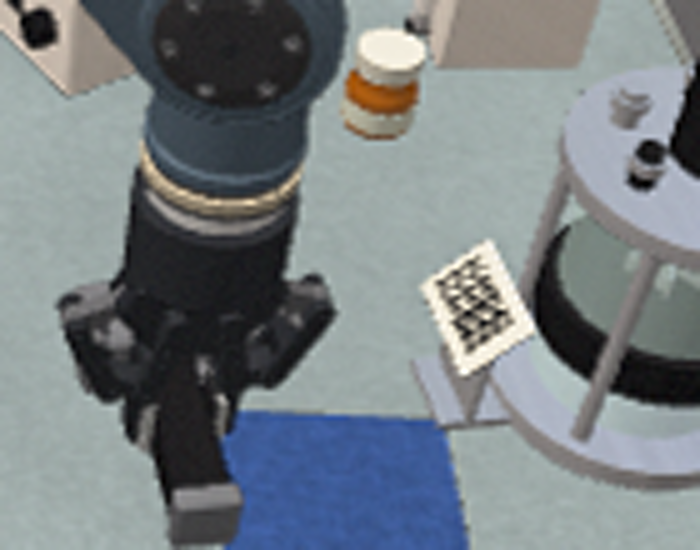

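View pics/c50t.png

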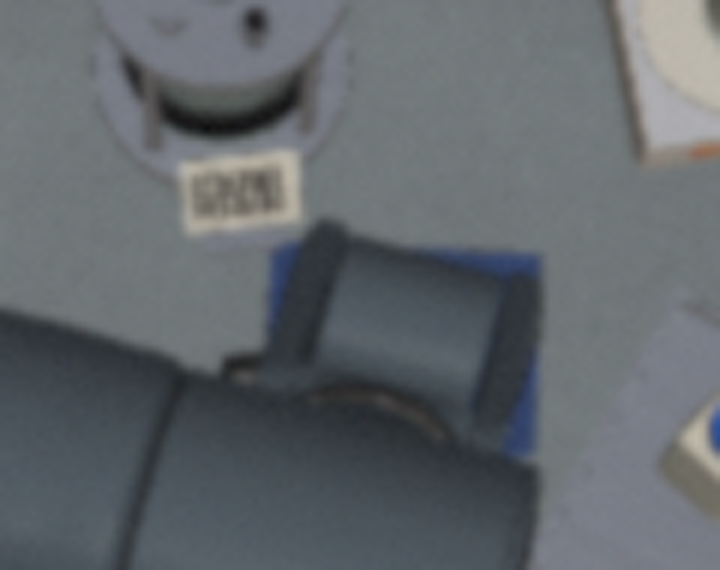

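```bash
python3 - <<'E'
from h import *
d=np.load('pics/side50.npy')
im=cv2.cvtColor(cv2.imread('pics/side50.png'),cv2.COLOR_BGR2RGB)
for (uu,vv) in [(311,238),(311,240),(309,232),(308,226),(307,220),(306,215),(311,245)]:
  print((uu,vv),im[vv,uu],deproj('side',uu,vv,d[vv,uu]).round(1))
print('expected top of handle end',proj('side',[595.7,-118.5,92.]),proj('side',[595.7,-118.5,58.]),proj('side',[590,-67,92.]))
dt=np.load('pics/top50.npy')
t=vision.trace('side','scanner'); print([(x['confidence'],x['pixel']) for x in t])
E
```

```text
(311, 238) [137 134 137] [ 594.3 -112.3   83.6]
(311, 240) [127 126 129] [ 593.1 -120.    85.7]
(309, 232) [31 27 29] [591.5 -93.6  83.4]
(308, 226) [32 31 34] [591.1 -75.   84. ]
(307, 220) [30 29 31] [590.2 -57.4  86.5]
(306, 215) [34 32 35] [589.2 -41.6  87.7]
(311, 245) [67 66 67] [ 595.9 -118.3   63.7]
expected top of handle end [312.32358275 237.87541311] [310.64717302 246.48330664] [307.58006012 221.46498801]
[(0.8, [307.8, 233.1]), (0.27, [246.3, 372.4])]
```

```bash
python3 -m inch '[{"tx":0,"ty":0,"tz":0,"turn":0},{"tx":0,"ty":0,"tz":0,"turn":0},{"tx":0,"ty":0,"tz":0,"turn":0},{"tx":0,"ty":0,"tz":0,"turn":0},{"tx":0,"ty":0,"tz":0,"turn":0},{"tx":0,"ty":0,"tz":0,"turn":0},{"tx":0,"ty":0,"tz":0,"turn":0},{"tx":0,"ty":0,"tz":0,"turn":0},{"tx":0,"ty":0,"tz":0,"turn":0},{"tx":0,"ty":0,"tz":0,"turn":0},{"tx":0,"ty":0,"tz":0,"turn":0},{"tx":0,"ty":0,"tz":0,"turn":0},{"tx":0,"ty":0,"tz":0,"turn":0},{"tx":0,"ty":0,"tz":0,"turn":0},{"tx":0,"ty":0,"tz":0,"turn":0},{"tx":0,"ty":0,"tz":0,"turn":0},{"tx":0,"ty":0,"tz":0,"turn":0},{"tx":0,"ty":0,"tz":0,"turn":0},{"tx":0,"ty":0,"tz":0,"turn":0},{"tx":0,"ty":0,"tz":0,"turn":0}]'
python3 -m inch '[{"tx":0,"ty":0,"tz":0,"turn":0},{"tx":0,"ty":0,"tz":0,"turn":0},{"tx":0,"ty":0,"tz":0,"turn":0},{"tx":0,"ty":0,"tz":0,"turn":0},{"tx":0,"ty":0,"tz":0,"turn":0},{"tx":0,"ty":0,"tz":0,"turn":0},{"tx":0,"ty":0,"tz":0,"turn":0},{"tx":0,"ty":0,"tz":0,"turn":0},{"tx":0,"ty":0,"tz":0,"turn":0},{"tx":0,"ty":0,"tz":0,"turn":0},{"tx":0,"ty":0,"tz":0,"turn":0},{"tx":0,"ty":0,"tz":0,"turn":0}]' | egrep 'pos|gap'
 python3 - <<'E'
from h import *
o=shot(51)
d=o['side'][1]
for (uu,vv) in [(311,238),(311,240),(309,232),(308,226),(307,220),(306,215),(311,245)]:
  print((uu,vv),deproj('side',uu,vv,d[vv,uu]).round(1))
bottles(o,'top');bottles(o,'side')
for c in ('side','top'):
  for t in vision.trace(c,'beaker')[:1]:
    P=cloud(c,o[c][1],t['region']); print('beaker',c,t['confidence'],t['pixel'],np.median(P,0))
E
```

```text
clock: 58.37
position: [587.8, -56.4, 230.7]
orientation: [180.0, 0.0, 96.5]
ft_force: [-0.2, -0.6, -2.4]
finger_gap: 29.1
position: [587.8, -56.4, 230.7]
finger_gap: 29.3
(311, 238) [ 594.  -113.1   84.6]
(311, 240) [ 593.5 -118.4   83.6]
(309, 232) [591.3 -94.6  84.6]
(308, 226) [591.2 -74.4  83.3]
(307, 220) [590.5 -56.   84.9]
(306, 215) [589.1 -42.   88.1]
(311, 245) [ 594.9 -122.    68.7]
top 0.79 [367. 164.] body [ 556.6 -374.8] [46. 35.] 0.0 cap [ 560.  -374.4] yaw 8.2 zt 98 sat 26.0
top 0.64 [333. 160.] body [ 598.3 -267.9] [41. 42.] 58.0 cap [ 597.3 -268. ] yaw -174.2 zt 97 sat 24.0
top 0.27 [146. 157.] body [601.6 385.3] [150.  95.] 44.5 cap [nan nan] yaw nan zt 136 sat 18.0
side 0.79 [322. 304.] body [ 602.6 -268.2] [52. 51.] 45.5 cap [ 601.2 -270.7] yaw -117.8 zt 87 sat 34.0
side 0.77 [307. 355.] body [ 563.4 -375. ] [51. 53.] 20.8 cap [ 562.7 -377.1] yaw -108.2 zt 87 sat 33.0
side 0.2 [273. 140.] body [519.  157.7] [518.  74.] 89.2 cap [nan nan] yaw nan zt 82 sat 33.0
beaker side 0.19 [305.5, 232.5] [590.81930773 -92.40236393  84.39854553]
beaker top 0.48 [192.4, 136.5] [670.13032594 250.08239459  52.09054013]
```

View pics/side51.png

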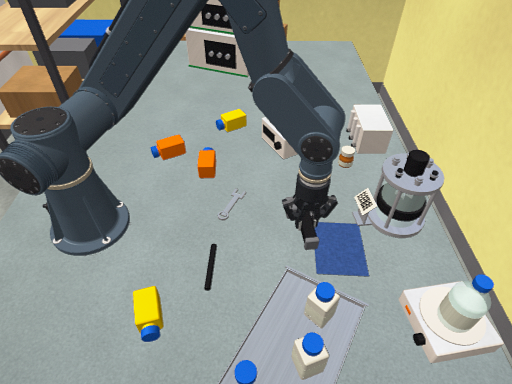

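View pics/top51.png

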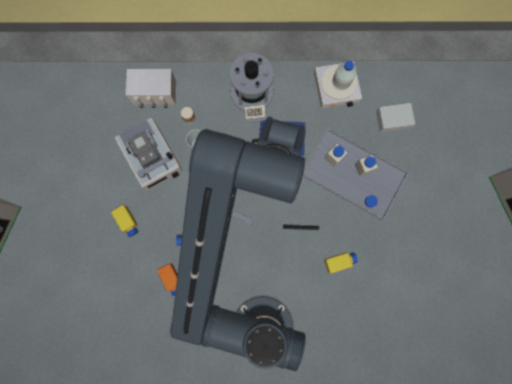

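```bash
python3 -m inch '[{"tx":-0.1,"ty":0.15,"tz":0,"turn":0},{"tx":-0.2,"ty":0.3,"tz":0,"turn":0.018},{"tx":-0.35,"ty":0.5,"tz":0,"turn":0.018},{"tx":-0.48,"ty":0.68,"tz":0,"turn":0.018},{"tx":-0.48,"ty":0.68,"tz":0,"turn":0.018},{"tx":-0.48,"ty":0.68,"tz":0,"turn":0.018}]' | egrep 'pos|ori|gap'
python3 -m inch '[{"tx":0,"ty":0,"tz":0.1,"turn":0},{"tx":0,"ty":0,"tz":0.2,"turn":0},{"tx":0,"ty":0,"tz":0.3,"turn":0},{"tx":0,"ty":0,"tz":0.38,"turn":0},{"tx":0,"ty":0,"tz":0.38,"turn":0}]' | egrep 'pos|ft'
python3 -m inch '[{"tx":0,"ty":0,"tz":0.03,"turn":0},{"tx":0,"ty":0,"tz":0.06,"turn":0},{"tx":0,"ty":0,"tz":0.07,"turn":0},{"tx":0,"ty":0,"tz":0.07,"turn":0}]' | egrep 'pos|ft'
 python3 - <<'E'
from h import *
move(660.5,-97,185,93.3)
E
```

```text
position: [661.5, -97.0, 230.6]
orientation: [180.0, 0.0, 93.3]
finger_gap: 29.0
position: [659.3, -95.6, 189.7]
ft_force: [-0.6, 0.5, -2.8]
position: [660.9, -96.3, 185.8]
ft_force: [-0.5, 0.5, -2.1]
pos [660.9 -96.3 185.8] yaw 93.3 -> tx -0.007 ty -0.004 tz 0.008 turn 0.0000 dist 1
```

```bash
python3 -m inch '[{"tx":0,"ty":0,"tz":0.01,"turn":0},{"tx":0,"ty":0,"tz":0.02,"turn":0},{"tx":0,"ty":0,"tz":0.02,"turn":0}]' | egrep 'pos|ft'
 python3 - <<'E'
from h import *
o=shot(52); crop('side',52,280,160,120,100,6,'c52')
E
```

```text
position: [661.0, -96.4, 185.2]
ft_force: [-2.5, -0.5, 4.7]
```

View pics/c52.png

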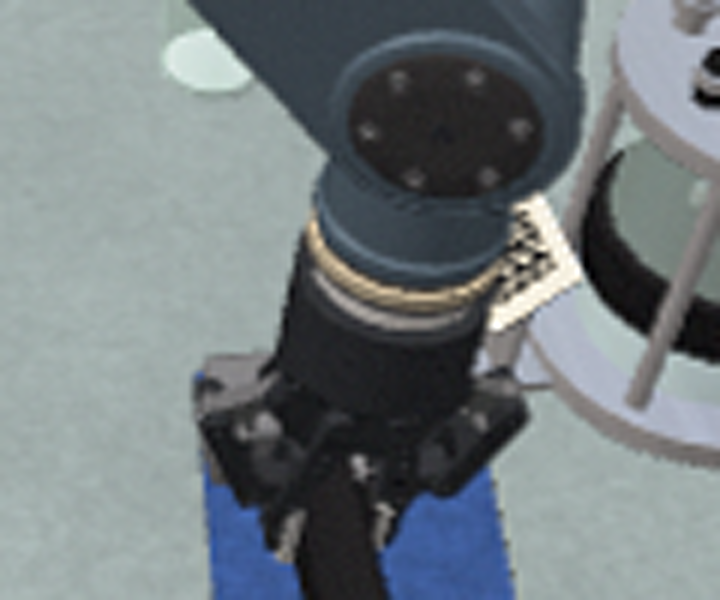

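```bash
python3 -m inch '[{"tx":0,"ty":0,"tz":0,"turn":0},{"tx":0,"ty":0,"tz":0,"turn":0},{"tx":0,"ty":0,"tz":0,"turn":0},{"tx":0,"ty":0,"tz":0,"turn":0},{"tx":0,"ty":0,"tz":0,"turn":0},{"tx":0,"ty":0,"tz":0,"turn":0}]' -0.8 | egrep 'pos|ft|gap'
python3 -m inch '[{"tx":0,"ty":0,"tz":-0.2,"turn":0},{"tx":0,"ty":0,"tz":-0.5,"turn":0},{"tx":0,"ty":0,"tz":-0.8,"turn":0},{"tx":0,"ty":0,"tz":-1,"turn":0},{"tx":0,"ty":0,"tz":-1,"turn":0}]' | egrep 'pos|ft|gap'
python3 -m inch '[{"tx":0,"ty":0,"tz":-0.3,"turn":0},{"tx":0,"ty":0,"tz":-0.6,"turn":0},{"tx":0,"ty":-0.3,"tz":-1,"turn":0},{"tx":0,"ty":-0.6,"tz":-1,"turn":0},{"tx":0,"ty":-1,"tz":-1,"turn":0},{"tx":0,"ty":-1,"tz":-1,"turn":0}]' | egrep 'pos|ft|gap'
python3 -m inch '[{"tx":-0.1,"ty":-0.3,"tz":0,"turn":0},{"tx":-0.2,"ty":-0.6,"tz":0,"turn":0},{"tx":-0.2,"ty":-1,"tz":0,"turn":0},{"tx":-0.2,"ty":-1,"tz":0,"turn":0},{"tx":-0.2,"ty":-1,"tz":0,"turn":0}]' | egrep 'pos|ft|gap'
 python3 - <<'E'
from h import *
o=shot(53); crop('side',53,240,80,200,200,4,'c53'); crop('top',53,100,100,320,120,2.5,'c53t')
bottles(o,'top');bottles(o,'side')
for c in ('side','top'):
  d=o[c][1]
  t=vision.trace(c,'scanner')[0]; P=cloud(c,d,t['region']); print('scanner',c,t['confidence'],t['pixel'],np.percentile(P,[2,50,98],axis=0).round(1).tolist())
  v,u=np.mgrid[0:384,0:512]; P=deproj(c,u,v,d); L=P[...,:2]-PO; X=L@PX; Y=L@PY; Z=P[...,2]
  k=(d>0)&(Z>128)&(Z<142)&(abs(Y)<28)&(X>-90)&(X<30)
  if k.sum(): print(c,'cassette X',k.sum(),np.percentile(X[k],[1,3,10]).round(1))
  kn=(d>0)&(Z>138)&(Z<150)&(X>-90)&(X<-20)&(Y<-45)&(Y>-90); print('knob',kn.sum(),X[kn].mean(),Y[kn].mean())
  pv=(d>0)&(Z>105)&(Z<135)&(X>-80)&(X<-45)&(Y>30)&(Y<75)
  bar=(d>0)&(Z>97)&(Z<122)&(X>-75)&(X<-40)&(Y<60)&(Y>-55)
  if bar.sum()>5: 
    q=np.polyfit(Y[bar],X[bar],1); print('bar',bar.sum(),'slope deg',np.degrees(np.arctan(q[0])), 'x at y=0',q[1])
E
```

```text
position: [660.8, -96.3, 183.5]
ft_force: [0.2, 0.2, 0.8]
finger_gap: 77.1
position: [662.6, -96.7, 289.0]
ft_force: [1.1, -0.6, -0.2]
finger_gap: 77.1
position: [552.2, -100.0, 381.3]
ft_force: [-1.7, 1.0, -1.9]
finger_gap: 77.0
position: [460.0, -127.3, 382.7]
ft_force: [1.4, -0.3, 0.2]
finger_gap: 76.9
top 0.87 [364. 166.] body [ 557.3 -373.3] [42. 35.] 12.4 cap [ 559.8 -374. ] yaw -15.5 zt 98 sat 26.0
top 0.48 [179. 238.] body [268.2 150.3] [1. 8.] 75.6 cap [298.7 290.6] yaw 77.7 zt 514 sat 69.0
side 0.9 [307. 355.] body [ 564.1 -375.9] [51. 51.] 19.6 cap [ 562.8 -377.6] yaw -127.3 zt 87 sat 33.0
side 0.84 [321. 304.] body [ 603.  -268.6] [51. 51.] 48.1 cap [ 601.  -270.7] yaw -133.3 zt 87 sat 34.0
scanner side 0.92 [335.9, 235.8] [[617.3, -162.9, 5.5], [664.4, -59.3, 41.3], [727.2, -18.2, 52.7]]
side cassette X 204 [-39.6 -39.  -36.7]
knob 20 -52.50189615958493 -66.48776555768521
bar 82 slope deg 4.352512350093336 x at y=0 -51.33190811822362
scanner top 0.85 [274.9, 139.9] [[613.7, -154.8, 16.0], [660.3, -52.3, 44.4], [722.3, -13.9, 55.5]]
top cassette X 335 [-42.1 -41.1 -36.5]
knob 23 -55.010873704527505 -63.68368142374334
bar 217 slope deg -1.0765838922141409 x at y=0 -53.11473461451437
```

View pics/c53.png

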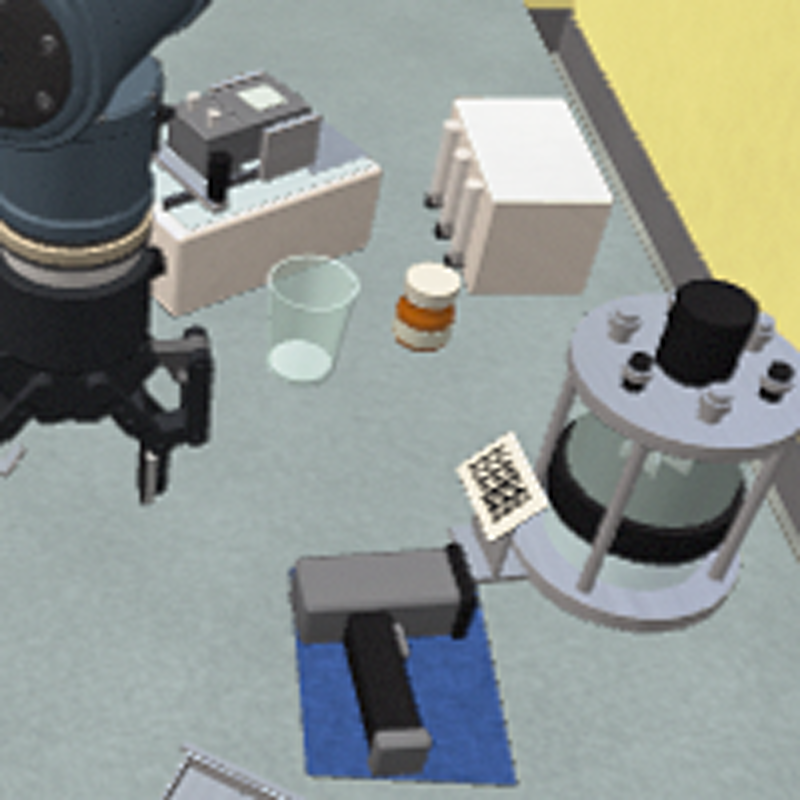

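View pics/c53t.png

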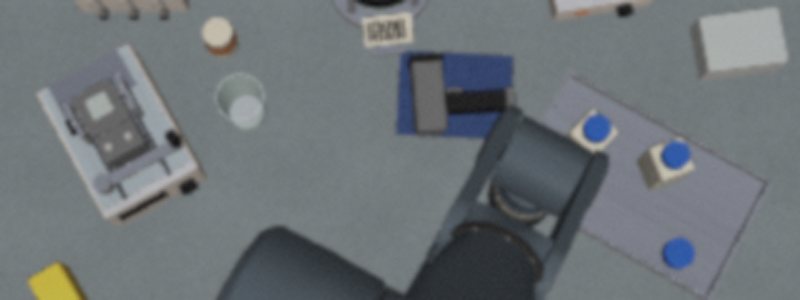

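Run:
```python
from h import *
print(job.hand_in())
```

```text
the job is handed in; nothing more can be done
None
```

I handed the job in at about 63 s, well inside the 210 s limit. Every final check I could make passed; the hand-in itself reports no verdict.

- **Bottles:** There were only two white bottles; the orange and yellow ones were left alone. Both stand in the tray, at about (562, -375) and (600, -268). Their top faces read 87 mm high in the last side picture, as expected for a standing bottle. The first one was knocked over onto the tray's corner during the run, probably the announced disturbance. I stood it up again before touching the scanner.
- **Pump:** I pushed the cassette to its stop. A second push with the gripper turned a quarter round, up to about 30 N, moved it no further. It travelled about 23 mm rather than 32 mm, so I take it that it started partly in; the cameras cannot confirm that. The lever was swung until it hit its stop at about 19 N. The last pictures show the knob within about 4 mm of the locked position. The side camera's line fit of the lever read about 4° off, against 1° from the top camera.
- **Scan:** I held the scanner level, with the window aimed at the plate's centre from about 100 mm, and the pose did not change for over 2.5 s. The aim comes from the measured poses, with an error I put under 10 mm; nothing signals that the read worked. The scanner then went back on its side at its old place on the blue mat.
- **Beaker:** It is still standing where it was.

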